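Set out the muffins from the bread bin

TASK

Set out the muffins for the counter: hang the slice lifter that is lying on the white tray by its hook on the utensil rail, so that it hangs down steady by itself. Swing the bread bin's lid over until it stays open on its own, stand all the muffins from the bin upright on the tray, and then close the lid again without letting it slam. Leave the loaf in the bin and everything else on the counter where it is.

Things in the scene. Friction and masses are not known exactly. Their poses are not given: they have to be found in the camera images.
- bin: Bread bin: a white steel tub fixed on the counter, 192 mm (its x) by 362 mm (its y), 76 mm high, walls and floor 6 mm thick, open on top under its lid. Origin: centre of its underside, on the counter. Its x axis points away from the robot, to the hinge; y to the left. The loaf lies across its +y end, the muffins in the rest.
- lid (a joint): Angle of the bin's oak lid (rad): 0 shut, growing as the front edge swings up and over to the far side, 1.8 on its stop. A 0.4 kg board, 200 x 366 x 14 mm, swinging freely on a hinge at the far rim: let go below about 1.5 rad it falls shut, beyond that it falls back on the stop and stays there.
- lid_hinge (a point): Point on the lid's hinge axis, half-way along the bin's far rim, 76.5 mm above the counter; the axis is the bin's y axis. The axes of this point turn with the lid.
- lid_pull (a point): Centre of the bar pull on the lid's front edge: round steel, 10 mm thick, 100 mm long, parallel to the hinge, 35 mm out from the lid's edge on a leg at each end; 235 mm from the hinge, 7 mm above the lid's underside. Shut, it is level, 83.5 mm above the counter; on an upright lid it tops the edge. Gripped from above it can turn between the fingers as the lid swings.
- tray: White serving tray fixed on the counter, 200 mm (its x, away from the robot) by 310 mm (its y), rim 13 mm high, walls and floor 5 mm thick. Origin: centre of its underside, on the counter.
- muffin0_mid (a point): A muffin in a pale paper case, brown domed top, 50 mm across the case where it is gripped, 50 mm high, about 80 g. This point is at its centre, 25 mm above its flat underside; its z axis is up when it stands. It starts in the bin, if it is there at all (absent: None from start to end).
- muffin1_mid (a point): A muffin in a pale paper case, brown domed top, 50 mm across the case where it is gripped, 50 mm high, about 80 g. This point is at its centre, 25 mm above its flat underside; its z axis is up when it stands. It starts in the bin, if it is there at all (absent: None from start to end).
- muffin2_mid (a point): A muffin in a pale paper case, brown domed top, 50 mm across the case where it is gripped, 50 mm high, about 80 g. This point is at its centre, 25 mm above its flat underside; its z axis is up when it stands. It starts in the bin, if it is there at all (absent: None from start to end).
- muffin3_mid (a point): A muffin in a pale paper case, brown domed top, 50 mm across the case where it is gripped, 50 mm high, about 80 g. This point is at its centre, 25 mm above its flat underside; its z axis is up when it stands. It starts in the bin, if it is there at all (absent: None from start to end).
- loaf_mid (a point): A brown loaf, 150 x 70 x 55 mm, about 0.45 kg, lying in the bin. This point is at its centre. It stays where it is.
- lifter_grip (a point): Slice lifter, 130 g, 260 mm long, lying on the tray blade down. This point: middle of its dark bar handle, 120 mm long, 14 wide, 10 thick, 29 mm above the blade's underside. x runs along the handle from blade to hook; z up as it lies. The flat steel blade, 52 wide and 4 thick, lies 84 to 169 mm behind this point and 29 mm lower. It balances about 60 mm behind this point.
- lifter_crook (a point): Where the middle of the rail's bar sits inside the lifter's hook: 80 mm along +x and 13 mm along -z of lifter_grip (same axes). The hook, 6 mm wire, bends from the handle's end to the underside (-z) and back towards the blade, inner gap 20 mm; its free end reaches 23 mm back from this point, so its mouth faces the blade (-x).
- rail_mid (a point): Middle of the utensil rail's bar behind the tray: level, 10 mm thick, 290 mm above the counter, along this point's y axis, on posts 150 mm to either side. Its x axis points away from the robot. A ladle hangs on it 110 mm along +y, bowl 27 mm in radius; the rest of the bar is free. Foot below: 50 mm wide, 12 mm high.
- jam_jar: Jam jar, 48 mm across, 75 mm high, in front of the robot. It is to be left alone. Origin at the centre of its underside.
- mill: Wooden pepper mill, 46 mm across, 125 mm high, at the back. It is to be left alone. Origin at the centre of its underside.
- mug: White mug, 76 mm across, 85 mm high, at the left. It is to be left alone. Origin at the centre of its underside.
- milk_jug: Steel milk jug, 80 mm across, 100 mm high, at the left. It is to be left alone. Origin at the centre of its underside.
- sugar_bowl: Small blue bowl, 100 mm across, 50 mm high, at the right. It is to be left alone. Origin at the centre of its underside.
- spoon: Spoon lying at the right. It is to be left alone. Origin at the centre of its underside.
- tongs: Steel tongs, 220 mm long, lying at the right. It is to be left alone. Origin at the centre of its underside.

How it is judged:
By the outcome, as a careful person would: the job done as asked, in the order asked, and still so for the second after the job is handed in, with the robot touching nothing.
Of muffin0, muffin1, muffin2, muffin3 only 2 to 4 are there at a start; the rules pass over those that are not, and their reading is None.
At some moment in a run one of muffin0, muffin1, muffin2, muffin3 may be knocked a few centimetres aside while the robot is not near it.
It also fails if it takes over 210 s, if anything falls off the work surface, if the arm or the gripper's body presses on something with over 40 N, if the wrist force passes 120 N, or if a joint passes its speed limit or range.

ROBOT

A 6-joint arm with a two-finger parallel gripper is mounted at the origin on the work surface. World frame = base frame: x ahead of the robot, y to its left, z up, the work surface at z = 0. Lengths are in m, angles in rad, forces in N, time in s.
With the tool pointing down it reaches from about 0.35 to 0.975 m from the base axis. Payload 4.9 kg.
Tool frame: the origin (TCP) lies midway between the tips of the shut fingers; the grasp point (between the pads) lies 19 mm behind it (manip.pinch_z is the x of the grasp point in the tool frame, in m); x points along the fingers, y is the direction in which the jaws open and shut, and the axes are right-handed (so a half turn about x gives the same grasp; the last joint's range is limited). The gripper opens to 85 mm and grips with 20 to 120 N. Pads are 22 mm wide; open, the fingers measure 114 mm over their backs; the gripper's body (76 mm by 85 mm) begins 54 mm behind the grasp point. The pads swing forward as they close: fully open they stand 13 mm farther back than shut.
Start: joints at [-1.28, 0.053, 1.613, -0, 1.476, -0.119], TCP at [0.249, -0.573, 0.231] pointing down, gripper open.
Joint ranges: [-3.01, 3.01], [-1.01, 2.22], [0.06, 2.58], [-1.02, 4.17], [0.09, 2.62], [-3.14, 3.14]. Speed limits (rad/s): [2.57, 2.57, 3.14, 3.14, 3.14, 3.14].

INTERFACE

Orientations are given as a unit quaternion [w, x, y, z].
In Python, from plant import sensors, cams, workorder, manip gives the robot as it stands.
- The arm moves only by the tool drive_tool, never from a script. Its argument "series" is a list of rows, each an object of numbers: "x", "y", "z": the shift along the tool's x, y, z in units of 25 mm (1.0 is 25 mm); "ax", "ay", "az": the turn, a rotation vector about the tool's x, y, z in units of 5 degrees (1.0 is 5 degrees). A call has 1 to 5 rows; each row is the pose to reach, as a shift and turn from the pose commanded when the call began, along the tool's axes at that moment; what a row does not reach only later rows make up. A row lasts 1/12 s, in which the tool goes at most 41.7 mm and 7.16 degrees, less where a joint would pass 70% of its speed; a pose out of reach is approached as far as the arm can. A call with a gripper value outside its range is refused whole. "hand" is the opening, from 0 (shut) to 1 (fully open), set as the call begins (left out, the last holds). The fingers move at their own pace and stop on an object; the grip force is fixed at half the most. Time passes only in rows, so rows that repeat a pose let the fingers close. It gives the time, the measured TCP pose, the force and the opening at its end, in the units of the state.
- sensors.state(): the state, without advancing time (a new reading comes with each control period).
- cams.grab_frame(name): name is "side" or "top" or "wrist"; returns a dict with "img" (480x640x3 uint8, blue, green, red), "camera_matrix" (3x3 intrinsics, pixels), "cam_to_world" (4x4, takes a point from camera to world coordinates). Camera axes: x right, y down, z forward; pixel columns grow to the right and rows downward; lengths in m; the calibration is good to about 2 mm. A picture is of the moment at which its call begins. There is no depth.
- workorder.job_done(): hands the job in, once; it reports no verdict.
The state is a dict: "time": time; "joint_pos": joint angles; "joint_vel": joint speeds; "joint_efforts": joint torques, N m; "tool_pos": TCP position; "tool_rot": TCP orientation; "contact_force": force on the tool from outside, world axes, zero at the start; "ft_torque": the same for the moment, N m; "gripper_width": opening from 0.0 (shut) to 1.0 (fully open).
Only numpy, scipy, OpenCV 4.12 (cv2) and the standard library are available. Lean on these libraries where they do the work, as an engineer would, in place of code of your own. Each camera call takes 0.05 s, during which the arm holds its last target.

## Working session

There is one attempt and no reset: what is moved stays moved. The work goes in short steps, Python scripts to look and compute and a tool call to move; the robot and the scene stay as the last step left them, time stands still between calls to the robot, and variables do not carry over. Pictures are saved under pics/ and viewed, and the job is handed in when it is done.

Besides the shell and the picture viewer there is one more tool, called after "Call:" as a command line: name --argument value ..., lists and objects as JSON in quotes. drive_tool: Moves the arm, as the interface text tells. Its arguments: {"type":"object","properties":{"series":{"type":"array","items":{"type":"object","properties":{"x":{"type":"number"},"y":{"type":"number"},"z":{"type":"number"},"ax":{"type":"number"},"ay":{"type":"number"},"az":{"type":"number"}}}},"hand":{"type":"number"}},"required":["series"]}

```bash
ls; mkdir -p pics
cat > h.py <<'E'
import numpy as np, cv2
from plant import sensors, cams, workorder, manip
from scipy.spatial.transform import Rotation as R
def snap(name,fn):
    f=cams.grab_frame(name); cv2.imwrite('pics/'+fn+'.png',f['img']); np.savez('pics/'+fn+'.npz',K=f['camera_matrix'],T=f['cam_to_world']); return f
def ray(fn,u,v):
    d=np.load('pics/'+fn+'.npz'); K,T=d['K'],d['T']
    r=T[:3,:3]@np.linalg.solve(K,[u,v,1.]); return T[:3,3],r
def atz(fn,u,v,z):
    o,r=ray(fn,u,v); return o+r*(z-o[2])/r[2]
def proj(fn,p):
    d=np.load('pics/'+fn+'.npz'); q=np.linalg.inv(d['T'])@np.r_[p,1]; q=d['K']@q[:3]; return q[:2]/q[2]
def tri(obs):
    A=np.zeros((3,3));b=np.zeros(3)
    for fn,u,v in obs:
        o,r=ray(fn,u,v); r/=np.linalg.norm(r); P=np.eye(3)-np.outer(r,r); A+=P;b+=P@o
    return np.linalg.solve(A,b)
def crop(fn,x0,y0,x1,y1,s,out):
    i=cv2.imread('pics/'+fn+'.png')[y0:y1,x0:x1]; cv2.imwrite('pics/'+out+'.png',cv2.resize(i,None,fx=s,fy=s,interpolation=cv2.INTER_CUBIC))
def tool():
    s=sensors.state(); q=s['tool_rot']; return np.array(s['tool_pos']),R.from_quat([q[1],q[2],q[3],q[0]])
def move(target,Rt=None):
    """shift, turn in tool units to reach target TCP and rotation"""
    p,r=tool(); d=r.inv().apply(np.array(target)-p)/0.025
    print('shift',d.round(2)); 
    if Rt is not None: print('turn',((r.inv()*Rt).as_rotvec()*180/np.pi/5).round(2))
E
python3 - <<'E'
from h import *
for n in ['side','top','wrist']: snap(n,n+'0')
s=sensors.state()
for k in s: print(k,np.round(s[k],3))
print(manip.pinch_z, [x for x in dir(manip) if x[0]!='_'])
p,r=tool(); print(r.as_matrix().round(2))
for n in ['side0','top0']:
  d=np.load('pics/'+n+'.npz'); print(d['K'].round(1),d['T'].round(3))
E
```

```text
pics
time 0.15
joint_pos [-1.28   0.053  1.614 -0.     1.476 -0.119]
joint_vel [ 0.002 -0.002 -0.005 -0.001  0.    -0.001]
joint_efforts [ 1.0000e-03 -3.9424e+01 -3.7072e+01 -0.0000e+00  5.0000e-03  0.0000e+00]
tool_pos [ 0.249 -0.573  0.23 ]
tool_rot [-0.143 -0.692 -0.144  0.692]
contact_force [ 0.203  0.112 -0.968]
ft_torque [-0.021 -0.016 -0.003]
gripper_width 0.999
-0.0187 ['IKError', 'pinch_z']
[[-0.    0.4  -0.92]
 [ 0.   -0.92 -0.4 ]
 [-1.   -0.   -0.  ]]
[[580.3   0.  320. ]
 [  0.  580.3 245.5]
 [  0.    0.    1. ]] [[-0.998 -0.048  0.034  0.515]
 [-0.057  0.671 -0.74   1.139]
 [ 0.013 -0.74  -0.672  1.253]
 [ 0.     0.     0.     1.   ]]
[[549.6   0.  322.9]
 [  0.  549.6 232.5]
 [  0.    0.    1. ]] [[-0.004 -0.997  0.082  0.426]
 [-1.     0.005  0.012 -0.06 ]
 [-0.012 -0.082 -0.997  1.856]
 [ 0.     0.     0.     1.   ]]
```

View pics/top0.png

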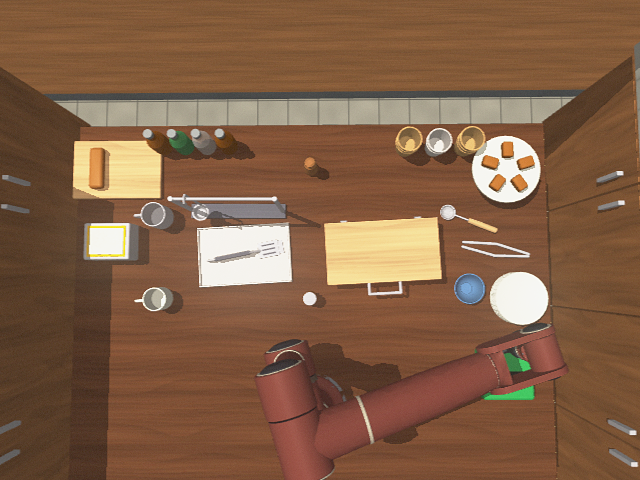

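View pics/side0.png

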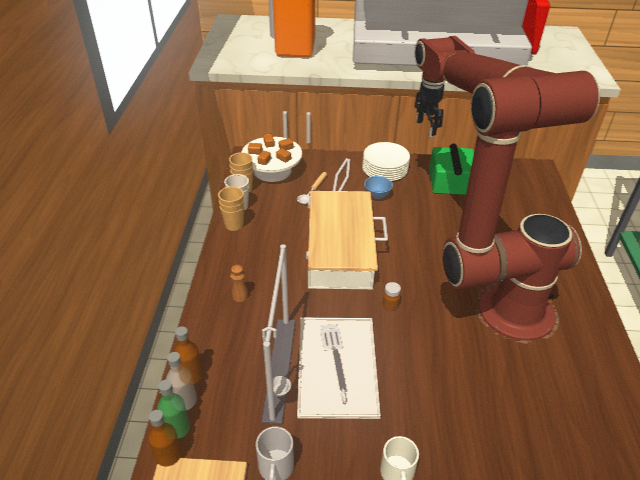

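View pics/wrist0.png

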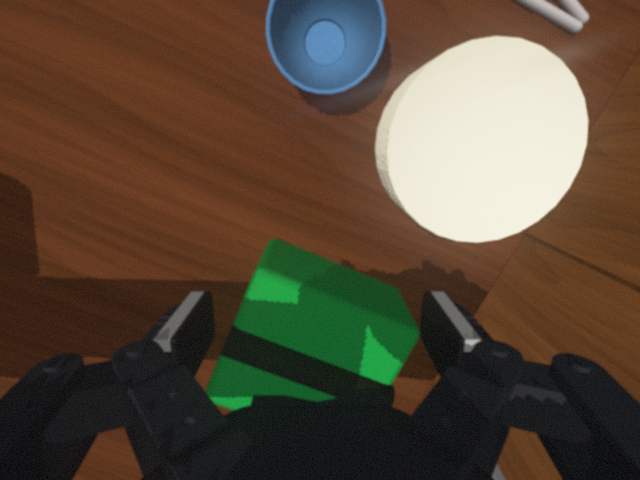

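Run:
```python
from h import *
crop('top0',150,180,310,300,5,'c1'); crop('top0',310,200,460,310,5,'c2'); crop('side0',250,230,400,440,3.5,'c3')
```

```text
(no output)
```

View pics/c1.png

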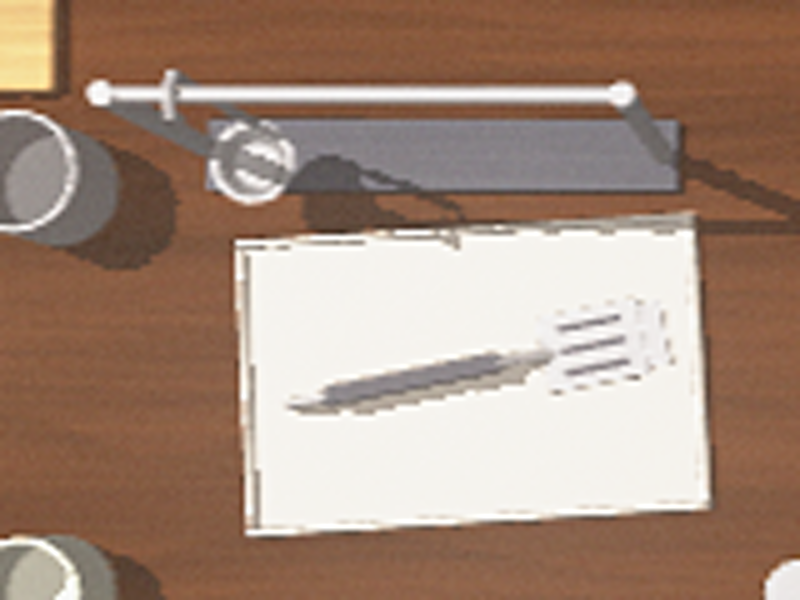

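View pics/c2.png

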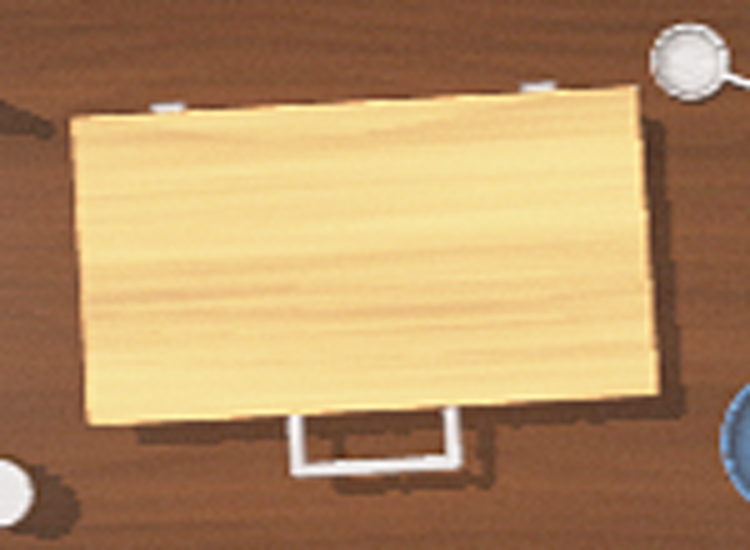

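View pics/c3.png

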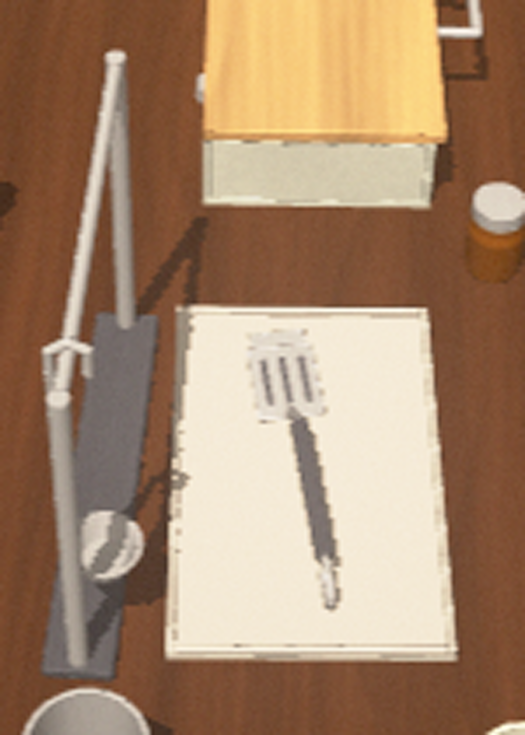

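```bash
cat >> h.py <<'E'
def cp(fn,x0,y0,s,u,v): return ((u+.5)/s-.5+x0,(v+.5)/s-.5+y0)
E
python3 - <<'E'
from h import *
T=lambda u,v:cp('top0',150,180,5,u,v); S=lambda u,v:cp('side0',250,230,3.5,u,v); B=lambda u,v:cp('top0',310,200,5,u,v)
for n,t,s in [('railL',(98,94),(62,398)),('railR',(622,94),(115,58))]:
    print(n,atz('top0',*T(*t),.29).round(4),atz('side0',*S(*s),.29).round(4),tri([('top0',*T(*t)),('side0',*S(*s))]).round(4))
for n,t,z in [('hook',(288,405),.034),('hL',(325,396),.034),('hR',(502,358),.034),('bl',(665,340),.007),('trTL',(236,242),.013),('trTR',(694,216),.013),('trBL',(248,535),.013),('trBR',(711,508),.013)]:
    print(n,atz('top0',*T(*t),z).round(4))
for n,s,z in [('hook',(332,606),.034),('hL',(325,560),.034),('hR',(296,418),.034),('blfar',(277,335),.007),('trTL',(170,658),.013),('trTR',(180,310),.013),('trBL',(455,658),.013),('trBR',(429,310),.013)]:
    print(n,atz('side0',*S(*s),z).round(4))
for n,t,z in [('lidTL',(71,118),.0905),('lidTR',(638,87),.0905),('lidBL',(88,424),.0905),('lidBR',(658,394),.0905),('pullL',(297,470),.0835),('pullR',(456,462),.0835)]:
    print(n,atz('top0',*B(*t),z).round(4))
E
```

```text
railL [0.6567 0.4014 0.29  ] [0.6555 0.3891 0.29  ] [0.6544 0.398  0.3015]
railR [0.6548 0.0988 0.29  ] [0.6556 0.0883 0.29  ] [0.654  0.0979 0.2987]
hook [0.4852 0.3463 0.034 ]
hL [0.491  0.3217 0.034 ]
hR [0.5157 0.2041 0.034 ]
bl [0.5287 0.098  0.007 ]
trTL [0.596  0.3876 0.013 ]
trTR [0.612  0.0781 0.013 ]
trBL [0.399  0.3767 0.013 ]
trBR [0.4157 0.0665 0.013 ]
hook [0.4853 0.3557 0.034 ]
hL [0.4911 0.3191 0.034 ]
hR [0.5163 0.1966 0.034 ]
blfar [0.5346 0.095  0.007 ]
trTL [0.5944 0.3903 0.013 ]
trTR [0.6129 0.0796 0.013 ]
trBL [0.3995 0.3775 0.013 ]
trBR [0.4144 0.066  0.013 ]
lidTL [ 0.6022 -0.0421  0.0905]
lidTR [ 0.6203 -0.4076  0.0905]
lidBL [ 0.4055 -0.0521  0.0905]
lidBR [ 0.4231 -0.4161  0.0905]
pullL [ 0.3755 -0.1858  0.0835]
pullR [ 0.3802 -0.2876  0.0835]
```

```bash
cat >> h.py <<'E'
import json,os
def log():
    s=sensors.state(); open('log.txt','a').write(json.dumps([list(map(float,s['joint_pos'])),list(map(float,s['tool_pos'])),list(map(float,s['tool_rot']))])+'\n')
def st():
    log(); s=sensors.state(); print('t',round(s['time'],2),'tcp',np.round(s['tool_pos'],4),'q',np.round(s['joint_pos'],3),'F',np.round(s['contact_force'],1),'g',round(s['gripper_width'],3))
def frame(x,y):
    x=np.array(x,float);x/=np.linalg.norm(x);y=np.array(y,float);y-=x*(x@y);y/=np.linalg.norm(y)
    return R.from_matrix(np.c_[x,y,np.cross(x,y)])
lx=np.array([-.205,.979,0]); 
def Rpick(deg): t=np.radians(deg); return frame([0*1-np.sin(t)*lx[0],-np.sin(t)*lx[1],-np.cos(t)],[.979,.205,0])
E
python3 - <<'E'
from h import *
st()
move([.5035,.262,.23],Rpick(0))
E
```

```text
t 0.15 tcp [ 0.2489 -0.5728  0.2303] q [-1.28   0.053  1.614 -0.     1.476 -0.119] F [ 0.2  0.1 -1. ] g 0.999
shift [  0.06 -26.57 -22.65]
turn [-1.567e+01 -1.000e-02  1.000e-02]
```

Call:
drive_tool --series '[{"y": -26.6,"z": -22.6},{"y": -26.6,"z": -22.6},{"y": -26.6,"z": -22.6},{"y": -26.6,"z": -22.6},{"y": -26.6,"z": -22.6}]'

```text
schema error: expected keys x, y, z, ax, ay, az
```

Run:
```python
from h import *
st()
move([.5035,.262,.23],Rpick(0))
```

```text
t 0.15 tcp [ 0.2489 -0.5728  0.2303] q [-1.28   0.053  1.614 -0.     1.476 -0.119] F [ 0.2  0.1 -1. ] g 0.999
shift [  0.06 -26.57 -22.65]
turn [-1.567e+01 -1.000e-02  1.000e-02]
```

All six keys are needed in every row.

Call:
drive_tool --series '[{"x": 0,"y": -26.6,"z": -22.6,"ax": 0,"ay": 0,"az": 0},{"x": 0,"y": -26.6,"z": -22.6,"ax": 0,"ay": 0,"az": 0},{"x": 0,"y": -26.6,"z": -22.6,"ax": 0,"ay": 0,"az": 0},{"x": 0,"y": -26.6,"z": -22.6,"ax": 0,"ay": 0,"az": 0},{"x": 0,"y": -26.6,"z": -22.6,"ax": 0,"ay": 0,"az": 0}]'

```text
time: 0.57
tool_pos: [0.3095, -0.3719, 0.2307]
tool_rot: [-0.143, -0.692, -0.144, 0.692]
contact_force: [1.5, 0.5, 0.0]
gripper_width: 1.001
```

Run:
```python
from h import *
st()
move([.5035,.262,.23],Rpick(0))
```

```text
t 0.57 tcp [ 0.3095 -0.3719  0.2307] q [-1.031 -0.295  1.932  0.     1.505  0.131] F [1.5 0.5 0. ] g 1.001
shift [  0.04 -20.18 -17.2 ]
turn [-1.568e+01 -1.000e-02  1.000e-02]
```

Straight, full speed. Go on, adding the turn.

Call:
drive_tool --series '[{"x": 0,"y": -20.2,"z": -17.2,"ax": -15.7,"ay": 0,"az": 0},{"x": 0,"y": -20.2,"z": -17.2,"ax": -15.7,"ay": 0,"az": 0},{"x": 0,"y": -20.2,"z": -17.2,"ax": -15.7,"ay": 0,"az": 0},{"x": 0,"y": -20.2,"z": -17.2,"ax": -15.7,"ay": 0,"az": 0},{"x": 0,"y": -20.2,"z": -17.2,"ax": -15.7,"ay": 0,"az": 0}]'

```text
time: 0.98
tool_pos: [0.37, -0.1726, 0.2311]
tool_rot: [0.352, 0.614, 0.351, -0.614]
contact_force: [1.4, 0.4, 1.0]
gripper_width: 0.998
```

Run:
```python
from h import *
st()
move([.5035,.262,.23],Rpick(0))
```

```text
t 0.98 tcp [ 0.37   -0.1726  0.2311] q [-0.619 -0.509  2.087  0.     1.564 -0.089] F [1.4 0.4 1. ] g 0.998
shift [  0.04  -4.19 -17.7 ]
turn [-8.45  0.   -0.  ]
```

Call:
drive_tool --series '[{"x": 0,"y": -4.2,"z": -17.7,"ax": -8.4,"ay": 0,"az": 0},{"x": 0,"y": -4.2,"z": -17.7,"ax": -8.4,"ay": 0,"az": 0},{"x": 0,"y": -4.2,"z": -17.7,"ax": -8.4,"ay": 0,"az": 0},{"x": 0,"y": -4.2,"z": -17.7,"ax": -8.4,"ay": 0,"az": 0},{"x": 0,"y": -4.2,"z": -17.7,"ax": -8.4,"ay": 0,"az": 0}]'

```text
time: 1.4
tool_pos: [0.4323, 0.0265, 0.2313]
tool_rot: [0.524, 0.476, 0.523, -0.475]
contact_force: [0.5, -0.5, 0.1]
gripper_width: 0.998
```

Run:
```python
from h import *
st()
move([.5035,.262,.23],Rpick(30))
```

```text
t 1.4 tcp [0.4323 0.0265 0.2313] q [-0.111 -0.437  2.037 -0.     1.541 -0.206] F [ 0.5 -0.5  0.1] g 0.998
shift [ 0.05  3.73 -9.11]
turn [-1.25 -5.99  0.32]
```

Call:
drive_tool --series '[{"x": 0,"y": 3.7,"z": -9.1,"ax": -1.2,"ay": -6,"az": 0.3},{"x": 0,"y": 3.7,"z": -9.1,"ax": -1.2,"ay": -6,"az": 0.3},{"x": 0,"y": 3.7,"z": -9.1,"ax": -1.2,"ay": -6,"az": 0.3},{"x": 0,"y": 3.7,"z": -9.1,"ax": -1.2,"ay": -6,"az": 0.3},{"x": 0,"y": 3.7,"z": -9.1,"ax": -1.2,"ay": -6,"az": 0.3}]'

```text
time: 1.82
tool_pos: [0.4902, 0.2202, 0.2305]
tool_rot: [0.671, 0.314, 0.386, -0.549]
contact_force: [0.8, -1.0, 0.0]
gripper_width: 1.0
```

```bash
cat >> h.py <<'E'
def fk(P,q):
    h,a,d,L2,e,L3,w,Lt=P
    Ry=lambda t:R.from_euler('y',t); Rz=lambda t:R.from_euler('z',t)
    T=Rz(q[0]); p=T.apply([a,d,h])
    T=T*Ry(q[1]); p=p+T.apply([0,0,L2])
    T=T*Ry(q[2]); p=p+T.apply([e,0,L3])
    T=T*Rz(q[3]); T=T*Ry(q[4]); p=p+T.apply([w,0,Lt])
    T=T*Rz(q[5])
    # at q4=q6=0 tool down (sum=pi): local z = tool x ; local x -> world -X ; tool y=+X => tool y=-local x
    M=R.from_matrix(np.c_[[0,0,1],[-1,0,0],[0,-1,0]])
    return p,T*M
def fit():
    from scipy.optimize import least_squares
    D=[json.loads(l) for l in open('log.txt')]
    def res(P):
        o=[]
        for q,p,r in D:
            o+=list(fk(P,q)[0]-p)
        return np.r_[o,1e-4*(P-P0)]
    P0=np.array([.3,.0,.07,.45,0,.4,0,.2])
    s=least_squares(res,P0); return s.x,np.abs(s.fun[:3*len(D)]).max()
E
python3 - <<'E'
from h import *
st()
P,m=fit(); print(P.round(4),m)
s=sensors.state(); p,r=fk(P,s['joint_pos']); print(((tool()[1].inv()*r).as_rotvec()).round(3))
move([.5035,.262,.23],Rpick(30))
E
```

```text
t 1.82 tcp [0.4902 0.2202 0.2305] q [ 0.532 -0.014  1.747 -0.497  1.595  0.366] F [ 0.8 -1.   0. ] g 1.0
[ 0.238   0.      0.0742  0.4264  0.0957  0.6099 -0.      0.2795] 1.7155419224090807e-08
[ 0. -0.  0.]
shift [-0.76  0.85 -1.33]
turn [-0.05  0.06  0.05]
```

```bash
cat >> h.py <<'E'
from scipy.optimize import least_squares
LO=np.array([-3.01,-1.01,.06,-1.02,.09,-3.14]);HI=np.array([3.01,2.22,2.58,4.17,2.62,3.14])
PP=np.array([0.238,0,.0742,.4264,.0957,.6099,0,.2795])
def ik(p,Rt,q0=None,n=30):
    rng=np.random.default_rng(0); sols=[]
    def f(q):
        a,r=fk(PP,q); return np.r_[(a-p)*5,(Rt.inv()*r).as_rotvec()]
    for i in range(n):
        x0=np.clip(q0,LO+1e-3,HI-1e-3) if (q0 is not None and i==0) else rng.uniform(LO,HI)
        s=least_squares(f,x0,bounds=(LO,HI))
        if np.abs(s.fun).max()<1e-3 and not any(np.abs(s.x-t).max()<.02 for t in sols): sols.append(s.x)
        if q0 is not None and n==1 : break
    return sols
def hang(y,theta,dz=0.,lean=0.,yaw=0.,rail=(.6545,.29)):
    """TCP pose to have crook at rail +dz; theta: tool vs lifter tilt, lean: lifter top toward robot"""
    t=np.radians(theta);l=np.radians(lean)
    Rl=R.from_euler('z',yaw,degrees=True)*R.from_euler('y',-lean,degrees=True)*R.from_matrix(np.c_[[0,0,1],[0,1,0],[-1,0,0]])
    crook=np.array([rail[0],y,rail[1]+dz]); grip=crook-Rl.apply([.080,0,-.013])
    tx=Rl.apply([-np.sin(t),0,-np.cos(t)]); ty=-Rl.apply([0,1,0])
    return grip+.0187*tx, frame(tx,ty)
E
python3 - <<'E'
from h import *
PPf,_=fit(); print(PPf)
for th in (0,15,30,45):
  for y in (.15,.2,.27):
    for dz in (0,.04):
      p,r=hang(y,th,dz); print(th,y,dz,p.round(3),[s.round(2).tolist() for s in ik(p,r,n=15)])
E
```

```text
[ 2.37999768e-01  1.74818310e-07  7.42000008e-02  4.26399934e-01
  9.56997273e-02  6.09899561e-01 -2.29899694e-07  2.79500004e-01]
0 0.15 0 [0.66 0.15 0.21] [[0.19, -0.04, 2.28, 3.45, 0.69, -1.81]]
0 0.15 0.04 [0.66 0.15 0.25] [[0.19, -0.14, 2.28, 3.49, 0.6, -1.86]]
0 0.2 0 [0.66 0.2  0.21] [[0.31, 0.01, 2.23, 3.62, 0.73, -1.94]]
0 0.2 0.04 [0.66 0.2  0.25] [[0.31, -0.08, 2.23, 3.67, 0.65, -2.01]]
0 0.27 0 [0.66 0.27 0.21] [[0.46, 0.1, 2.14, 3.81, 0.79, -2.08]]
0 0.27 0.04 [0.66 0.27 0.25] [[0.46, 0.01, 2.14, 3.87, 0.72, -2.16]]
15 0.15 0 [0.66  0.15  0.205] [[0.19, -0.18, 2.26, 3.8, 0.3, -2.16]]
15 0.15 0.04 [0.66  0.15  0.245] [[0.19, -0.26, 2.24, 4.04, 0.23, -2.41]]
15 0.2 0 [0.66  0.2   0.205] [[0.3, -0.12, 2.21, 4.04, 0.38, -2.36]]
15 0.2 0.04 [0.66  0.2   0.245] []
15 0.27 0 [0.66  0.27  0.205] []
15 0.27 0.04 [0.66  0.27  0.245] []
30 0.15 0 [0.658 0.15  0.201] [[0.18, -0.23, 2.18, -0.79, 0.22, 2.44]]
30 0.15 0.04 [0.658 0.15  0.241] [[0.18, -0.29, 2.15, -0.58, 0.28, 2.22]]
30 0.2 0 [0.658 0.2   0.201] [[0.29, -0.17, 2.13, -1.02, 0.29, 2.71]]
30 0.2 0.04 [0.658 0.2   0.241] [[0.29, -0.23, 2.11, -0.82, 0.34, 2.5]]
30 0.27 0 [0.658 0.27  0.201] []
30 0.27 0.04 [0.658 0.27  0.241] [[0.43, -0.14, 2.03, -1.0, 0.44, 2.74]]
45 0.15 0 [0.655 0.15  0.197] [[0.16, -0.2, 2.05, -0.23, 0.52, 1.89]]
45 0.15 0.04 [0.655 0.15  0.237] [[0.16, -0.24, 2.02, -0.2, 0.6, 1.86]]
45 0.2 0 [0.655 0.2   0.197] [[0.26, -0.15, 2.01, -0.36, 0.54, 2.07]]
45 0.2 0.04 [0.655 0.2   0.237] [[0.26, -0.2, 1.98, -0.32, 0.62, 2.03]]
45 0.27 0 [0.655 0.27  0.197] [[0.39, -0.07, 1.94, -0.51, 0.59, 2.29]]
45 0.27 0.04 [0.655 0.27  0.237] [[0.39, -0.11, 1.91, -0.46, 0.66, 2.23]]
```

```bash
cat >> h.py <<'E'
def pick(th,up=0.,g=-.010,c=(.5035,.261,.034)):
    r=Rpick(th); return np.array(c)+g*lx+.0187*r.apply([1,0,0])+np.array([0,0,up]),r
E
sed -i 's/grip=crook-Rl.apply(\[.080,0,-.013\])/grip=crook-Rl.apply([.090,0,-.013])/' h.py
python3 - <<'E'
from h import *
st(); snap('wrist','w1')
p,r=pick(40); print(p)
move(*pick(40,.06))
# path check
q=sensors.state()['joint_pos']
pts=[pick(40,.06),pick(40),pick(40,.2)]
b=hang(.19,40,.05); b=(b[0]-[.06,0,0],b[1])
a=pts[-1]
rv=(a[1].inv()*b[1]).as_rotvec(); print('turn',rv*180/np.pi/5)
for f in np.linspace(0,1,9): pts.append((a[0]*(1-f)+b[0]*f,a[1]*R.from_rotvec(rv*f)))
pts+= [hang(.19,40,.05),hang(.19,40,0)]
for p,r in pts:
    s=ik(p,r,q,1); 
    print(p.round(3), s[0].round(2) if s else None); q=s[0] if s else q
E
```

```text
t 1.82 tcp [0.4902 0.2202 0.2305] q [ 0.532 -0.014  1.747 -0.497  1.595  0.366] F [ 0.8 -1.   0. ] g 1.0
[0.50801389 0.23944343 0.01967635]
shift [ 4.85  0.81 -3.25]
turn [ 0.06 -1.97  0.06]
turn [21.95009867 12.65644302  1.91911627]
[0.508 0.239 0.08 ] [ 0.6   0.28  1.75 -0.64  1.46  0.59]
[0.508 0.239 0.02 ] [ 0.6   0.37  1.75 -0.65  1.38  0.64]
[0.508 0.239 0.22 ] [ 0.6   0.12  1.68 -0.64  1.64  0.45]
[0.508 0.239 0.22 ] [ 0.6   0.12  1.68 -0.64  1.64  0.45]
[0.519 0.233 0.222] [ 0.55  0.05  1.7  -0.54  1.56  0.62]
[0.53  0.227 0.224] [ 0.49 -0.02  1.75 -0.46  1.45  0.79]
[0.541 0.221 0.227] [ 0.43 -0.1   1.8  -0.38  1.33  0.96]
[0.552 0.215 0.229] [ 0.38 -0.17  1.87 -0.32  1.19  1.13]
[0.563 0.209 0.231] [ 0.34 -0.25  1.94 -0.27  1.04  1.31]
[0.574 0.202 0.233] [ 0.31 -0.31  2.02 -0.25  0.88  1.51]
[0.585 0.196 0.236] [ 0.29 -0.36  2.09 -0.29  0.71  1.77]
[0.596 0.19  0.238] [ 0.29 -0.38  2.15 -0.42  0.56  2.12]
[0.656 0.19  0.238] [ 0.25 -0.23  2.03 -0.4   0.51  2.09]
[0.656 0.19  0.188] [ 0.25 -0.16  2.07 -0.48  0.42  2.18]
```

View pics/w1.png

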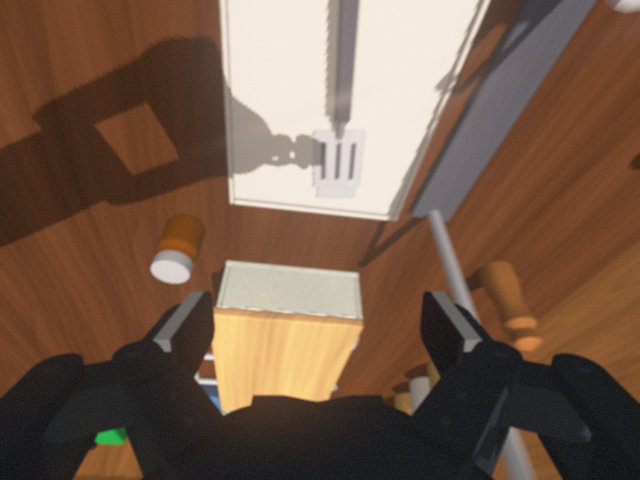

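Call:
drive_tool --hand 0.5 --series '[{"x": 4.85,"y": 0.8,"z": -3.25,"ax": 0,"ay": -2,"az": 0},{"x": 4.85,"y": 0.8,"z": -3.25,"ax": 0,"ay": -2,"az": 0},{"x": 4.85,"y": 0.8,"z": -3.25,"ax": 0,"ay": -2,"az": 0},{"x": 4.85,"y": 0.8,"z": -3.25,"ax": 0,"ay": -2,"az": 0},{"x": 4.85,"y": 0.8,"z": -3.25,"ax": 0,"ay": -2,"az": 0}]'

```text
time: 2.28
tool_pos: [0.5048, 0.2277, 0.0784]
tool_rot: [0.699, 0.262, 0.329, -0.578]
contact_force: [-0.9, -0.6, -1.1]
gripper_width: 0.502
```

Run:
```python
from h import *
st(); snap('wrist','w2'); move(*pick(40,0))
print(proj('w2',[.5035,.261,.039]),proj('w2',np.array([.5035,.261,.039])-.06*lx))
```

```text
t 2.28 tcp [0.5048 0.2277 0.0784] q [ 0.59   0.272  1.76  -0.638  1.462  0.576] F [-0.9 -0.6 -1.1] g 0.502
shift [ 1.64  0.16 -1.94]
turn [-0.03  0.03  0.16]
[331.78236824 181.96111794] [329.13919287 252.56882739]
```

View pics/w2.png

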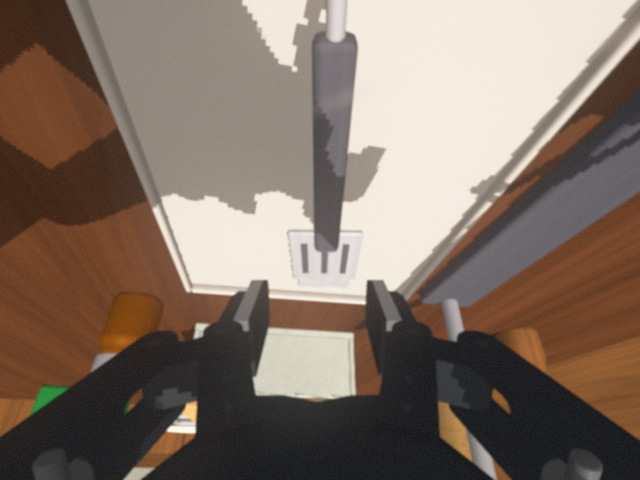

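Call:
drive_tool --series '[{"x": 0.8,"y": 0.1,"z": -1,"ax": 0,"ay": 0,"az": 0},{"x": 1.64,"y": 0.15,"z": -1.94,"ax": 0,"ay": 0,"az": 0.1},{"x": 1.64,"y": 0.15,"z": -1.94,"ax": 0,"ay": 0,"az": 0.1},{"x": 1.64,"y": 0.15,"z": -1.94,"ax": 0,"ay": 0,"az": 0.1}]'

```text
time: 2.67
tool_pos: [0.5102, 0.2406, 0.0241]
tool_rot: [0.703, 0.268, 0.326, -0.573]
contact_force: [-0.9, -0.0, -0.1]
gripper_width: 0.497
```

Run:
```python
from h import *
st(); move(*pick(40,0))
```

```text
t 2.67 tcp [0.5102 0.2406 0.0241] q [ 0.604  0.37   1.745 -0.648  1.387  0.646] F [-0.9 -0.  -0.1] g 0.497
shift [ 0.15 -0.1  -0.09]
turn [-0.08  0.01  0.  ]
```

Call:
drive_tool --series '[{"x": 0.14,"y": -0.08,"z": -0.08,"ax": 0,"ay": 0,"az": 0},{"x": 0.14,"y": -0.08,"z": -0.08,"ax": 0,"ay": 0,"az": 0},{"x": 0.14,"y": -0.08,"z": -0.08,"ax": 0,"ay": 0,"az": 0}]'

```text
time: 2.92
tool_pos: [0.5095, 0.2403, 0.0213]
tool_rot: [0.703, 0.27, 0.325, -0.572]
contact_force: [-0.2, 0.6, 0.1]
gripper_width: 0.501
```

Call:
drive_tool --hand 0 --series '[{"x": 0,"y": 0,"z": 0,"ax": 0,"ay": 0,"az": 0},{"x": 0,"y": 0,"z": 0,"ax": 0,"ay": 0,"az": 0},{"x": 0,"y": 0,"z": 0,"ax": 0,"ay": 0,"az": 0},{"x": 0,"y": 0,"z": 0,"ax": 0,"ay": 0,"az": 0},{"x": 0,"y": 0,"z": 0,"ax": 0,"ay": 0,"az": 0}]'

```text
time: 3.33
tool_pos: [0.5088, 0.24, 0.0201]
tool_rot: [0.703, 0.269, 0.325, -0.572]
contact_force: [-1.9, 1.5, 5.6]
gripper_width: 0.151
```

Run:
```python
from h import *
st(); move(*pick(40,0)); move(*pick(40,.2))
```

```text
t 3.33 tcp [0.5088 0.24   0.0201] q [ 0.605  0.373  1.75  -0.649  1.38   0.652] F [-1.9  1.5  5.6] g 0.151
shift [ 0.02 -0.03  0.  ]
turn [-0.09  0.01 -0.01]
shift [-6.1   0.01  5.15]
turn [-0.09  0.01 -0.01]
```

Call:
drive_tool --series '[{"x": -0.3,"y": 0,"z": 0.25,"ax": 0,"ay": 0,"az": 0},{"x": -1,"y": 0,"z": 0.85,"ax": 0,"ay": 0,"az": 0},{"x": -2.2,"y": 0,"z": 1.85,"ax": 0,"ay": 0,"az": 0},{"x": -3.4,"y": 0,"z": 2.85,"ax": 0,"ay": 0,"az": 0},{"x": -4.6,"y": 0,"z": 3.85,"ax": 0,"ay": 0,"az": 0}]'

```text
time: 3.75
tool_pos: [0.5069, 0.2396, 0.1699]
tool_rot: [0.703, 0.268, 0.326, -0.573]
contact_force: [0.5, 0.1, -1.5]
gripper_width: 0.146
```

Call:
drive_tool --series '[{"x": -1.2,"y": 0,"z": 1,"ax": 0,"ay": 0,"az": 0},{"x": -1.5,"y": 0,"z": 1.3,"ax": 0,"ay": 0,"az": 0},{"x": -1.5,"y": 0,"z": 1.3,"ax": 0,"ay": 0,"az": 0}]'

```text
time: 4.0
tool_pos: [0.5093, 0.2402, 0.2234]
tool_rot: [0.703, 0.273, 0.325, -0.571]
contact_force: [0.9, 0.8, -1.2]
gripper_width: 0.152
```

Run:
```python
from h import *
st(); snap('side','s2'); snap('wrist','w3')
b=hang(.19,40,.05); move(b[0]-[.06,0,0],b[1])
```

```text
t 4.0 tcp [0.5093 0.2402 0.2234] q [ 0.604  0.112  1.674 -0.637  1.643  0.455] F [ 0.9  0.8 -1.2] g 0.152
shift [1.07 3.09 2.54]
turn [21.88 12.65  1.89]
```

View pics/s2.png

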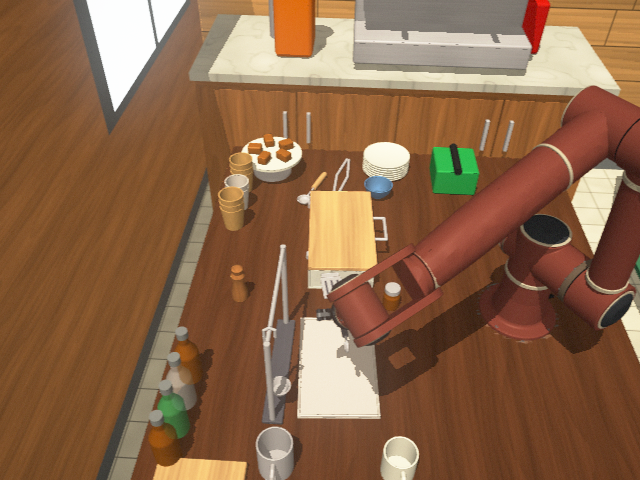

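View pics/w3.png

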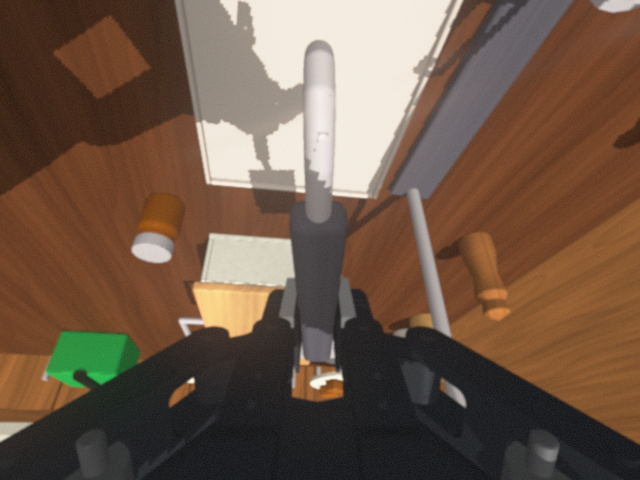

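```bash
cat >> h.py <<'E'
def lifter_pts(th=40,g=-.010,p=None,r=None):
    if p is None: p,r=tool()
    t=np.radians(th); grasp=p-.0187*r.apply([1,0,0])
    lX=r.apply([-np.sin(t),0,np.cos(t)]) ; lZ=r.apply([-np.cos(t),0,-np.sin(t)]); 
    gr=grasp-g*lX
    return gr,lX,lZ
E
python3 - <<'E'
from h import *
p,r=tool(); print(r.as_matrix().round(3))
for sg in(1,-1):
    t=np.radians(40); tx=r.apply([1,0,0]);tz=r.apply([0,0,1]); print(sg,(-np.sin(t)*tx+sg*np.cos(t)*tz).round(3))
gr,lX,lZ=lifter_pts(); print(gr,lX,lZ)
for n,a,z in [('h+',.06,.005),('h-',-.06,.005),('hooktop',.08,.0),('hookend',.093,-.013),('crook',.08,-.013),('blade',-.169,-.027)]:
    print(n,proj('w3',gr+a*lX+z*lZ).round(0))
E
```

```text
[[ 0.131  0.98   0.151]
 [-0.629  0.2   -0.751]
 [-0.766  0.004  0.643]]
1 [ 0.031 -0.171  0.985]
-1 [-0.2   0.98  0.  ]
[0.50481901 0.24902317 0.24150438] [ 0.03134916 -0.17112734  0.98475005] [-0.1975491   0.96473815  0.17393862]
h+ [317. 537.]
h- [316. 198.]
hooktop [317. 615.]
hookend [318. 646.]
crook [317. 592.]
blade [315.  78.]
```

```bash
sed -i 's/lX=r.apply(\[-np.sin(t),0,np.cos(t)\]) ; lZ=r.apply(\[-np.cos(t),0,-np.sin(t)\])/lX=r.apply([-np.sin(t),0,-np.cos(t)]) ; lZ=r.apply([-np.cos(t),0,np.sin(t)])/' h.py
python3 - <<'E'
from h import *
for th in (40,36,44):
  gr,lX,lZ=lifter_pts(th); print(gr,lX,lZ)
  for n,a,z in [('h+',.06,.005),('h-',-.06,.005),('hookend',.093,-.0),('crook',.08,-.013),('blade',-.169,-.027)]:
    print(n,proj('w3',gr+a*lX+z*lZ).round(0))
E
```

```text
[0.5025056  0.26053242 0.23165984] [-1.99991613e-01  9.79797564e-01  2.96052405e-04] [-0.00343115 -0.0010025   0.99999361]
h+ [316. 219.]
h- [316. 358.]
hookend [315.  71.]
crook [315.  94.]
blade [316. 353.]
[0.50251286 0.26050925 0.23096228] [-0.1992651   0.97748076 -0.0694607 ] [-0.0173735   0.06734716  0.99757833]
h+ [316. 202.]
h- [316. 365.]
hookend [315.  48.]
crook [315.  82.]
blade [316. 368.]
[0.50250808 0.26050785 0.2323574 ] [-0.19974379  0.9773409   0.07005136] [ 0.01052792 -0.06934729  0.99753703]
h+ [316. 238.]
h- [316. 351.]
hookend [315. 100.]
crook [315. 110.]
blade [316. 339.]
```

Call:
drive_tool --series '[{"x": 1.07,"y": 3.1,"z": 2.54,"ax": 21.88,"ay": 12.65,"az": 1.89},{"x": 1.07,"y": 3.1,"z": 2.54,"ax": 21.88,"ay": 12.65,"az": 1.89},{"x": 1.07,"y": 3.1,"z": 2.54,"ax": 21.88,"ay": 12.65,"az": 1.89},{"x": 1.07,"y": 3.1,"z": 2.54,"ax": 21.88,"ay": 12.65,"az": 1.89},{"x": 1.07,"y": 3.1,"z": 2.54,"ax": 21.88,"ay": 12.65,"az": 1.89}]'

```text
time: 4.52
tool_pos: [0.5965, 0.1887, 0.2355]
tool_rot: [-0.558, -0.539, -0.259, 0.576]
contact_force: [0.2, -0.1, -1.4]
gripper_width: 0.153
```

Run:
```python
from h import *
st()
b=hang(.19,40,.05); move(b[0]-[.06,0,0],b[1])
```

```text
t 4.52 tcp [0.5965 0.1887 0.2355] q [ 0.372  0.038  1.663 -0.431  1.396  0.744] F [ 0.2 -0.1 -1.4] g 0.153
shift [-0.11 -0.01 -0.01]
turn [15.62  9.1   1.35]
```

Call:
drive_tool --series '[{"x": -0.11,"y": 0,"z": 0,"ax": 15.62,"ay": 9.1,"az": 1.35},{"x": -0.11,"y": 0,"z": 0,"ax": 15.62,"ay": 9.1,"az": 1.35},{"x": -0.11,"y": 0,"z": 0,"ax": 15.62,"ay": 9.1,"az": 1.35},{"x": -0.11,"y": 0,"z": 0,"ax": 15.62,"ay": 9.1,"az": 1.35},{"x": -0.11,"y": 0,"z": 0,"ax": 15.62,"ay": 9.1,"az": 1.35}]'

```text
time: 4.93
tool_pos: [0.5945, 0.1905, 0.2372]
tool_rot: [0.362, 0.755, 0.169, -0.521]
contact_force: [-0.3, -0.6, -1.0]
gripper_width: 0.15
```

Run:
```python
from h import *
st()
b=hang(.19,40,.05); move(b[0]-[.06,0,0],b[1])
```

```text
t 4.93 tcp [0.5945 0.1905 0.2372] q [ 0.295 -0.158  1.848 -0.264  1.1    1.157] F [-0.3 -0.6 -1. ] g 0.15
shift [-0.    0.06 -0.03]
turn [9.47 5.52 0.84]
```

Call:
drive_tool --series '[{"x": 0,"y": 0,"z": 0,"ax": 9.47,"ay": 5.52,"az": 0.84},{"x": 0,"y": 0,"z": 0,"ax": 9.47,"ay": 5.52,"az": 0.84},{"x": 0,"y": 0,"z": 0,"ax": 9.47,"ay": 5.52,"az": 0.84},{"x": 0,"y": 0,"z": 0,"ax": 9.47,"ay": 5.52,"az": 0.84},{"x": 0,"y": 0,"z": 0,"ax": 9.47,"ay": 5.52,"az": 0.84}]'

```text
time: 5.35
tool_pos: [0.5942, 0.1903, 0.2367]
tool_rot: [0.13, 0.898, 0.061, -0.416]
contact_force: [0.1, 0.6, -1.6]
gripper_width: 0.15
```

Run:
```python
from h import *
st()
b=hang(.19,40,.05); move(b[0]-[.06,0,0],b[1])
```

```text
t 5.35 tcp [0.5942 0.1903 0.2367] q [ 0.267 -0.329  2.06  -0.254  0.741  1.677] F [ 0.1  0.6 -1.6] g 0.15
shift [ 0.    0.03 -0.07]
turn [3.3  1.92 0.29]
```

Call:
drive_tool --series '[{"x": 0,"y": 0,"z": -0.07,"ax": 3.3,"ay": 1.92,"az": 0.29},{"x": 0,"y": 0,"z": -0.07,"ax": 3.3,"ay": 1.92,"az": 0.29},{"x": 0,"y": 0,"z": -0.07,"ax": 3.3,"ay": 1.92,"az": 0.29},{"x": 0,"y": 0,"z": -0.07,"ax": 3.3,"ay": 1.92,"az": 0.29},{"x": 0,"y": 0,"z": -0.07,"ax": 3.3,"ay": 1.92,"az": 0.29}]'

```text
time: 5.77
tool_pos: [0.5954, 0.1912, 0.238]
tool_rot: [0.004, 0.939, 0.002, -0.344]
contact_force: [0.5, -0.1, -1.4]
gripper_width: 0.147
```

Run:
```python
from h import *
st()
for n in ('side','top','wrist'): snap(n,n+'3')
crop('side3',240,190,390,400,3.5,'c4');crop('top3',190,170,310,260,6,'c5')
b=hang(.19,40,.05); move(b[0]-[.06,0,0],b[1]); move(*b)
gr,lX,lZ=lifter_pts(); print('crook',gr+.08*lX-.013*lZ,lX)
```

```text
t 5.77 tcp [0.5954 0.1912 0.238 ] q [ 0.289 -0.379  2.151 -0.419  0.562  2.113] F [ 0.5 -0.1 -1.4] g 0.147
shift [0.06 0.06 0.17]
turn [ 0.07 -0.02  0.02]
shift [ 1.91  0.07 -1.36]
turn [ 0.07 -0.02  0.02]
crook [0.59582366 0.19187248 0.34435504] [-0.0021749   0.00344214  0.99999171]
```

View pics/c4.png

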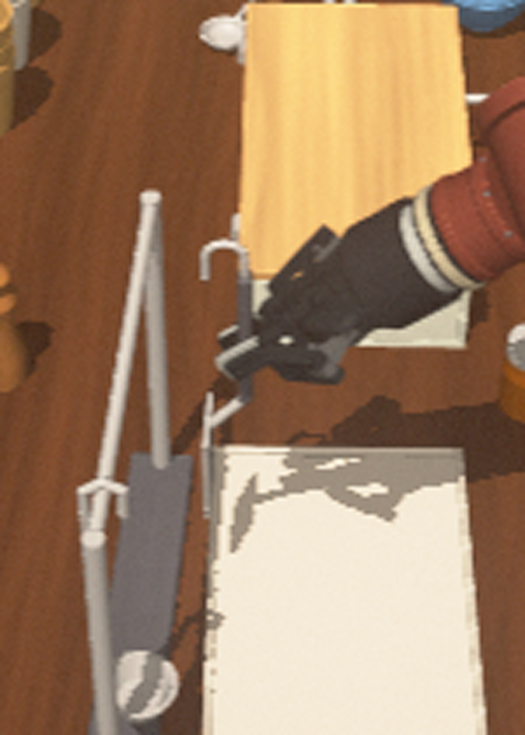

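View pics/c5.png

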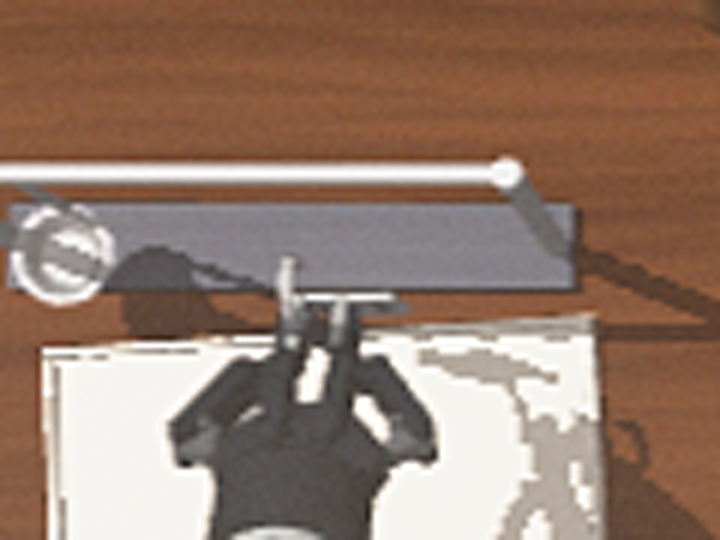

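View pics/wrist3.png

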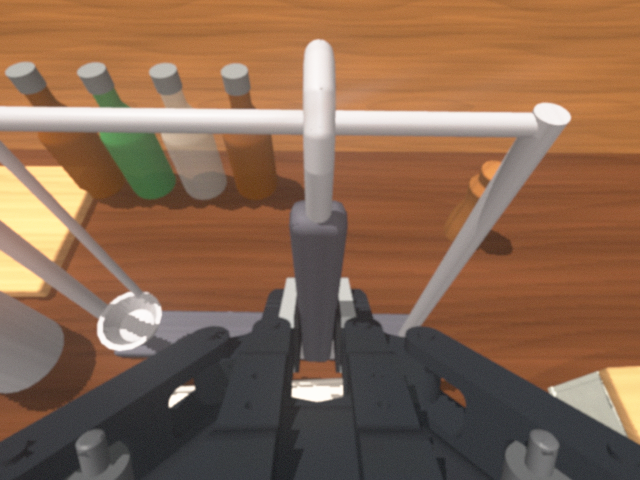

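Run:
```python
from h import *
gr,lX,lZ=lifter_pts()
C=lambda u,v:cp('',240,190,3.5,u,v)
def aty(fn,uv,y): o,r=ray(fn,*uv); return o+r*(y-o[1])/r[1]
for n,uv in [('looptop',(222,242)),('freeend',(205,276)),('wireR',(243,262)),('handletop',(243,275)),('bladeTop',(208,400))]: print(n,aty('side3',C(*uv),.192).round(4))
for n,a,z in [('crook',.08,-.013),('looptop',.093,-.013),('free',.057,-.026),('htop',.06,0)]: 
    p=gr+a*lX+z*lZ; u=proj('side3',p); print(n,p.round(4),((u-[240,190])*3.5).round(0), proj('wrist3',p).round(0))
for y in(.1,.19,.3): print(((proj('side3',[.6545,y,.29])-[240,190])*3.5).round(0),((proj('top3',[.6545,y,.29])-[190,170])*6).round(0),proj('wrist3',[.6545,y,.29]).round(0))
```

```text
looptop [0.5963 0.192  0.3497]
freeend [0.6076 0.192  0.3181]
wireR [0.5827 0.192  0.3326]
handletop [0.5827 0.192  0.3208]
bladeTop [0.607  0.192  0.1973]
crook [0.5958 0.1919 0.3444] [221. 247.] [320.  91.]
looptop [0.5958 0.1919 0.3574] [221. 232.] [321.  24.]
free [0.6089 0.1919 0.3214] [202. 271.] [319. 137.]
htop [0.5829 0.1917 0.3243] [241. 270.] [320. 203.]
[149. 208.] [501. 171.] [534. 125.]
[134. 299.] [314. 172.] [323. 123.]
[115. 424.] [ 85. 174.] [ 65. 121.]
```

Call:
drive_tool --series '[{"x": 0.6,"y": 0,"z": -0.5,"ax": 0,"ay": 0,"az": 0},{"x": 1.2,"y": 0.05,"z": -0.95,"ax": 0,"ay": 0,"az": 0},{"x": 1.9,"y": 0.05,"z": -1.36,"ax": 0,"ay": 0,"az": 0},{"x": 1.9,"y": 0.05,"z": -1.36,"ax": 0,"ay": 0,"az": 0},{"x": 1.9,"y": 0.05,"z": -1.36,"ax": 0,"ay": 0,"az": 0}]'

```text
time: 6.33
tool_pos: [0.6563, 0.1902, 0.2385]
tool_rot: [0.002, 0.94, 0.001, -0.341]
contact_force: [-0.1, 0.6, -0.5]
gripper_width: 0.151
```

Run:
```python
from h import *
st()
for n in ('side','top','wrist'): snap(n,n+'4')
crop('side4',240,190,390,400,3.5,'c6')
move(*hang(.19,40,.05)); move(*hang(.19,40,.0))
gr,lX,lZ=lifter_pts(); print('crook',gr+.08*lX-.013*lZ,lX)
```

```text
t 6.33 tcp [0.6563 0.1902 0.2385] q [ 0.251 -0.226  2.033 -0.4    0.509  2.083] F [-0.1  0.6 -0.5] g 0.151
shift [0.04 0.03 0.01]
turn [ 0.06 -0.04  0.02]
shift [1.32 0.02 1.54]
turn [ 0.06 -0.04  0.02]
crook [0.65349385 0.19089536 0.34072468] [-0.00355296  0.00254554  0.99999045]
```

View pics/c6.png

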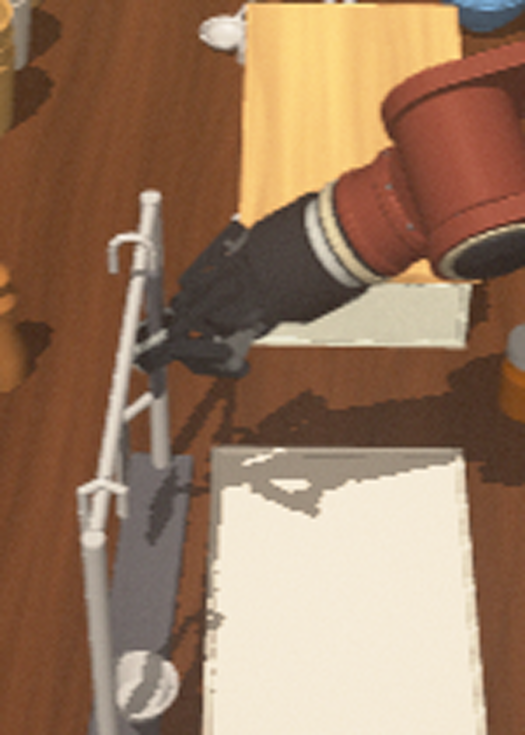

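View pics/wrist4.png

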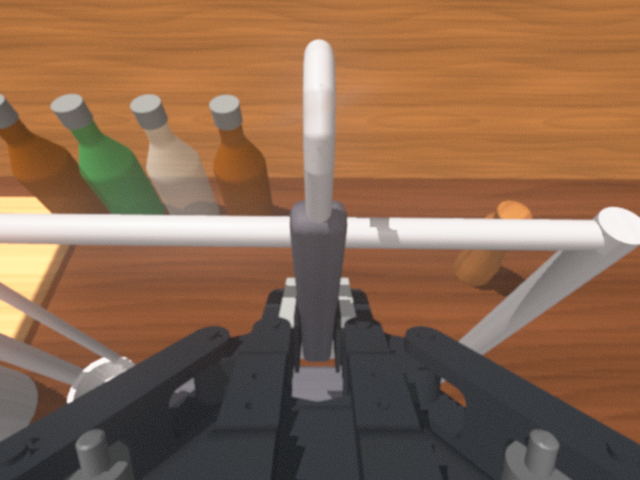

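Call:
drive_tool --series '[{"x": 0.25,"y": 0,"z": 0.3,"ax": 0,"ay": 0,"az": 0},{"x": 0.5,"y": 0,"z": 0.6,"ax": 0,"ay": 0,"az": 0},{"x": 0.8,"y": 0,"z": 0.95,"ax": 0,"ay": 0,"az": 0},{"x": 1.08,"y": 0,"z": 1.25,"ax": 0,"ay": 0,"az": 0},{"x": 1.08,"y": 0,"z": 1.25,"ax": 0,"ay": 0,"az": 0}]'

```text
time: 6.9
tool_pos: [0.6541, 0.1899, 0.1919]
tool_rot: [0.003, 0.939, 0.001, -0.344]
contact_force: [-0.8, 0.7, -1.6]
gripper_width: 0.151
```

Run:
```python
from h import *
st()
for n in ('side','wrist'): snap(n,n+'5')
crop('side5',240,190,390,400,3.5,'c7')
move(*hang(.19,40,.0))
```

```text
t 6.9 tcp [0.6541 0.1899 0.1919] q [ 0.251 -0.173  2.069 -0.468  0.433  2.16 ] F [-0.8  0.7 -1.6] g 0.151
shift [0.2  0.01 0.23]
turn [ 0.06 -0.02  0.02]
```

View pics/c7.png

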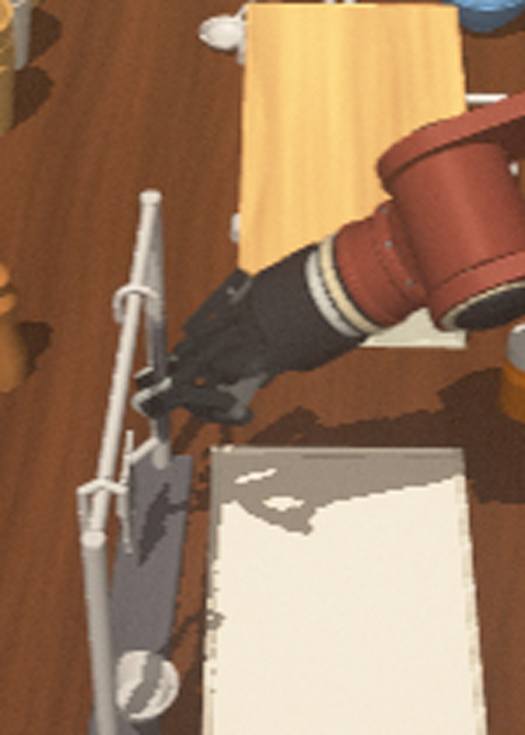

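View pics/wrist5.png

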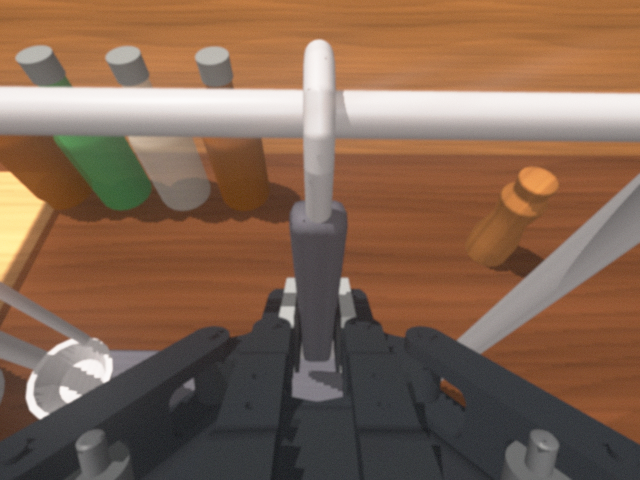

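Call:
drive_tool --series '[{"x": 0.07,"y": 0,"z": 0.08,"ax": 0,"ay": 0,"az": 0},{"x": 0.14,"y": 0,"z": 0.16,"ax": 0,"ay": 0,"az": 0},{"x": 0.2,"y": 0,"z": 0.23,"ax": 0,"ay": 0,"az": 0},{"x": 0.2,"y": 0,"z": 0.23,"ax": 0,"ay": 0,"az": 0},{"x": 0.2,"y": 0,"z": 0.23,"ax": 0,"ay": 0,"az": 0}]'

```text
time: 7.42
tool_pos: [0.6565, 0.1905, 0.1899]
tool_rot: [0.002, 0.94, 0.002, -0.34]
contact_force: [0.4, 0.4, -0.8]
gripper_width: 0.153
```

Run:
```python
from h import *
st(); move(*hang(.19,40,.0))
```

```text
t 7.42 tcp [0.6565 0.1905 0.1899] q [ 0.251 -0.165  2.069 -0.483  0.42   2.175] F [ 0.4  0.4 -0.8] g 0.153
shift [0.03 0.02 0.08]
turn [ 0.05 -0.05  0.02]
```

Call:
drive_tool --series '[{"x": 0.06,"y": 0,"z": 0.07,"ax": 0,"ay": 0,"az": 0},{"x": 0.13,"y": 0,"z": 0.15,"ax": 0,"ay": 0,"az": 0},{"x": 0.13,"y": 0,"z": 0.15,"ax": 0,"ay": 0,"az": 0}]'

```text
time: 7.67
tool_pos: [0.6587, 0.1911, 0.1891]
tool_rot: [0.001, 0.942, 0.002, -0.337]
contact_force: [-3.9, -1.0, 7.3]
gripper_width: 0.151
```

Call:
drive_tool --series '[{"x": 0.06,"y": 0,"z": 0.07,"ax": 0,"ay": 0,"az": 0},{"x": 0.13,"y": 0,"z": 0.15,"ax": 0,"ay": 0,"az": 0},{"x": 0.13,"y": 0,"z": 0.15,"ax": 0,"ay": 0,"az": 0}]'

```text
time: 7.92
tool_pos: [0.661, 0.1916, 0.1887]
tool_rot: [0.0, 0.943, 0.003, -0.333]
contact_force: [-4.5, -4.4, 13.8]
gripper_width: 0.149
```

Call:
drive_tool --series '[{"x": -0.1,"y": 0,"z": -0.12,"ax": 0,"ay": 0,"az": 0},{"x": -0.13,"y": 0,"z": -0.15,"ax": 0,"ay": 0,"az": 0},{"x": -0.13,"y": 0,"z": -0.15,"ax": 0,"ay": 0,"az": 0}]'

```text
time: 8.17
tool_pos: [0.6586, 0.191, 0.189]
tool_rot: [0.001, 0.942, 0.002, -0.337]
contact_force: [0.9, -2.0, 7.7]
gripper_width: 0.148
```

Call:
drive_tool --hand 0.35 --series '[{"x": 0,"y": 0,"z": 0,"ax": 0,"ay": 0,"az": 0},{"x": 0,"y": 0,"z": 0,"ax": 0,"ay": 0,"az": 0},{"x": 0,"y": 0,"z": 0,"ax": 0,"ay": 0,"az": 0},{"x": 0,"y": 0,"z": 0,"ax": 0,"ay": 0,"az": 0},{"x": 0,"y": 0,"z": 0,"ax": 0,"ay": 0,"az": 0}]'

```text
time: 8.58
tool_pos: [0.6559, 0.1904, 0.1835]
tool_rot: [0.002, 0.94, 0.002, -0.341]
contact_force: [-0.6, 0.6, 1.2]
gripper_width: 0.352
```

Run:
```python
from h import *
st()
for n in ('side','wrist'): snap(n,n+'6')
crop('side6',240,190,390,400,3.5,'c8')
p,r=tool()
move(p-[.1,0,0]); move(p-.1*r.apply([1,0,0]))
```

```text
t 8.58 tcp [0.6559 0.1904 0.1835] q [ 0.251 -0.157  2.073 -0.493  0.411  2.187] F [-0.6  0.6  1.2] g 0.352
shift [-3.07 -0.02  2.56]
shift [-4.  0.  0.]
```

View pics/c8.png

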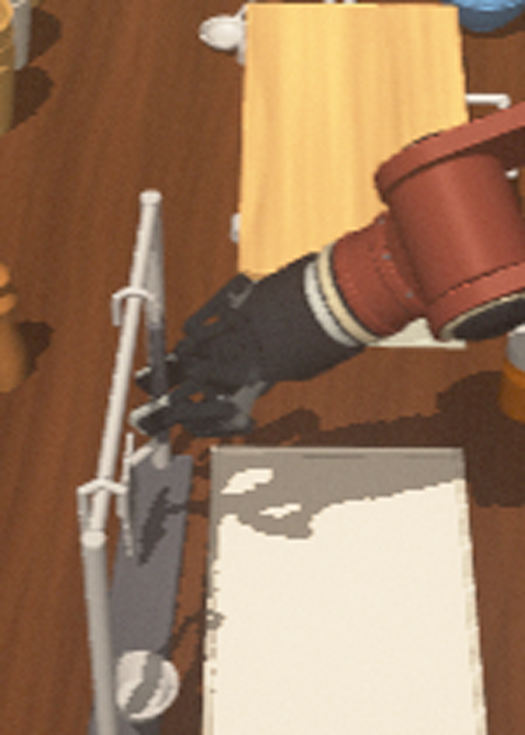

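View pics/wrist6.png

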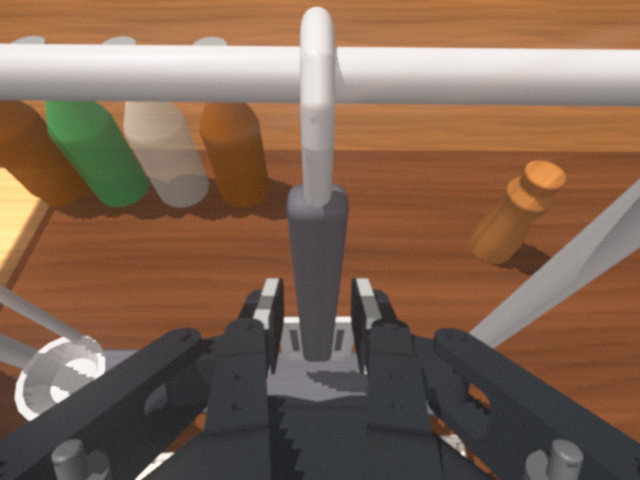

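Call:
drive_tool --hand 0.5 --series '[{"x": 0,"y": 0,"z": 0,"ax": 0,"ay": 0,"az": 0},{"x": -0.4,"y": 0,"z": 0,"ax": 0,"ay": 0,"az": 0},{"x": -1,"y": 0,"z": 0,"ax": 0,"ay": 0,"az": 0},{"x": -2,"y": 0,"z": 0,"ax": 0,"ay": 0,"az": 0},{"x": -3.5,"y": 0,"z": 0,"ax": 0,"ay": 0,"az": 0}]'

```text
time: 9.1
tool_pos: [0.5882, 0.1896, 0.2383]
tool_rot: [0.002, 0.939, 0.001, -0.343]
contact_force: [0.0, 0.6, -0.3]
gripper_width: 0.5
```

Run:
```python
from h import *
st()
for n in ('side','wrist'): snap(n,n+'7')
crop('side7',240,190,390,400,3.5,'c9')
# pull target: 
Rd=frame([0,0,-1],[1,.047,0])
move([.35,-.2367,.2],Rd)
```

```text
t 9.1 tcp [0.5882 0.1896 0.2383] q [ 0.291 -0.402  2.168 -0.421  0.566  2.118] F [ 0.   0.6 -0.3] g 0.5
shift [-6.29 17.06  7.59]
turn [-17.13  -7.81  -8.13]
```

View pics/c9.png

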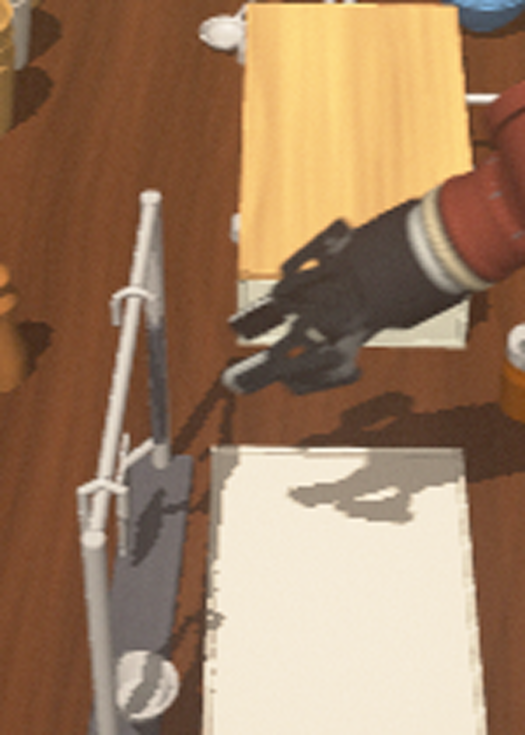

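View pics/wrist7.png

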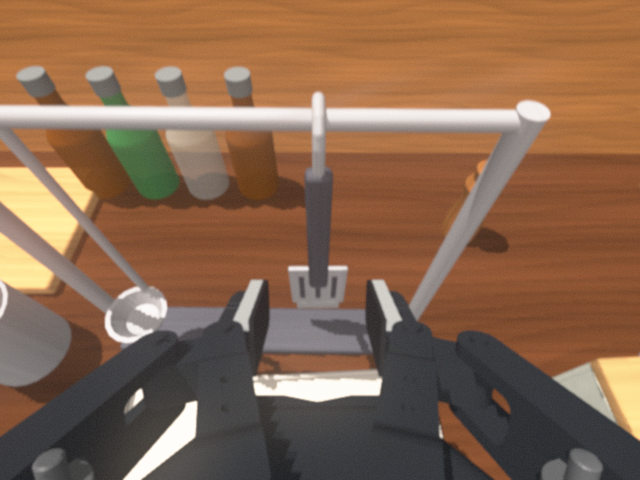

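```bash
cat >> h.py <<'E'
YB=np.radians(2.83); bx=np.array([np.cos(YB),np.sin(YB),0]); by=np.array([-np.sin(YB),np.cos(YB),0])
hinge=np.array([.6127,-.2251,.0765])
Rd=frame([0,0,-1],bx)
def pull(phi): # bar centre at lid angle
    return hinge-bx*(.235*np.cos(phi)-.007*np.sin(phi)*-1*-1)*1.0+np.array([0,0,.235*np.sin(phi)+.007*np.cos(phi)])
def path(a,b,q,n=8,npos=5):
    rv=(a[1].inv()*b[1]).as_rotvec()
    for f in np.linspace(0,1,n):
        g=min(1,f*n/npos); s=ik(a[0]*(1-g)+b[0]*g,a[1]*R.from_rotvec(rv*f),q,1)
        print(s[0].round(2) if s else None); q=s[0] if s else q
    return q
E
python3 - <<'E'
from h import *
print(pull(0),pull(1.57))
q=path(tool(),(np.array([.378,-.236,.2]),Rd),sensors.state()['joint_pos'])
move([.378,-.236,.2],Rd)
E
```

```text
[ 0.3779866  -0.23670259  0.0835    ] [ 0.61950455 -0.22476363  0.3115055 ]
[ 0.29 -0.41  2.17 -0.42  0.56  2.12]
[-0.02 -0.65  2.3   0.17  0.72  1.21]
[-0.37 -0.74  2.33  0.44  1.03  0.56]
[-0.68 -0.68  2.28  0.49  1.28  0.07]
[-0.9  -0.54  2.19  0.41  1.42 -0.34]
[-0.9  -0.45  2.11  0.28  1.46 -0.55]
[-0.82 -0.41  2.07  0.14  1.47 -0.66]
[-0.73 -0.38  2.05 -0.    1.47 -0.77]
shift [-5.42 17.04  6.88]
turn [-17.16  -7.81  -8.14]
```

Call:
drive_tool --series '[{"x": -5.42,"y": 17.04,"z": 6.88,"ax": -17.16,"ay": -7.81,"az": -8.14},{"x": -5.42,"y": 17.04,"z": 6.88,"ax": -17.16,"ay": -7.81,"az": -8.14},{"x": -5.42,"y": 17.04,"z": 6.88,"ax": -17.16,"ay": -7.81,"az": -8.14},{"x": -5.42,"y": 17.04,"z": 6.88,"ax": -17.16,"ay": -7.81,"az": -8.14},{"x": -5.42,"y": 17.04,"z": 6.88,"ax": -17.16,"ay": -7.81,"az": -8.14}]'

```text
time: 9.62
tool_pos: [0.5431, 0.0898, 0.2266]
tool_rot: [0.104, 0.904, 0.091, -0.404]
contact_force: [-0.2, 0.2, -0.1]
gripper_width: 0.501
```

Run:
```python
from h import *
st(); move([.378,-.236,.2],Rd)
```

```text
t 9.62 tcp [0.5431 0.0898 0.2266] q [-0.018 -0.597  2.265  0.134  0.759  1.194] F [-0.2  0.2 -0.1] g 0.501
shift [-4.58 10.77  8.81]
turn [-14.47  -5.96  -6.62]
```

Call:
drive_tool --series '[{"x": -4.58,"y": 10.77,"z": 8.81,"ax": -14.47,"ay": -5.96,"az": -6.62},{"x": -4.58,"y": 10.77,"z": 8.81,"ax": -14.47,"ay": -5.96,"az": -6.62},{"x": -4.58,"y": 10.77,"z": 8.81,"ax": -14.47,"ay": -5.96,"az": -6.62},{"x": -4.58,"y": 10.77,"z": 8.81,"ax": -14.47,"ay": -5.96,"az": -6.62},{"x": -4.58,"y": 10.77,"z": 8.81,"ax": -14.47,"ay": -5.96,"az": -6.62}]'

```text
time: 10.03
tool_pos: [0.4723, -0.0525, 0.2139]
tool_rot: [0.252, 0.816, 0.237, -0.462]
contact_force: [0.4, -1.6, -1.0]
gripper_width: 0.499
```

Run:
```python
from h import *
st(); move([.378,-.236,.2],Rd)
```

```text
t 10.03 tcp [ 0.4723 -0.0525  0.2139] q [-0.48  -0.646  2.257  0.385  1.189  0.277] F [ 0.4 -1.6 -1. ] g 0.499
shift [-2.38  3.14  7.28]
turn [-9.97 -3.94 -4.52]
```

Call:
drive_tool --series '[{"x": -2.38,"y": 3.14,"z": 7.28,"ax": -9.97,"ay": -3.94,"az": -4.52},{"x": -2.38,"y": 3.14,"z": 7.28,"ax": -9.97,"ay": -3.94,"az": -4.52},{"x": -2.38,"y": 3.14,"z": 7.28,"ax": -9.97,"ay": -3.94,"az": -4.52},{"x": -2.38,"y": 3.14,"z": 7.28,"ax": -9.97,"ay": -3.94,"az": -4.52},{"x": -2.38,"y": 3.14,"z": 7.28,"ax": -9.97,"ay": -3.94,"az": -4.52}]'

```text
time: 10.45
tool_pos: [0.3773, -0.2361, 0.1998]
tool_rot: [0.422, 0.636, 0.416, -0.493]
contact_force: [1.2, -1.0, 0.3]
gripper_width: 0.498
```

Run:
```python
from h import *
st(); move([.378,-.236,.2],Rd)
```

```text
t 10.45 tcp [ 0.3773 -0.2361  0.1998] q [-0.856 -0.435  2.097  0.202  1.457 -0.583] F [ 1.2 -1.   0.3] g 0.498
shift [-0.    0.03 -0.01]
turn [-3.92 -1.53 -1.76]
```

Finish the turn, narrowing the jaws to 25 mm.

Call:
drive_tool --hand 0.32 --series '[{"x": 0,"y": 0,"z": 0,"ax": -3.92,"ay": -1.53,"az": -1.76},{"x": 0,"y": 0,"z": 0,"ax": -3.92,"ay": -1.53,"az": -1.76},{"x": 0,"y": 0,"z": 0,"ax": -3.92,"ay": -1.53,"az": -1.76},{"x": 0,"y": 0,"z": 0,"ax": -3.92,"ay": -1.53,"az": -1.76}]'

```text
time: 10.78
tool_pos: [0.3792, -0.2336, 0.1996]
tool_rot: [0.512, 0.488, 0.512, -0.487]
contact_force: [-0.3, -0.4, 1.2]
gripper_width: 0.316
```

Run:
```python
from h import *
st(); snap('wrist','w8'); move(pull(0)+[0,0,-.014],Rd)
print(proj('w8',pull(0)+[0,0,.005]+.05*by),proj('w8',pull(0)+[0,0,.005]-.05*by))
```

```text
t 10.78 tcp [ 0.3792 -0.2336  0.1996] q [-7.200e-01 -3.810e-01  2.049e+00  1.000e-03  1.474e+00 -7.700e-01] F [-0.3 -0.4  1.2] g 0.316
shift [ 5.2  -0.06  0.15]
turn [-0.02 -0.03 -0.02]
[315.79898008 168.4089616 ] [315.84255069 295.64124416]
```

View pics/w8.png

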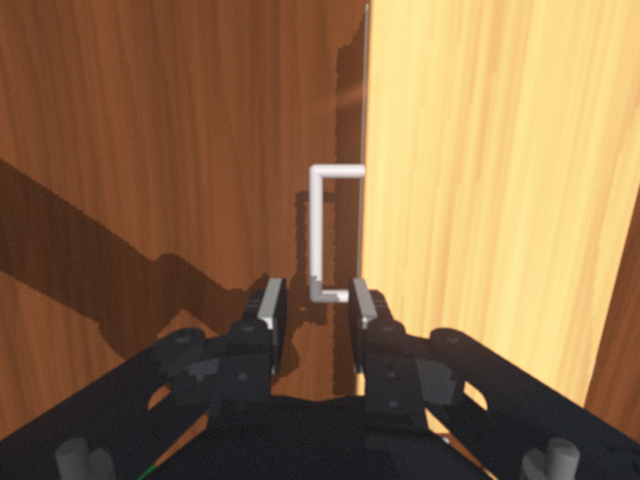

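Call:
drive_tool --hand 0.26 --series '[{"x": 1.5,"y": 0,"z": 0.15,"ax": 0,"ay": 0,"az": 0},{"x": 3,"y": -0.05,"z": 0.15,"ax": 0,"ay": 0,"az": 0},{"x": 4,"y": -0.05,"z": 0.15,"ax": 0,"ay": 0,"az": 0},{"x": 5,"y": -0.05,"z": 0.15,"ax": 0,"ay": 0,"az": 0},{"x": 5.2,"y": -0.05,"z": 0.15,"ax": 0,"ay": 0,"az": 0}]'

```text
time: 11.25
tool_pos: [0.3748, -0.2346, 0.0651]
tool_rot: [0.508, 0.49, 0.514, -0.488]
contact_force: [-0.6, 0.1, 0.7]
gripper_width: 0.258
```

Call:
drive_tool --hand 0 --series '[{"x": 0,"y": 0,"z": 0,"ax": 0,"ay": 0,"az": 0},{"x": 0,"y": 0,"z": 0,"ax": 0,"ay": 0,"az": 0},{"x": 0,"y": 0,"z": 0,"ax": 0,"ay": 0,"az": 0},{"x": 0,"y": 0,"z": 0,"ax": 0,"ay": 0,"az": 0},{"x": 0,"y": 0,"z": 0,"ax": 0,"ay": 0,"az": 0}]'

```text
time: 11.67
tool_pos: [0.3784, -0.2354, 0.0711]
tool_rot: [0.511, 0.491, 0.512, -0.486]
contact_force: [1.8, 7.6, -2.9]
gripper_width: 0.09
```

Run:
```python
from h import *
st(); p0,r=tool(); snap('wrist','w9')
d0=p0-pull(0); print('offset',d0)
# arc in tool units, relative to start
q=sensors.state()['joint_pos']
for phi in np.arange(0.1,1.8,.1).tolist()+[1.75]:
    t=pull(phi)-pull(0); s=ik(p0+t,r,q,1); q=s[0] if s else q
    print(round(phi,2),(r.inv().apply(t)/.025).round(2), q.round(2) if s else None)
```

```text
t 11.67 tcp [ 0.3784 -0.2354  0.0711] q [-0.728 -0.234  2.161  0.008  1.216 -0.776] F [ 1.8  7.6 -2.9] g 0.09
offset [ 0.00039416  0.00131815 -0.01237264]
0.1 [-0.94  0.08 -0.01] [-0.73 -0.26  2.14  0.01  1.27 -0.77]
0.2 [-1.86  0.25 -0.01] [-0.72 -0.29  2.12  0.01  1.31 -0.77]
0.3 [-2.76  0.51 -0.02] [-0.71 -0.3   2.09  0.01  1.35 -0.76]
0.4 [-3.63  0.87 -0.03] [-0.7  -0.3   2.05  0.01  1.39 -0.74]
0.5 [-4.47  1.3  -0.03] [-0.68 -0.29  2.01  0.01  1.42 -0.73]
0.6 [-5.25  1.82 -0.04] [-0.66 -0.28  1.97  0.01  1.46 -0.71]
0.7 [-5.98  2.42 -0.05] [-0.64 -0.26  1.92  0.01  1.48 -0.69]
0.8 [-6.65  3.08 -0.05] [-0.62 -0.23  1.87  0.01  1.5  -0.67]
0.9 [-7.24  3.81 -0.06] [-0.6  -0.2   1.82  0.01  1.52 -0.65]
1.0 [-7.76  4.59 -0.07] [-0.58 -0.16  1.76  0.01  1.54 -0.62]
1.1 [-8.2   5.42 -0.07] [-0.56 -0.12  1.71  0.01  1.56 -0.6 ]
1.2 [-8.56  6.29 -0.08] [-0.53 -0.08  1.65  0.01  1.57 -0.58]
1.3 [-8.82  7.19 -0.08] [-0.51 -0.03  1.6   0.01  1.58 -0.56]
1.4 [-9.    8.12 -0.09] [-0.49  0.02  1.54  0.01  1.58 -0.54]
1.5 [-9.08  9.05 -0.09] [-0.47  0.06  1.49  0.01  1.59 -0.52]
1.6 [-9.07  9.99 -0.1 ] [-0.46  0.12  1.43  0.01  1.59 -0.5 ]
1.7 [-8.96 10.93 -0.1 ] [-0.44  0.17  1.38  0.01  1.59 -0.49]
1.75 [-8.87 11.39 -0.1 ] [-0.43  0.19  1.36  0.01  1.59 -0.48]
```

View pics/w9.png

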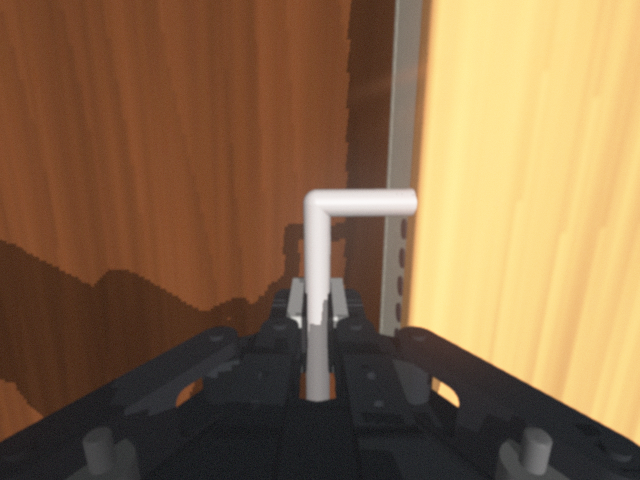

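Call:
drive_tool --series '[{"x": -0.47,"y": 0.02,"z": 0,"ax": 0,"ay": 0,"az": 0},{"x": -0.94,"y": 0.08,"z": -0.01,"ax": 0,"ay": 0,"az": 0},{"x": -1.86,"y": 0.25,"z": -0.01,"ax": 0,"ay": 0,"az": 0},{"x": -2.76,"y": 0.51,"z": -0.02,"ax": 0,"ay": 0,"az": 0},{"x": -3.63,"y": 0.87,"z": -0.03,"ax": 0,"ay": 0,"az": 0}]'

```text
time: 12.13
tool_pos: [0.4025, -0.2341, 0.1633]
tool_rot: [0.513, 0.493, 0.509, -0.484]
contact_force: [20.3, 1.7, -14.4]
gripper_width: 0.088
```

Call:
drive_tool --series '[{"x": -0.84,"y": 0.43,"z": 0,"ax": 0,"ay": 0,"az": 0},{"x": -1.62,"y": 0.95,"z": -0.01,"ax": 0,"ay": 0,"az": 0},{"x": -2.35,"y": 1.55,"z": -0.02,"ax": 0,"ay": 0,"az": 0},{"x": -3.02,"y": 2.21,"z": -0.02,"ax": 0,"ay": 0,"az": 0}]'

```text
time: 12.47
tool_pos: [0.4578, -0.2313, 0.2364]
tool_rot: [0.514, 0.492, 0.509, -0.484]
contact_force: [20.9, -2.4, -25.1]
gripper_width: 0.091
```

Run:
```python
from h import *
st(); p,r=tool(); snap('side','s9'); print(p-pull(.8), sensors.state()['ft_torque'])
for ph in (1.0,1.2,1.4,1.6,1.75): print((r.inv().apply(pull(ph)+[.0004,.0013,-.0124]-p)/.025).round(2))
```

```text
t 12.47 tcp [ 0.4578 -0.2313  0.2364] q [-0.618 -0.229  1.869  0.01   1.494 -0.665] F [ 20.9  -2.4 -25.1] g 0.091
[ 0.00357686  0.00161303 -0.01355093] [ 0.15564216 -2.31145235  0.00417297]
[-1.15  1.39 -0.  ]
[-1.93  3.1  -0.01]
[-2.36  4.93 -0.02]
[-2.41  6.8  -0.02]
[-2.21  8.2  -0.03]
```

View pics/s9.png

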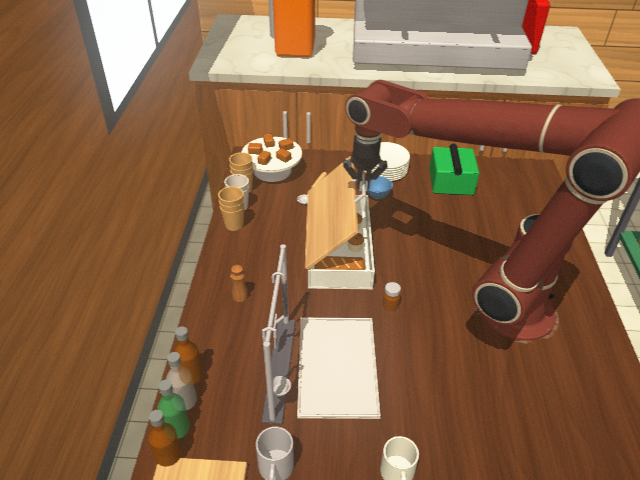

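Call:
drive_tool --series '[{"x": -0.2,"y": 0.6,"z": 0,"ax": 0,"ay": 0,"az": 0},{"x": -0.5,"y": 1.0,"z": 0,"ax": 0,"ay": 0,"az": 0},{"x": -1.03,"y": 1.64,"z": 0,"ax": 0,"ay": 0,"az": 0},{"x": -1.03,"y": 1.64,"z": 0,"ax": 0,"ay": 0,"az": 0}]'

```text
time: 12.85
tool_pos: [0.4978, -0.2294, 0.2657]
tool_rot: [0.513, 0.491, 0.511, -0.485]
contact_force: [0.3, 4.9, -2.8]
gripper_width: 0.088
```

Run:
```python
from h import *
st(); p,r=tool(); d=np.array([.0004,.0013,-.0124]); print(p-pull(1.0)-d, sensors.state()['ft_torque'])
for ph in (1.2,1.4,1.6,1.75): print((r.inv().apply(pull(ph)+d-p)/.025).round(2))
```

```text
t 12.85 tcp [ 0.4978 -0.2294  0.2657] q [-0.571 -0.153  1.755  0.007  1.536 -0.619] F [ 0.3  4.9 -2.8] g 0.088
[5.65723233e-03 3.86850433e-04 5.88794284e-05] [0.70946852 0.21723488 0.02772723]
[-0.79  1.48 -0.  ]
[-1.22  3.3  -0.01]
[-1.28  5.18 -0.01]
[-1.08  6.58 -0.01]
```

Call:
drive_tool --series '[{"x": -0.36,"y": 0.75,"z": 0,"ax": 0,"ay": 0,"az": 0},{"x": -0.68,"y": 1.52,"z": 0,"ax": 0,"ay": 0,"az": 0},{"x": -0.92,"y": 2.4,"z": 0,"ax": 0,"ay": 0,"az": 0},{"x": -1.1,"y": 3.32,"z": -0.01,"ax": 0,"ay": 0,"az": 0},{"x": -1.1,"y": 3.32,"z": -0.01,"ax": 0,"ay": 0,"az": 0}]'

```text
time: 13.27
tool_pos: [0.5814, -0.2253, 0.2953]
tool_rot: [0.513, 0.491, 0.51, -0.485]
contact_force: [-3.2, 5.4, 6.2]
gripper_width: 0.09
```

Run:
```python
from h import *
st(); p,r=tool(); d=np.array([.0004,.0013,-.0124]); print(p-pull(1.4)-d, sensors.state()['ft_torque'])
for ph in (1.6,1.7,1.75): print((r.inv().apply(pull(ph)+d-p)/.025).round(2))
```

```text
t 13.27 tcp [ 0.5814 -0.2253  0.2953] q [-0.492  0.015  1.546  0.006  1.575 -0.54 ] F [-3.2  5.4  6.2] g 0.09
[ 1.26609960e-03  9.38112877e-05 -1.54217822e-03] [0.84397566 0.53754858 0.02053296]
[-0.12  1.83 -0.  ]
[-0.01  2.76 -0.  ]
[ 0.08  3.22 -0.  ]
```

Call:
drive_tool --series '[{"x": -0.06,"y": 0.9,"z": 0,"ax": 0,"ay": 0,"az": 0},{"x": -0.06,"y": 1.85,"z": 0,"ax": 0,"ay": 0,"az": 0},{"x": 0.04,"y": 2.76,"z": 0,"ax": 0,"ay": 0,"az": 0},{"x": 0.1,"y": 3.1,"z": 0,"ax": 0,"ay": 0,"az": 0},{"x": 0.1,"y": 3.1,"z": 0,"ax": 0,"ay": 0,"az": 0}]'

```text
time: 13.68
tool_pos: [0.6585, -0.2221, 0.2924]
tool_rot: [0.514, 0.491, 0.51, -0.485]
contact_force: [0.4, 4.1, 4.2]
gripper_width: 0.088
```

Run:
```python
from h import *
st(); p,r=tool(); d=np.array([.0004,.0013,-.0124]); print(p-pull(1.74)-d)
snap('side','s10')
```

```text
t 13.68 tcp [ 0.6585 -0.2221  0.2924] q [-0.435  0.182  1.372  0.006  1.579 -0.482] F [0.4 4.1 4.2] g 0.088
[-0.00097865 -0.0005807  -0.0021707 ]
```

View pics/s10.png

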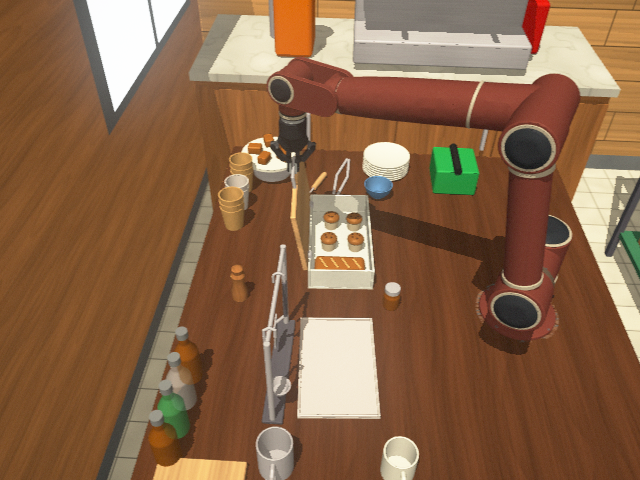

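Call:
drive_tool --series '[{"x": 0.04,"y": 0.25,"z": 0,"ax": 0,"ay": 0,"az": 0},{"x": 0.09,"y": 0.5,"z": 0,"ax": 0,"ay": 0,"az": 0},{"x": 0.09,"y": 0.5,"z": 0,"ax": 0,"ay": 0,"az": 0}]'

```text
time: 13.98
tool_pos: [0.67, -0.2215, 0.2898]
tool_rot: [0.513, 0.491, 0.51, -0.485]
contact_force: [0.7, 5.1, 6.5]
gripper_width: 0.088
```

Call:
drive_tool --hand 0.35 --series '[{"x": 0,"y": 0,"z": 0,"ax": 0,"ay": 0,"az": 0},{"x": 0,"y": 0,"z": 0,"ax": 0,"ay": 0,"az": 0},{"x": 0,"y": 0,"z": 0,"ax": 0,"ay": 0,"az": 0},{"x": 0,"y": 0,"z": 0,"ax": 0,"ay": 0,"az": 0}]'

```text
time: 14.32
tool_pos: [0.6676, -0.223, 0.2856]
tool_rot: [0.511, 0.489, 0.511, -0.488]
contact_force: [0.7, -0.6, 0.4]
gripper_width: 0.352
```

Call:
drive_tool --series '[{"x": -0.6,"y": 0,"z": 0,"ax": 0,"ay": 0,"az": 0},{"x": -1.6,"y": 0,"z": 0,"ax": 0,"ay": 0,"az": 0},{"x": -2.8,"y": 0,"z": 0,"ax": 0,"ay": 0,"az": 0},{"x": -2.8,"y": 0,"z": 0,"ax": 0,"ay": 0,"az": 0}]'

```text
time: 14.65
tool_pos: [0.6694, -0.2237, 0.3652]
tool_rot: [0.516, 0.491, 0.507, -0.486]
contact_force: [0.3, -0.3, 2.9]
gripper_width: 0.353
```

Run:
```python
from h import *
st()
for n in ('side','top'): snap(n,n+'11')
crop('side11',280,140,400,300,4.5,'d1'); crop('top11',310,200,460,300,5,'d2')
```

```text
t 14.65 tcp [ 0.6694 -0.2237  0.3652] q [-0.429  0.19   1.244  0.002  1.693 -0.474] F [ 0.3 -0.3  2.9] g 0.353
```

View pics/d1.png

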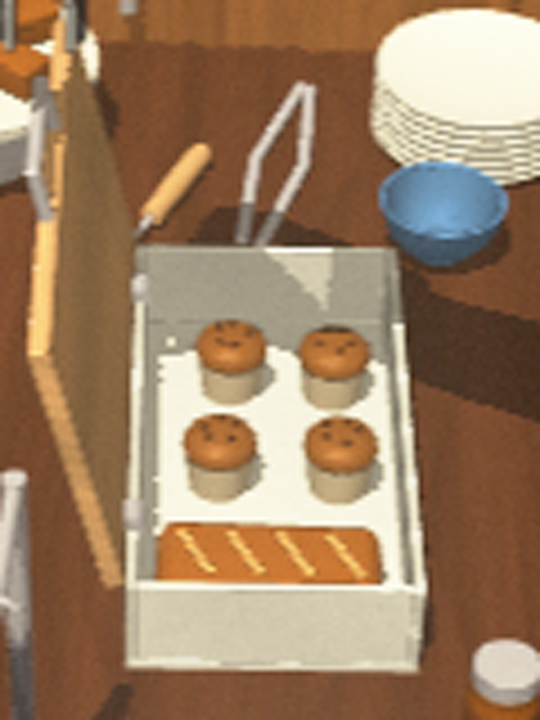

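View pics/top11.png

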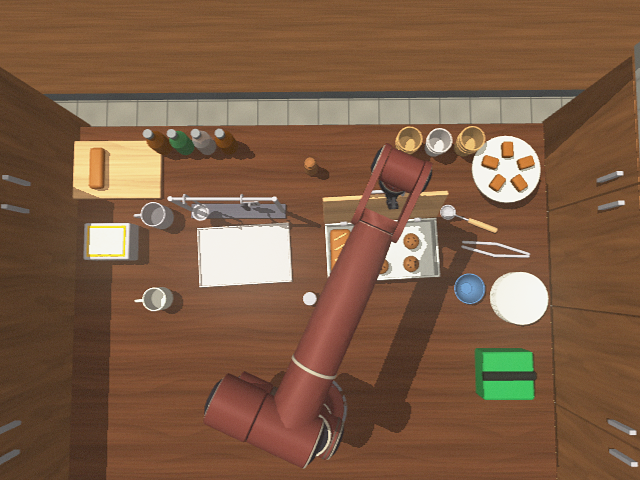

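Run:
```python
from h import *
for n,uv in [('a',(231,362)),('b',(333,368)),('c',(220,457)),('d',(341,460))]:
    print(n,atz('side11',*cp('',280,140,4.5,*uv),.041).round(3), ) # widest dome mid ~ z .041
move([.48,-.36,.36],Rd)
```

```text
a [ 0.548 -0.321  0.041]
b [ 0.474 -0.319  0.041]
c [ 0.551 -0.217  0.041]
d [ 0.467 -0.22   0.041]
shift [-0.07 -7.78  5.12]
turn [-0.04  0.01 -0.09]
```

Call:
drive_tool --hand 1 --series '[{"x": 0,"y": -7.8,"z": 5.1,"ax": 0,"ay": 0,"az": 0},{"x": 0,"y": -7.8,"z": 5.1,"ax": 0,"ay": 0,"az": 0},{"x": 0,"y": -7.8,"z": 5.1,"ax": 0,"ay": 0,"az": 0},{"x": 0,"y": -7.8,"z": 5.1,"ax": 0,"ay": 0,"az": 0},{"x": 0,"y": -7.8,"z": 5.1,"ax": 0,"ay": 0,"az": 0}]'

```text
time: 15.17
tool_pos: [0.4968, -0.345, 0.3537]
tool_rot: [0.511, 0.489, 0.512, -0.487]
contact_force: [-0.5, -0.3, -0.0]
gripper_width: 0.992
```

Run:
```python
from h import *
st(); snap('wrist','w12'); snap('side','s12')
```

```text
t 15.17 tcp [ 0.4968 -0.345   0.3537] q [-0.731 -0.038  1.503  0.003  1.678 -0.778] F [-0.5 -0.3 -0. ] g 0.992
```

View pics/w12.png

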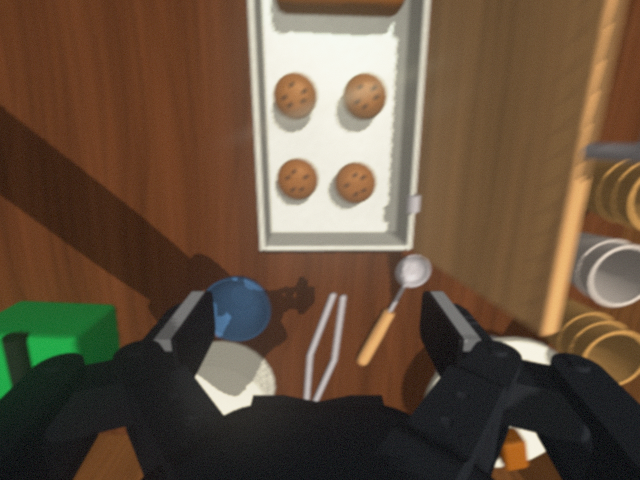

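Run:
```python
from h import *
crop('s12',300,180,390,300,6,'d3')
W={'a':(355,183),'b':(297,179),'c':(364,95),'d':(294,95)}
S={'a':(231,362),'b':(333,368),'c':(220,457),'d':(341,460)}
for n in W:
    p=atz('w12',*W[n],.042); print(n,p.round(4),tri([('w12',*W[n]),('side11',*cp('',280,140,4.5,*S[n]))]).round(4))
    v=p-hinge; print('   bin x from hinge',(v@bx).round(3),'y from centre',(v@by).round(3))
# bin corners check: rim z .076
for uv in [(262,248),(411,247)]: print(atz('w12',*uv,.076).round(4))
for sx in(-.096,.096):
  for sy in (-.181,.181): print((hinge*[1,1,0]+bx*(-.1+sx)+by*sy).round(3))
```

```text
a [ 0.5457 -0.3327  0.042 ] [ 0.5475 -0.3343  0.0297]
   bin x from hinge -0.072 y from centre -0.104
b [ 0.4703 -0.3311  0.042 ] [ 0.4714 -0.3325  0.0302]
   bin x from hinge -0.148 y from centre -0.099
c [ 0.5484 -0.2257  0.042 ] [ 0.5502 -0.2249  0.0337]
   bin x from hinge -0.064 y from centre 0.003
d [ 0.4634 -0.2298  0.042 ] [ 0.4645 -0.2289  0.0331]
   bin x from hinge -0.149 y from centre 0.003
[ 0.4304 -0.4158  0.076 ]
[ 0.6187 -0.4057  0.076 ]
[ 0.426 -0.416  0.   ]
[ 0.408 -0.054  0.   ]
[ 0.618 -0.406  0.   ]
[ 0.6   -0.045  0.   ]
```

View pics/d3.png

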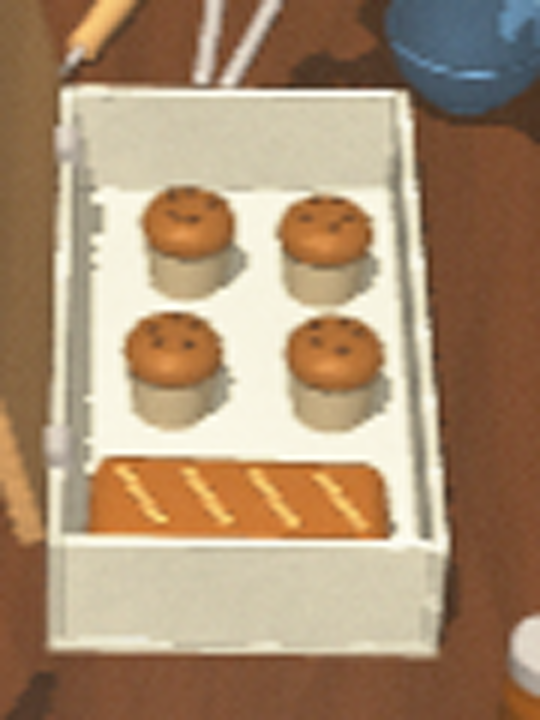

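```bash
cat >> h.py <<'E'
Rm=frame([0,0,-1],-by); Rp=frame([0,0,-1],by)
E
python3 - <<'E'
from h import *
d=np.load('pics/w12.npz'); p,r=tool(); print('cam in tool',r.inv().apply(d['T'][:3,3]-p).round(3), r.inv().apply(d['T'][:3,2]).round(2))
q=sensors.state()['joint_pos']
for nm,Rr in (('m',Rm),('p',Rp)):
  for t in ([.547,-.333,.015],[.4645,-.229,.2],[.54,.29,.015],[.45,.17,.015]):
    s=ik(np.array(t),Rr,q,4); print(nm,t,[x.round(2).tolist() for x in s])
E
```

```text
cam in tool [-0.142  0.001 -0.073] [0.96 0.   0.28]
m [0.547, -0.333, 0.015] [[-0.66, 0.3, 1.71, -0.0, 1.12, 0.86]]
m [0.4645, -0.229, 0.2] [[-0.6, -0.19, 1.89, -0.0, 1.43, 0.92]]
m [0.54, 0.29, 0.015] [[0.37, 0.25, 1.78, 0.0, 1.11, 1.89]]
m [0.45, 0.17, 0.015] [[0.21, -0.05, 2.1, -0.0, 1.08, 1.73]]
p [0.547, -0.333, 0.015] [[-0.66, 0.3, 1.71, -0.0, 1.12, -2.28]]
p [0.4645, -0.229, 0.2] [[-0.6, -0.19, 1.89, -0.0, 1.43, -2.22]]
p [0.54, 0.29, 0.015] [[0.37, 0.25, 1.78, 0.0, 1.11, -1.25]]
p [0.45, 0.17, 0.015] [[0.21, -0.05, 2.1, -0.0, 1.08, -1.41]]
```

Run:
```python
from h import *
move([.547,-.333,.15],Rp)
```

```text
shift [ 8.17  2.12 -0.49]
turn [-1.811e+01 -2.000e-02 -1.000e-02]
```

Call:
drive_tool --series '[{"x": 3,"y": 2,"z": -0.5,"ax": -18.1,"ay": 0,"az": 0},{"x": 3,"y": 2,"z": -0.5,"ax": -18.1,"ay": 0,"az": 0},{"x": 3,"y": 2,"z": -0.5,"ax": -18.1,"ay": 0,"az": 0},{"x": 3,"y": 2,"z": -0.5,"ax": -18.1,"ay": 0,"az": 0},{"x": 3,"y": 2,"z": -0.5,"ax": -18.1,"ay": 0,"az": 0}]'

```text
time: 15.68
tool_pos: [0.5482, -0.3282, 0.2768]
tool_rot: [0.637, 0.307, 0.639, -0.304]
contact_force: [0.6, -0.5, -0.1]
gripper_width: 1.002
```

Run:
```python
from h import *
st();move([.547,-.333,.22],Rp)
```

```text
t 15.68 tcp [ 0.5482 -0.3282  0.2768] q [-0.657  0.065  1.524  0.003  1.557 -1.336] F [ 0.6 -0.5 -0.1] g 1.002
shift [ 2.27 -0.16  0.13]
turn [-10.79  -0.05  -0.05]
```

Call:
drive_tool --series '[{"x": 2.2,"y": -0.1,"z": 0.1,"ax": -10.8,"ay": 0,"az": 0},{"x": 2.2,"y": -0.1,"z": 0.1,"ax": -10.8,"ay": 0,"az": 0},{"x": 2.2,"y": -0.1,"z": 0.1,"ax": -10.8,"ay": 0,"az": 0},{"x": 2.2,"y": -0.1,"z": 0.1,"ax": -10.8,"ay": 0,"az": 0},{"x": 2.2,"y": -0.1,"z": 0.1,"ax": -10.8,"ay": 0,"az": 0}]'

```text
time: 16.1
tool_pos: [0.5478, -0.3321, 0.2231]
tool_rot: [0.701, 0.096, 0.701, -0.093]
contact_force: [0.2, -0.9, -0.7]
gripper_width: 0.998
```

Call:
drive_tool --series '[{"x": 0,"y": 0,"z": 0,"ax": -3.6,"ay": 0,"az": 0},{"x": 0,"y": 0,"z": 0,"ax": -3.6,"ay": 0,"az": 0},{"x": 0,"y": 0,"z": 0,"ax": -3.6,"ay": 0,"az": 0}]'

```text
time: 16.35
tool_pos: [0.548, -0.3322, 0.2239]
tool_rot: [0.707, -0.015, 0.707, 0.017]
contact_force: [-0.2, 0.4, 0.8]
gripper_width: 1.001
```

Run:
```python
from h import *
st();move([.547,-.333,.012],Rp); snap('wrist','w13')
for k in ([.547,-.333,.042],[.471,-.332,.042],[.55,-.225,.042],[.4645,-.229,.042]): print(proj('w13',k).round(0))
```

```text
t 16.35 tcp [ 0.548  -0.3322  0.2239] q [-0.662  0.095  1.581  0.003  1.467 -2.279] F [-0.2  0.4  0.8] g 1.001
shift [ 8.48 -0.06 -0.05]
turn [-0.05  0.01 -0.04]
[315. 210.]
[320. 126.]
[428. 218.]
[436. 124.]
```

View pics/w13.png

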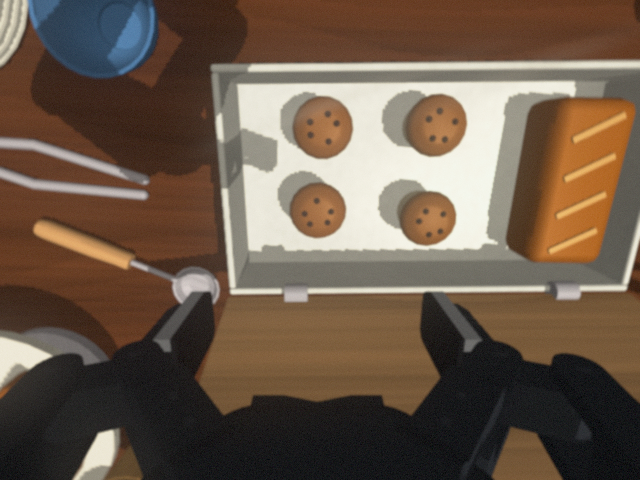

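Call:
drive_tool --series '[{"x": 1.6,"y": 0,"z": -0.05,"ax": 0,"ay": 0,"az": 0},{"x": 3.2,"y": 0,"z": -0.05,"ax": 0,"ay": 0,"az": 0},{"x": 4.8,"y": 0,"z": -0.05,"ax": 0,"ay": 0,"az": 0},{"x": 6.3,"y": 0,"z": -0.05,"ax": 0,"ay": 0,"az": 0},{"x": 7.3,"y": 0,"z": -0.05,"ax": 0,"ay": 0,"az": 0}]'

```text
time: 16.82
tool_pos: [0.545, -0.3304, 0.0373]
tool_rot: [0.706, -0.011, 0.708, 0.016]
contact_force: [-0.1, 0.1, -1.3]
gripper_width: 1.003
```

Call:
drive_tool --series '[{"x": 0.6,"y": 0,"z": 0,"ax": 0,"ay": 0,"az": 0},{"x": 1.1,"y": 0,"z": 0,"ax": 0,"ay": 0,"az": 0},{"x": 1.1,"y": 0,"z": 0,"ax": 0,"ay": 0,"az": 0}]'

```text
time: 17.07
tool_pos: [0.5463, -0.3312, 0.0126]
tool_rot: [0.707, -0.012, 0.707, 0.016]
contact_force: [-0.5, 4.4, -2.0]
gripper_width: 1.001
```

Call:
drive_tool --hand 0.45 --series '[{"x": 0,"y": 0,"z": 0,"ax": 0,"ay": 0,"az": 0},{"x": 0,"y": 0,"z": 0,"ax": 0,"ay": 0,"az": 0},{"x": 0,"y": 0,"z": 0,"ax": 0,"ay": 0,"az": 0},{"x": 0,"y": 0,"z": 0,"ax": 0,"ay": 0,"az": 0}]'

```text
time: 17.4
tool_pos: [0.5493, -0.3342, 0.0185]
tool_rot: [0.709, -0.015, 0.705, 0.013]
contact_force: [0.7, 0.2, -1.3]
gripper_width: 0.572
```

Run:
```python
from h import *
st();snap('wrist','w14'); snap('side','s14')
```

```text
t 17.4 tcp [ 0.5493 -0.3342  0.0185] q [-0.664  0.301  1.712  0.003  1.123 -2.275] F [ 0.7  0.2 -1.3] g 0.572
```

View pics/w14.png

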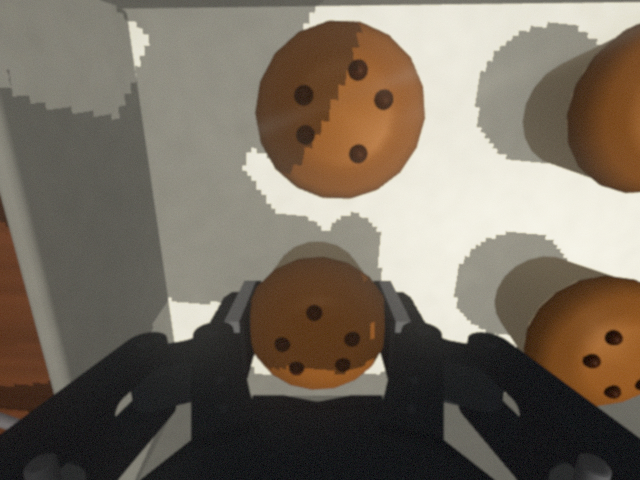

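Call:
drive_tool --hand 0.3 --series '[{"x": -0.3,"y": 0,"z": 0,"ax": 0,"ay": 0,"az": 0},{"x": -1.2,"y": 0,"z": 0,"ax": 0,"ay": 0,"az": 0},{"x": -2.6,"y": 0,"z": 0,"ax": 0,"ay": 0,"az": 0},{"x": -4.2,"y": 0,"z": 0,"ax": 0,"ay": 0,"az": 0},{"x": -5.6,"y": 0,"z": 0,"ax": 0,"ay": 0,"az": 0}]'

```text
time: 17.92
tool_pos: [0.5467, -0.3327, 0.1573]
tool_rot: [0.708, -0.013, 0.706, 0.015]
contact_force: [0.6, -0.9, 0.0]
gripper_width: 0.567
```

```bash
cat >> h.py <<'E'
tc=np.array([.5058,.2272]); YT=np.radians(3.0); tx=np.array([np.cos(YT),np.sin(YT)]); ty=np.array([-np.sin(YT),np.cos(YT)])
def slot(i):
    a,b=[(.03,.06),(-.05,.06),(.03,-.06),(-.05,-.06)][i]; return np.r_[tc+tx*a+ty*b,.0175]
E
python3 - <<'E'
from h import *
st(); print(slot(0)); move(slot(0)+[0,0,.13],Rp)
E
```

```text
t 17.92 tcp [ 0.5467 -0.3327  0.1573] q [-0.664  0.141  1.645  0.003  1.356 -2.275] F [ 0.6 -0.9  0. ] g 0.567
[0.53261873 0.28868785 0.0175    ]
shift [ 0.44 24.86  0.42]
turn [-0.11  0.03 -0.02]
```

Call:
drive_tool --series '[{"x": 0.4,"y": 24.86,"z": 0.42,"ax": -0.1,"ay": 0,"az": 0},{"x": 0.4,"y": 24.86,"z": 0.42,"ax": -0.1,"ay": 0,"az": 0},{"x": 0.4,"y": 24.86,"z": 0.42,"ax": -0.1,"ay": 0,"az": 0},{"x": 0.4,"y": 24.86,"z": 0.42,"ax": -0.1,"ay": 0,"az": 0},{"x": 0.4,"y": 24.86,"z": 0.42,"ax": -0.1,"ay": 0,"az": 0}]'

```text
time: 18.33
tool_pos: [0.5416, -0.123, 0.1526]
tool_rot: [0.708, -0.016, 0.706, 0.017]
contact_force: [1.5, 0.1, 0.3]
gripper_width: 0.565
```

Call:
drive_tool --series '[{"x": 0.3,"y": 16.6,"z": 0.3,"ax": 0,"ay": 0,"az": 0},{"x": 0.3,"y": 16.6,"z": 0.3,"ax": 0,"ay": 0,"az": 0},{"x": 0.3,"y": 16.6,"z": 0.3,"ax": 0,"ay": 0,"az": 0},{"x": 0.3,"y": 16.6,"z": 0.3,"ax": 0,"ay": 0,"az": 0},{"x": 0.3,"y": 16.6,"z": 0.3,"ax": 0,"ay": 0,"az": 0}]'

```text
time: 18.75
tool_pos: [0.5353, 0.0854, 0.1493]
tool_rot: [0.708, -0.016, 0.706, 0.018]
contact_force: [1.3, -0.0, -0.2]
gripper_width: 0.566
```

Run:
```python
from h import *
st(); move(slot(0)+[0,0,.13],Rp); move(slot(0),Rp)
```

```text
t 18.75 tcp [0.5353 0.0854 0.1493] q [ 0.02  -0.083  1.887  0.002  1.334 -1.599] F [ 1.3 -0.  -0.2] g 0.566
shift [0.08 8.13 0.28]
turn [-0.01  0.04 -0.02]
shift [5.28 8.12 0.27]
turn [-0.01  0.04 -0.02]
```

Call:
drive_tool --series '[{"x": 0.1,"y": 1.6,"z": 0.1,"ax": 0,"ay": 0,"az": 0},{"x": 0.1,"y": 3.2,"z": 0.25,"ax": 0,"ay": 0,"az": 0},{"x": 0.1,"y": 4.8,"z": 0.25,"ax": 0,"ay": 0,"az": 0},{"x": 0.1,"y": 6.4,"z": 0.25,"ax": 0,"ay": 0,"az": 0},{"x": 0.1,"y": 7.9,"z": 0.25,"ax": 0,"ay": 0,"az": 0}]'

```text
time: 19.17
tool_pos: [0.532, 0.2832, 0.1471]
tool_rot: [0.708, -0.017, 0.706, 0.018]
contact_force: [0.4, -0.2, -0.4]
gripper_width: 0.564
```

Call:
drive_tool --series '[{"x": 1.4,"y": 0.2,"z": 0,"ax": 0,"ay": 0,"az": 0},{"x": 2.8,"y": 0.2,"z": 0,"ax": 0,"ay": 0,"az": 0},{"x": 3.8,"y": 0.2,"z": 0,"ax": 0,"ay": 0,"az": 0},{"x": 4.5,"y": 0.2,"z": 0,"ax": 0,"ay": 0,"az": 0},{"x": 4.5,"y": 0.2,"z": 0,"ax": 0,"ay": 0,"az": 0}]'

```text
time: 19.58
tool_pos: [0.5288, 0.2849, 0.0291]
tool_rot: [0.705, -0.018, 0.709, 0.017]
contact_force: [-0.9, -1.0, -0.2]
gripper_width: 0.566
```

Run:
```python
from h import *
st(); move(slot(0),Rp)
```

```text
t 19.58 tcp [0.5288 0.2849 0.0291] q [ 3.700e-01  2.060e-01  1.806e+00  1.000e-03  1.137e+00 -1.250e+00] F [-0.9 -1.  -0.2] g 0.566
shift [0.46 0.15 0.16]
turn [-0.01 -0.08  0.02]
```

Call:
drive_tool --series '[{"x": 0.2,"y": 0,"z": 0,"ax": 0,"ay": 0,"az": 0},{"x": 0.4,"y": 0,"z": 0,"ax": 0,"ay": 0,"az": 0},{"x": 0.4,"y": 0,"z": 0,"ax": 0,"ay": 0,"az": 0}]'

```text
time: 19.83
tool_pos: [0.5335, 0.2864, 0.0251]
tool_rot: [0.708, -0.016, 0.705, 0.018]
contact_force: [-0.3, 0.4, -0.4]
gripper_width: 0.561
```

Call:
drive_tool --series '[{"x": 0.1,"y": 0,"z": 0,"ax": 0,"ay": 0,"az": 0},{"x": 0.1,"y": 0,"z": 0,"ax": 0,"ay": 0,"az": 0},{"x": 0.1,"y": 0,"z": 0,"ax": 0,"ay": 0,"az": 0}]'

```text
time: 20.08
tool_pos: [0.5334, 0.2864, 0.0226]
tool_rot: [0.708, -0.016, 0.706, 0.018]
contact_force: [0.3, -0.0, -0.7]
gripper_width: 0.57
```

Call:
drive_tool --series '[{"x": 0.1,"y": 0,"z": 0,"ax": 0,"ay": 0,"az": 0},{"x": 0.2,"y": 0,"z": 0,"ax": 0,"ay": 0,"az": 0},{"x": 0.2,"y": 0,"z": 0,"ax": 0,"ay": 0,"az": 0}]'

```text
time: 20.33
tool_pos: [0.5333, 0.2865, 0.0174]
tool_rot: [0.708, -0.016, 0.706, 0.018]
contact_force: [-1.8, 0.1, 2.7]
gripper_width: 0.563
```

Call:
drive_tool --series '[{"x": 0.06,"y": 0,"z": 0,"ax": 0,"ay": 0,"az": 0},{"x": 0.06,"y": 0,"z": 0,"ax": 0,"ay": 0,"az": 0}]'

```text
time: 20.5
tool_pos: [0.5333, 0.2865, 0.0173]
tool_rot: [0.708, -0.017, 0.706, 0.018]
contact_force: [-5.4, -2.4, 11.6]
gripper_width: 0.568
```

Call:
drive_tool --hand 0.8 --series '[{"x": -0.06,"y": 0,"z": 0,"ax": 0,"ay": 0,"az": 0},{"x": -0.06,"y": 0,"z": 0,"ax": 0,"ay": 0,"az": 0},{"x": -0.06,"y": 0,"z": 0,"ax": 0,"ay": 0,"az": 0}]'

```text
time: 20.75
tool_pos: [0.5328, 0.2863, 0.0165]
tool_rot: [0.708, -0.017, 0.706, 0.018]
contact_force: [-0.4, 0.2, -0.2]
gripper_width: 0.799
```

Call:
drive_tool --series '[{"x": -0.5,"y": 0,"z": 0,"ax": 0,"ay": 0,"az": 0},{"x": -1.6,"y": 0,"z": 0,"ax": 0,"ay": 0,"az": 0},{"x": -3.2,"y": 0,"z": 0,"ax": 0,"ay": 0,"az": 0},{"x": -4.8,"y": 0,"z": 0,"ax": 0,"ay": 0,"az": 0},{"x": -6,"y": 0,"z": 0,"ax": 0,"ay": 0,"az": 0}]'

```text
time: 21.17
tool_pos: [0.5333, 0.2863, 0.1709]
tool_rot: [0.709, -0.016, 0.705, 0.018]
contact_force: [0.4, 1.6, 0.0]
gripper_width: 0.798
```

Run:
```python
from h import *
st(); snap('wrist','w15'); snap('side','s15'); move([.471,-.332,.2],Rp)
crop('s15',250,180,400,440,2.3,'d4')
```

```text
t 21.17 tcp [0.5333 0.2863 0.1709] q [ 3.700e-01  4.600e-02  1.722e+00  1.000e-03  1.367e+00 -1.250e+00] F [0.4 1.6 0. ] g 0.798
shift [ -1.18 -24.62  -3.8 ]
turn [-0.01  0.18 -0.07]
```

View pics/w15.png

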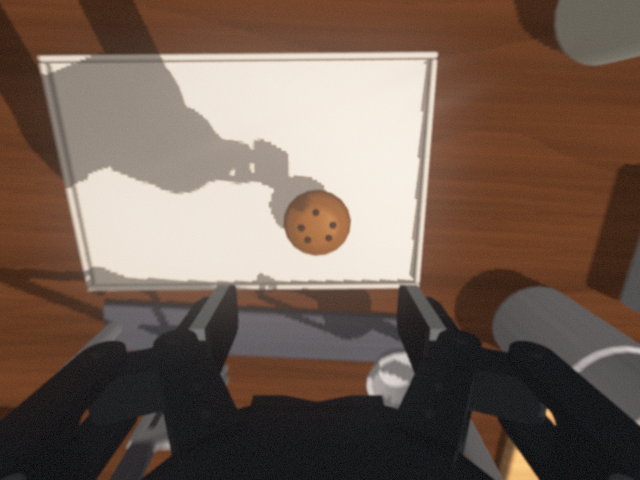

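View pics/d4.png

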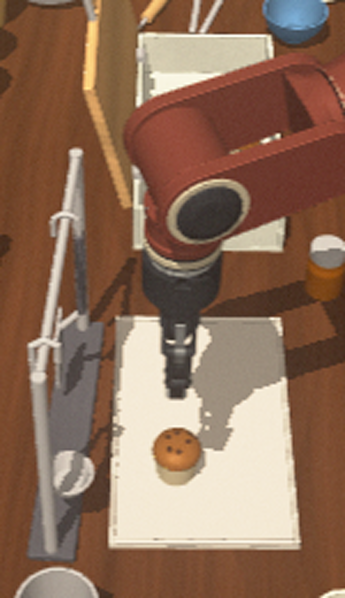

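Call:
drive_tool --hand 1 --series '[{"x": -1.2,"y": -24.6,"z": -3.8,"ax": 0,"ay": 0,"az": 0},{"x": -1.2,"y": -24.6,"z": -3.8,"ax": 0,"ay": 0,"az": 0},{"x": -1.2,"y": -24.6,"z": -3.8,"ax": 0,"ay": 0,"az": 0},{"x": -1.2,"y": -24.6,"z": -3.8,"ax": 0,"ay": 0,"az": 0},{"x": -1.2,"y": -24.6,"z": -3.8,"ax": 0,"ay": 0,"az": 0}]'

```text
time: 21.68
tool_pos: [0.5097, 0.0775, 0.1762]
tool_rot: [0.708, -0.017, 0.706, 0.018]
contact_force: [1.1, 0.7, -0.8]
gripper_width: 0.999
```

Call:
drive_tool --series '[{"x": -0.8,"y": -16.5,"z": -2.5,"ax": 0,"ay": 0,"az": 0},{"x": -0.8,"y": -16.5,"z": -2.5,"ax": 0,"ay": 0,"az": 0},{"x": -0.8,"y": -16.5,"z": -2.5,"ax": 0,"ay": 0,"az": 0},{"x": -0.8,"y": -16.5,"z": -2.5,"ax": 0,"ay": 0,"az": 0},{"x": -0.8,"y": -16.5,"z": -2.5,"ax": 0,"ay": 0,"az": 0}]'

```text
time: 22.1
tool_pos: [0.4885, -0.1297, 0.186]
tool_rot: [0.708, -0.016, 0.706, 0.018]
contact_force: [1.5, -0.5, -0.1]
gripper_width: 0.997
```

Run:
```python
from h import *
st(); move([.471,-.332,.2],Rp)
```

```text
t 22.1 tcp [ 0.4885 -0.1297  0.186 ] q [-0.408 -0.208  1.936  0.003  1.412 -2.028] F [ 1.5 -0.5 -0.1] g 0.997
shift [-0.58 -8.05 -1.09]
turn [-0.01  0.03 -0.02]
```

Call:
drive_tool --series '[{"x": -0.5,"y": -8,"z": -1,"ax": 0,"ay": 0,"az": 0},{"x": -0.5,"y": -8,"z": -1,"ax": 0,"ay": 0,"az": 0},{"x": -0.5,"y": -8,"z": -1,"ax": 0,"ay": 0,"az": 0},{"x": -0.5,"y": -8,"z": -1,"ax": 0,"ay": 0,"az": 0},{"x": -0.5,"y": -8,"z": -1,"ax": 0,"ay": 0,"az": 0}]'

```text
time: 22.52
tool_pos: [0.4731, -0.3315, 0.198]
tool_rot: [0.708, -0.016, 0.706, 0.017]
contact_force: [-0.2, 0.2, -0.2]
gripper_width: 1.002
```

Run:
```python
from h import *
st(); snap('wrist','w16'); move([.471,-.332,.016],Rp)
for k in ([.471,-.332,.042],[.55,-.225,.042],[.4645,-.229,.042]): print(proj('w16',k).round(0))
```

```text
t 22.52 tcp [ 0.4731 -0.3315  0.198 ] q [-0.741 -0.037  1.759  0.003  1.419 -2.36 ] F [-0.2  0.2 -0.2] g 1.002
shift [ 7.3   0.22 -0.07]
turn [-0.07  0.03  0.04]
[315. 214.]
[425. 301.]
[433. 213.]
```

View pics/w16.png

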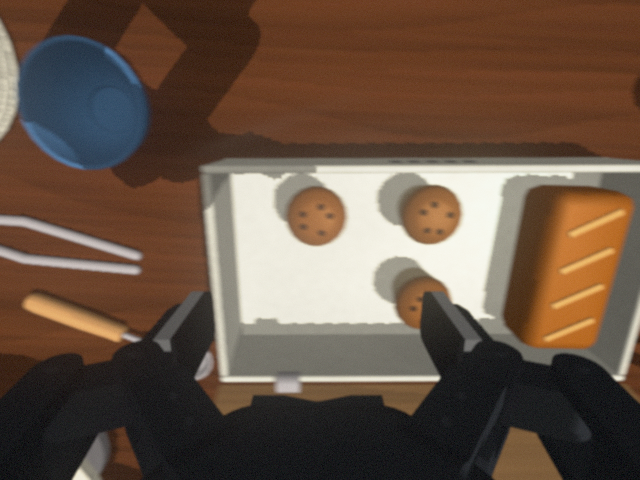

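Call:
drive_tool --series '[{"x": 1.6,"y": 0.1,"z": -0.05,"ax": 0,"ay": 0,"az": 0},{"x": 3.2,"y": 0.1,"z": -0.05,"ax": 0,"ay": 0,"az": 0},{"x": 4.8,"y": 0.1,"z": -0.05,"ax": 0,"ay": 0,"az": 0},{"x": 6.2,"y": 0.1,"z": -0.05,"ax": 0,"ay": 0,"az": 0},{"x": 6.8,"y": 0.1,"z": -0.05,"ax": 0,"ay": 0,"az": 0}]'

```text
time: 22.98
tool_pos: [0.4697, -0.3232, 0.0218]
tool_rot: [0.705, -0.014, 0.708, 0.02]
contact_force: [-0.7, 1.0, -0.6]
gripper_width: 1.0
```

Run:
```python
from h import *
st(); move([.471,-.332,.0145],Rp)
```

```text
t 22.98 tcp [ 0.4697 -0.3232  0.0218] q [-0.735  0.153  1.881  0.003  1.117 -2.355] F [-0.7  1.  -0.6] g 1.0
shift [ 0.29 -0.36  0.04]
turn [-0.01 -0.05 -0.1 ]
```

Call:
drive_tool --series '[{"x": 0.2,"y": -0.3,"z": 0,"ax": 0,"ay": 0,"az": 0},{"x": 0.2,"y": -0.3,"z": 0,"ax": 0,"ay": 0,"az": 0}]'

```text
time: 23.15
tool_pos: [0.4726, -0.3337, 0.0214]
tool_rot: [0.707, -0.016, 0.707, 0.018]
contact_force: [-0.4, -0.6, -0.4]
gripper_width: 1.001
```

Call:
drive_tool --hand 0.3 --series '[{"x": 0,"y": 0,"z": 0,"ax": 0,"ay": 0,"az": 0},{"x": 0,"y": 0,"z": 0,"ax": 0,"ay": 0,"az": 0},{"x": 0,"y": 0,"z": 0,"ax": 0,"ay": 0,"az": 0},{"x": 0,"y": 0,"z": 0,"ax": 0,"ay": 0,"az": 0}]'

```text
time: 23.48
tool_pos: [0.4752, -0.335, 0.0259]
tool_rot: [0.709, -0.018, 0.705, 0.017]
contact_force: [-0.5, 0.0, 5.1]
gripper_width: 0.56
```

Run:
```python
from h import *
st()
```

```text
t 23.48 tcp [ 0.4752 -0.335   0.0259] q [-0.744  0.162  1.863  0.003  1.111 -2.364] F [-0.5  0.   5.1] g 0.56
```

Call:
drive_tool --hand 0.8 --series '[{"x": 0,"y": 0,"z": 0,"ax": 0,"ay": 0,"az": 0},{"x": 0,"y": 0,"z": 0,"ax": 0,"ay": 0,"az": 0},{"x": 0.3,"y": 0,"z": 0,"ax": 0,"ay": 0,"az": 0},{"x": 0.3,"y": 0,"z": 0,"ax": 0,"ay": 0,"az": 0}]'

```text
time: 23.82
tool_pos: [0.4728, -0.333, 0.0141]
tool_rot: [0.707, -0.016, 0.706, 0.018]
contact_force: [0.3, 0.1, -0.3]
gripper_width: 0.804
```

Call:
drive_tool --hand 0.3 --series '[{"x": 0,"y": 0,"z": 0,"ax": 0,"ay": 0,"az": 0},{"x": 0,"y": 0,"z": 0,"ax": 0,"ay": 0,"az": 0},{"x": 0,"y": 0,"z": 0,"ax": 0,"ay": 0,"az": 0},{"x": 0,"y": 0,"z": 0,"ax": 0,"ay": 0,"az": 0}]'

```text
time: 24.15
tool_pos: [0.4735, -0.3336, 0.0153]
tool_rot: [0.708, -0.016, 0.706, 0.018]
contact_force: [0.6, 0.8, -0.5]
gripper_width: 0.568
```

Run:
```python
from h import *
st(); snap('wrist','w17')
```

```text
t 24.15 tcp [ 0.4735 -0.3336  0.0153] q [-0.744  0.176  1.867  0.003  1.097 -2.364] F [ 0.6  0.8 -0.5] g 0.568
```

View pics/w17.png

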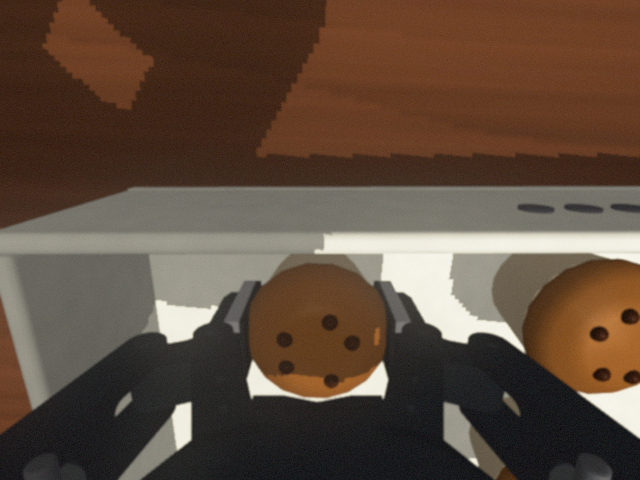

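Call:
drive_tool --series '[{"x": -0.3,"y": 0,"z": 0,"ax": 0,"ay": 0,"az": 0},{"x": -1.2,"y": 0,"z": 0,"ax": 0,"ay": 0,"az": 0},{"x": -2.6,"y": 0,"z": 0,"ax": 0,"ay": 0,"az": 0},{"x": -4.2,"y": 0,"z": 0,"ax": 0,"ay": 0,"az": 0},{"x": -6,"y": 0,"z": 0,"ax": 0,"ay": 0,"az": 0}]'

```text
time: 24.62
tool_pos: [0.4723, -0.3331, 0.1629]
tool_rot: [0.707, -0.016, 0.707, 0.018]
contact_force: [0.2, -0.2, -0.8]
gripper_width: 0.572
```

Run:
```python
from h import *
st(); print(slot(1)); move(slot(1)+[0,0,.13],Rp)
```

```text
t 24.62 tcp [ 0.4723 -0.3331  0.1629] q [-0.745 -0.006  1.789  0.003  1.361 -2.364] F [ 0.2 -0.2 -0.8] g 0.572
[0.45272837 0.28450097 0.0175    ]
shift [ 0.7  24.71  0.41]
turn [-0.01  0.01 -0.04]
```

Call:
drive_tool --series '[{"x": 0.4,"y": 24.7,"z": 0.4,"ax": 0,"ay": 0,"az": 0},{"x": 0.4,"y": 24.7,"z": 0.4,"ax": 0,"ay": 0,"az": 0},{"x": 0.4,"y": 24.7,"z": 0.4,"ax": 0,"ay": 0,"az": 0},{"x": 0.4,"y": 24.7,"z": 0.4,"ax": 0,"ay": 0,"az": 0},{"x": 0.4,"y": 24.7,"z": 0.4,"ax": 0,"ay": 0,"az": 0}]'

```text
time: 25.03
tool_pos: [0.4659, -0.124, 0.1596]
tool_rot: [0.708, -0.016, 0.706, 0.017]
contact_force: [1.2, 0.6, -1.2]
gripper_width: 0.573
```

Call:
drive_tool --series '[{"x": 0.3,"y": 16.6,"z": 0.3,"ax": 0,"ay": 0,"az": 0},{"x": 0.3,"y": 16.6,"z": 0.3,"ax": 0,"ay": 0,"az": 0},{"x": 0.3,"y": 16.6,"z": 0.3,"ax": 0,"ay": 0,"az": 0},{"x": 0.3,"y": 16.6,"z": 0.3,"ax": 0,"ay": 0,"az": 0},{"x": 0.3,"y": 16.6,"z": 0.3,"ax": 0,"ay": 0,"az": 0}]'

```text
time: 25.45
tool_pos: [0.4596, 0.0844, 0.1563]
tool_rot: [0.708, -0.016, 0.706, 0.018]
contact_force: [0.9, 0.3, -0.5]
gripper_width: 0.569
```

Call:
drive_tool --series '[{"x": 0.1,"y": 1.6,"z": 0.1,"ax": 0,"ay": 0,"az": 0},{"x": 0.1,"y": 3.2,"z": 0.1,"ax": 0,"ay": 0,"az": 0},{"x": 0.1,"y": 4.8,"z": 0.1,"ax": 0,"ay": 0,"az": 0},{"x": 0.1,"y": 6.4,"z": 0.1,"ax": 0,"ay": 0,"az": 0},{"x": 0.1,"y": 7.8,"z": 0.1,"ax": 0,"ay": 0,"az": 0}]'

```text
time: 25.87
tool_pos: [0.4525, 0.2798, 0.1541]
tool_rot: [0.708, -0.017, 0.706, 0.018]
contact_force: [0.9, -0.3, -0.3]
gripper_width: 0.566
```

Run:
```python
from h import *
st(); move(slot(1)-[0,0,.003],Rp)
```

```text
t 25.87 tcp [0.4525 0.2798 0.1541] q [ 4.140e-01 -1.120e-01  1.906e+00  1.000e-03  1.344e+00 -1.207e+00] F [ 0.9 -0.3 -0.3] g 0.566
shift [ 5.58  0.17 -0.  ]
turn [ 0.    0.04 -0.02]
```

Call:
drive_tool --series '[{"x": 1.5,"y": 0.1,"z": 0,"ax": 0,"ay": 0,"az": 0},{"x": 3,"y": 0.1,"z": 0,"ax": 0,"ay": 0,"az": 0},{"x": 4.2,"y": 0.1,"z": 0,"ax": 0,"ay": 0,"az": 0},{"x": 5,"y": 0.1,"z": 0,"ax": 0,"ay": 0,"az": 0},{"x": 5.3,"y": 0.1,"z": 0,"ax": 0,"ay": 0,"az": 0}]'

```text
time: 26.28
tool_pos: [0.4504, 0.279, 0.0172]
tool_rot: [0.705, -0.018, 0.708, 0.017]
contact_force: [-0.4, 0.1, -1.6]
gripper_width: 0.567
```

Call:
drive_tool --series '[{"x": 0.1,"y": 0,"z": 0,"ax": 0,"ay": 0,"az": 0},{"x": 0.15,"y": 0,"z": 0,"ax": 0,"ay": 0,"az": 0},{"x": 0.15,"y": 0,"z": 0,"ax": 0,"ay": 0,"az": 0}]'

```text
time: 26.53
tool_pos: [0.4549, 0.2806, 0.0191]
tool_rot: [0.709, -0.016, 0.705, 0.018]
contact_force: [-0.5, 0.4, -1.0]
gripper_width: 0.567
```

Call:
drive_tool --series '[{"x": 0.1,"y": 0,"z": 0,"ax": 0,"ay": 0,"az": 0},{"x": 0.17,"y": 0,"z": 0,"ax": 0,"ay": 0,"az": 0},{"x": 0.17,"y": 0,"z": 0,"ax": 0,"ay": 0,"az": 0}]'

```text
time: 26.78
tool_pos: [0.4547, 0.2805, 0.0143]
tool_rot: [0.709, -0.016, 0.705, 0.018]
contact_force: [1.3, -0.4, 1.3]
gripper_width: 0.569
```

Call:
drive_tool --series '[{"x": 0.03,"y": 0,"z": 0,"ax": 0,"ay": 0,"az": 0},{"x": 0.03,"y": 0,"z": 0,"ax": 0,"ay": 0,"az": 0}]'

```text
time: 26.95
tool_pos: [0.4548, 0.2806, 0.0142]
tool_rot: [0.709, -0.016, 0.705, 0.018]
contact_force: [-1.6, -0.9, 5.7]
gripper_width: 0.571
```

Contact at the expected height; release and lift.

Call:
drive_tool --hand 0.8 --series '[{"x": 0,"y": 0,"z": 0,"ax": 0,"ay": 0,"az": 0},{"x": 0,"y": 0,"z": 0,"ax": 0,"ay": 0,"az": 0},{"x": 0,"y": 0,"z": 0,"ax": 0,"ay": 0,"az": 0}]'

```text
time: 27.2
tool_pos: [0.4535, 0.28, 0.0123]
tool_rot: [0.708, -0.016, 0.706, 0.018]
contact_force: [-0.2, -0.4, -0.8]
gripper_width: 0.798
```

Call:
drive_tool --series '[{"x": -0.5,"y": 0,"z": 0,"ax": 0,"ay": 0,"az": 0},{"x": -1.6,"y": 0,"z": 0,"ax": 0,"ay": 0,"az": 0},{"x": -3.2,"y": 0,"z": 0,"ax": 0,"ay": 0,"az": 0},{"x": -4.8,"y": 0,"z": 0,"ax": 0,"ay": 0,"az": 0},{"x": -6.4,"y": 0,"z": 0,"ax": 0,"ay": 0,"az": 0}]'

```text
time: 27.62
tool_pos: [0.4525, 0.2796, 0.1745]
tool_rot: [0.708, -0.017, 0.706, 0.018]
contact_force: [0.1, 0.7, -0.2]
gripper_width: 0.802
```

Run:
```python
from h import *
st(); snap('wrist','w18'); snap('side','s18'); move([.4645,-.229,.2],Rp)
```

```text
t 27.62 tcp [0.4525 0.2796 0.1745] q [ 4.130e-01 -1.310e-01  1.888e+00  1.000e-03  1.382e+00 -1.206e+00] F [ 0.1  0.7 -0.2] g 0.802
shift [ -0.87 -20.42  -0.7 ]
turn [-0.01  0.2  -0.09]
```

View pics/w18.png

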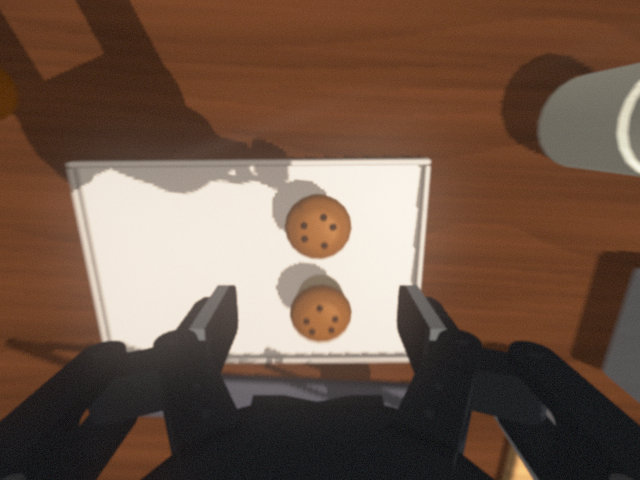

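Call:
drive_tool --hand 1 --series '[{"x": -0.9,"y": -20.4,"z": -0.5,"ax": 0,"ay": 0,"az": 0},{"x": -0.9,"y": -20.4,"z": -0.5,"ax": 0,"ay": 0,"az": 0},{"x": -0.9,"y": -20.4,"z": -0.5,"ax": 0,"ay": 0,"az": 0},{"x": -0.9,"y": -20.4,"z": -0.5,"ax": 0,"ay": 0,"az": 0},{"x": -0.9,"y": -20.4,"z": -0.5,"ax": 0,"ay": 0,"az": 0}]'

```text
time: 28.13
tool_pos: [0.4575, 0.0702, 0.1815]
tool_rot: [0.708, -0.017, 0.706, 0.018]
contact_force: [0.9, 1.2, -0.2]
gripper_width: 1.001
```

Call:
drive_tool --series '[{"x": -0.5,"y": -12.1,"z": -0.3,"ax": 0,"ay": 0,"az": 0},{"x": -0.5,"y": -12.1,"z": -0.3,"ax": 0,"ay": 0,"az": 0},{"x": -0.5,"y": -12.1,"z": -0.3,"ax": 0,"ay": 0,"az": 0},{"x": -0.5,"y": -12.1,"z": -0.3,"ax": 0,"ay": 0,"az": 0},{"x": -0.5,"y": -12.1,"z": -0.3,"ax": 0,"ay": 0,"az": 0}]'

```text
time: 28.55
tool_pos: [0.4624, -0.1383, 0.19]
tool_rot: [0.708, -0.017, 0.706, 0.017]
contact_force: [0.9, 0.3, 0.2]
gripper_width: 0.998
```

Run:
```python
from h import *
st(); move([.4645,-.229,.2],Rp)
```

```text
t 28.55 tcp [ 0.4624 -0.1383  0.19  ] q [-0.447 -0.272  1.982  0.003  1.429 -2.066] F [0.9 0.3 0.2] g 0.998
shift [-0.41 -3.63 -0.09]
turn [-0.02  0.04 -0.01]
```

Call:
drive_tool --series '[{"x": -0.3,"y": -1.6,"z": -0.05,"ax": 0,"ay": 0,"az": 0},{"x": -0.3,"y": -3.5,"z": -0.05,"ax": 0,"ay": 0,"az": 0},{"x": -0.3,"y": -3.5,"z": -0.05,"ax": 0,"ay": 0,"az": 0},{"x": -0.3,"y": -3.5,"z": -0.05,"ax": 0,"ay": 0,"az": 0}]'

```text
time: 28.88
tool_pos: [0.4655, -0.226, 0.197]
tool_rot: [0.708, -0.015, 0.706, 0.016]
contact_force: [0.4, 0.6, 0.2]
gripper_width: 0.998
```

Run:
```python
from h import *
st(); snap('wrist','w19'); move([.4645,-.229,.0145],Rp)
for k in ([.55,-.225,.042],[.4645,-.229,.042]): print(proj('w19',k).round(0))
```

```text
t 28.88 tcp [ 0.4655 -0.226   0.197 ] q [-0.597 -0.185  1.897  0.003  1.429 -2.213] F [0.4 0.6 0.2] g 0.998
shift [ 7.28 -0.21 -0.07]
turn [-0.04  0.03 -0.03]
[313. 304.]
[312. 216.]
```

View pics/w19.png

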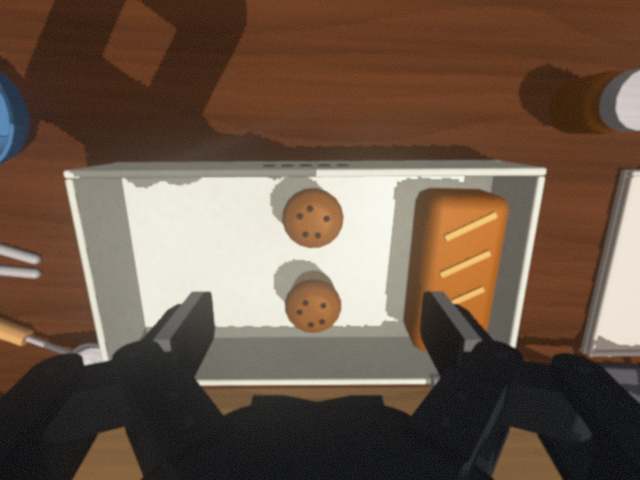

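Call:
drive_tool --series '[{"x": 1.6,"y": -0.1,"z": -0.05,"ax": 0,"ay": 0,"az": 0},{"x": 3.2,"y": -0.1,"z": -0.05,"ax": 0,"ay": 0,"az": 0},{"x": 4.8,"y": -0.1,"z": -0.05,"ax": 0,"ay": 0,"az": 0},{"x": 6.2,"y": -0.1,"z": -0.05,"ax": 0,"ay": 0,"az": 0},{"x": 7,"y": -0.1,"z": -0.05,"ax": 0,"ay": 0,"az": 0}]'

```text
time: 29.35
tool_pos: [0.4626, -0.2221, 0.0172]
tool_rot: [0.706, -0.016, 0.708, 0.02]
contact_force: [-0.0, 0.6, -0.1]
gripper_width: 1.004
```

Call:
drive_tool --series '[{"x": 0.15,"y": 0,"z": 0,"ax": 0,"ay": 0,"az": 0},{"x": 0.2,"y": 0,"z": 0,"ax": 0,"ay": 0,"az": 0},{"x": 0.2,"y": 0,"z": 0,"ax": 0,"ay": 0,"az": 0}]'

```text
time: 29.6
tool_pos: [0.4662, -0.2256, 0.018]
tool_rot: [0.708, -0.017, 0.705, 0.018]
contact_force: [0.9, -1.7, 0.1]
gripper_width: 0.998
```

Run:
```python
from h import *
st(); move([.4645,-.229,.0145],Rp)
```

```text
t 29.6 tcp [ 0.4662 -0.2256  0.018 ] q [-0.596  0.035  2.016  0.003  1.088 -2.218] F [ 0.9 -1.7  0.1] g 0.998
shift [ 0.14 -0.13 -0.08]
turn [ 0.01  0.05 -0.01]
```

Call:
drive_tool --hand 0.3 --series '[{"x": 0.1,"y": -0.12,"z": -0.05,"ax": 0,"ay": 0,"az": 0},{"x": 0.1,"y": -0.12,"z": -0.05,"ax": 0,"ay": 0,"az": 0},{"x": 0.1,"y": -0.12,"z": -0.05,"ax": 0,"ay": 0,"az": 0},{"x": 0.1,"y": -0.12,"z": -0.05,"ax": 0,"ay": 0,"az": 0},{"x": 0.1,"y": -0.12,"z": -0.05,"ax": 0,"ay": 0,"az": 0}]'

```text
time: 30.02
tool_pos: [0.4655, -0.2302, 0.0162]
tool_rot: [0.709, -0.017, 0.705, 0.017]
contact_force: [-0.2, -0.5, 5.9]
gripper_width: 0.565
```

Run:
```python
from h import *
st()
```

```text
t 30.02 tcp [ 0.4655 -0.2302  0.0162] q [-0.604  0.04   2.014  0.003  1.082 -2.225] F [-0.2 -0.5  5.9] g 0.565
```

Call:
drive_tool --series '[{"x": -0.3,"y": 0,"z": 0,"ax": 0,"ay": 0,"az": 0},{"x": -1.2,"y": 0,"z": 0,"ax": 0,"ay": 0,"az": 0},{"x": -2.6,"y": 0,"z": 0,"ax": 0,"ay": 0,"az": 0},{"x": -4.2,"y": 0,"z": 0,"ax": 0,"ay": 0,"az": 0},{"x": -6,"y": 0,"z": 0,"ax": 0,"ay": 0,"az": 0}]'

```text
time: 30.43
tool_pos: [0.4625, -0.2285, 0.1614]
tool_rot: [0.707, -0.016, 0.707, 0.018]
contact_force: [0.5, -1.4, -1.6]
gripper_width: 0.571
```

Run:
```python
from h import *
st(); print(slot(3)); move(slot(3)+[0,0,.13],Rp)
```

```text
t 30.43 tcp [ 0.4625 -0.2285  0.1614] q [-0.605 -0.157  1.933  0.003  1.367 -2.225] F [ 0.5 -1.4 -1.6] g 0.571
[0.45900868 0.16466543 0.0175    ]
shift [ 0.61 15.71  0.62]
turn [-0.01  0.   -0.04]
```

Call:
drive_tool --series '[{"x": 0.4,"y": 15.7,"z": 0.6,"ax": 0,"ay": 0,"az": 0},{"x": 0.4,"y": 15.7,"z": 0.6,"ax": 0,"ay": 0,"az": 0},{"x": 0.4,"y": 15.7,"z": 0.6,"ax": 0,"ay": 0,"az": 0},{"x": 0.4,"y": 15.7,"z": 0.6,"ax": 0,"ay": 0,"az": 0},{"x": 0.4,"y": 15.7,"z": 0.6,"ax": 0,"ay": 0,"az": 0}]'

```text
time: 30.85
tool_pos: [0.4609, -0.0194, 0.1562]
tool_rot: [0.708, -0.016, 0.706, 0.017]
contact_force: [0.9, -0.0, -0.7]
gripper_width: 0.565
```

Call:
drive_tool --series '[{"x": 0.2,"y": 7.4,"z": 0.3,"ax": 0,"ay": 0,"az": 0},{"x": 0.2,"y": 7.4,"z": 0.3,"ax": 0,"ay": 0,"az": 0},{"x": 0.2,"y": 7.4,"z": 0.3,"ax": 0,"ay": 0,"az": 0},{"x": 0.2,"y": 7.4,"z": 0.3,"ax": 0,"ay": 0,"az": 0},{"x": 0.2,"y": 7.4,"z": 0.3,"ax": 0,"ay": 0,"az": 0}]'

```text
time: 31.27
tool_pos: [0.459, 0.1679, 0.1513]
tool_rot: [0.708, -0.017, 0.706, 0.019]
contact_force: [-0.3, -1.0, -0.7]
gripper_width: 0.566
```

Run:
```python
from h import *
st(); move(slot(3)-[0,0,.002],Rp)
```

```text
t 31.27 tcp [0.459  0.1679 0.1513] q [ 0.197 -0.221  2.006  0.003  1.354 -1.427] F [-0.3 -1.  -0.7] g 0.566
shift [ 5.43 -0.15 -0.02]
turn [ 0.03  0.03 -0.04]
```

Call:
drive_tool --series '[{"x": 1.5,"y": -0.1,"z": 0,"ax": 0,"ay": 0,"az": 0},{"x": 3,"y": -0.1,"z": 0,"ax": 0,"ay": 0,"az": 0},{"x": 4.2,"y": -0.1,"z": 0,"ax": 0,"ay": 0,"az": 0},{"x": 5,"y": -0.1,"z": 0,"ax": 0,"ay": 0,"az": 0},{"x": 5.2,"y": -0.1,"z": 0,"ax": 0,"ay": 0,"az": 0}]'

```text
time: 31.68
tool_pos: [0.4567, 0.1611, 0.0169]
tool_rot: [0.705, -0.017, 0.709, 0.017]
contact_force: [-0.4, -0.3, -0.5]
gripper_width: 0.568
```

Call:
drive_tool --series '[{"x": 0.05,"y": 0,"z": 0,"ax": 0,"ay": 0,"az": 0},{"x": 0.1,"y": 0,"z": 0,"ax": 0,"ay": 0,"az": 0},{"x": 0.1,"y": 0,"z": 0,"ax": 0,"ay": 0,"az": 0}]'

```text
time: 31.93
tool_pos: [0.4622, 0.162, 0.0206]
tool_rot: [0.709, -0.016, 0.705, 0.018]
contact_force: [-0.0, -0.3, 0.2]
gripper_width: 0.563
```

Call:
drive_tool --series '[{"x": 0.12,"y": 0,"z": 0,"ax": 0,"ay": 0,"az": 0},{"x": 0.2,"y": 0,"z": 0,"ax": 0,"ay": 0,"az": 0},{"x": 0.2,"y": 0,"z": 0,"ax": 0,"ay": 0,"az": 0}]'

```text
time: 32.18
tool_pos: [0.4621, 0.162, 0.0152]
tool_rot: [0.709, -0.016, 0.705, 0.018]
contact_force: [1.2, -0.4, 2.9]
gripper_width: 0.567
```

Call:
drive_tool --series '[{"x": 0.04,"y": 0,"z": 0,"ax": 0,"ay": 0,"az": 0},{"x": 0.04,"y": 0,"z": 0,"ax": 0,"ay": 0,"az": 0}]'

```text
time: 32.35
tool_pos: [0.4622, 0.162, 0.0152]
tool_rot: [0.709, -0.016, 0.705, 0.018]
contact_force: [-3.7, -1.5, 11.0]
gripper_width: 0.568
```

Call:
drive_tool --hand 0.8 --series '[{"x": -0.05,"y": 0,"z": 0,"ax": 0,"ay": 0,"az": 0},{"x": -0.05,"y": 0,"z": 0,"ax": 0,"ay": 0,"az": 0},{"x": -0.05,"y": 0,"z": 0,"ax": 0,"ay": 0,"az": 0}]'

```text
time: 32.6
tool_pos: [0.4607, 0.1618, 0.0141]
tool_rot: [0.708, -0.016, 0.706, 0.018]
contact_force: [-0.6, -0.7, -0.1]
gripper_width: 0.798
```

Call:
drive_tool --series '[{"x": -0.5,"y": 0,"z": 0,"ax": 0,"ay": 0,"az": 0},{"x": -1.6,"y": 0,"z": 0,"ax": 0,"ay": 0,"az": 0},{"x": -3.2,"y": 0,"z": 0,"ax": 0,"ay": 0,"az": 0},{"x": -4.8,"y": 0,"z": 0,"ax": 0,"ay": 0,"az": 0},{"x": -6.4,"y": 0,"z": 0,"ax": 0,"ay": 0,"az": 0}]'

```text
time: 33.02
tool_pos: [0.4594, 0.1613, 0.1749]
tool_rot: [0.707, -0.017, 0.706, 0.018]
contact_force: [1.3, 0.5, 0.1]
gripper_width: 0.801
```

Run:
```python
from h import *
st(); snap('wrist','w20'); snap('side','s20'); move([.55,-.225,.2],Rp)
```

```text
t 33.02 tcp [0.4594 0.1613 0.1749] q [ 1.840e-01 -2.470e-01  1.987e+00  1.000e-03  1.400e+00 -1.435e+00] F [1.3 0.5 0.1] g 0.801
shift [ -0.71 -15.64   2.67]
turn [-0.01  0.2  -0.04]
```

View pics/w20.png

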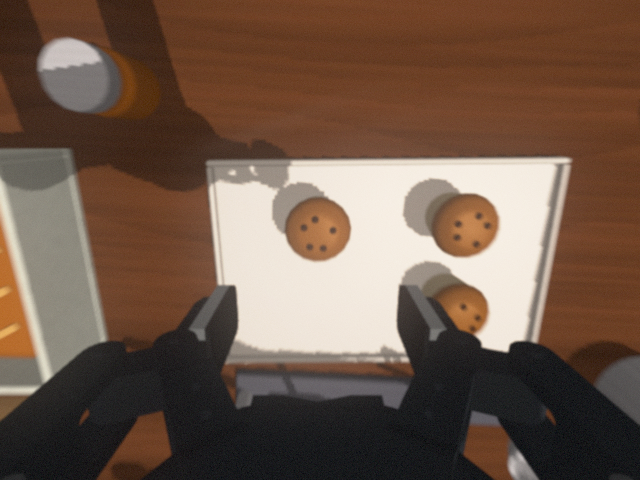

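Three stand on the tray, at (318,228), (465,225), (460,310). Last one.

Call:
drive_tool --hand 1 --series '[{"x": -0.7,"y": -15.6,"z": 2.7,"ax": 0,"ay": 0,"az": 0},{"x": -0.7,"y": -15.6,"z": 2.7,"ax": 0,"ay": 0,"az": 0},{"x": -0.7,"y": -15.6,"z": 2.7,"ax": 0,"ay": 0,"az": 0},{"x": -0.7,"y": -15.6,"z": 2.7,"ax": 0,"ay": 0,"az": 0},{"x": -0.7,"y": -15.6,"z": 2.7,"ax": 0,"ay": 0,"az": 0}]'

```text
time: 33.53
tool_pos: [0.5053, -0.0434, 0.1823]
tool_rot: [0.708, -0.017, 0.706, 0.018]
contact_force: [1.2, -0.3, 0.4]
gripper_width: 1.001
```

Call:
drive_tool --series '[{"x": -0.3,"y": -7.3,"z": 1.3,"ax": 0,"ay": 0,"az": 0},{"x": -0.3,"y": -7.3,"z": 1.3,"ax": 0,"ay": 0,"az": 0},{"x": -0.3,"y": -7.3,"z": 1.3,"ax": 0,"ay": 0,"az": 0},{"x": -0.3,"y": -7.3,"z": 1.3,"ax": 0,"ay": 0,"az": 0},{"x": -0.3,"y": -7.3,"z": 1.3,"ax": 0,"ay": 0,"az": 0}]'

```text
time: 33.95
tool_pos: [0.5469, -0.2268, 0.1895]
tool_rot: [0.708, -0.016, 0.706, 0.016]
contact_force: [0.1, 0.3, 0.9]
gripper_width: 1.001
```

Run:
```python
from h import *
st(); snap('wrist','w21'); move([.55,-.225,.0145],Rp)
print(proj('w21',[.55,-.225,.042]).round(0))
```

```text
t 33.95 tcp [ 0.5469 -0.2268  0.1895] q [-5.190e-01  3.000e-03  1.734e+00  2.000e-03  1.403e+00 -2.135e+00] F [0.1 0.3 0.9] g 1.001
shift [7.   0.13 0.1 ]
turn [-0.07  0.03  0.01]
[318. 223.]
```

View pics/w21.png

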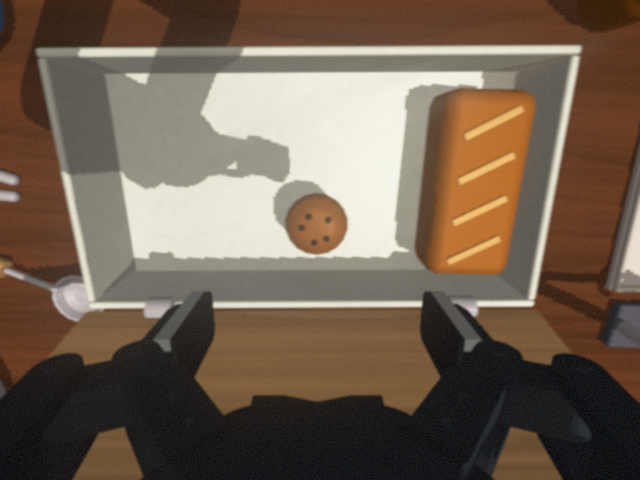

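Call:
drive_tool --series '[{"x": 1.6,"y": 0.1,"z": 0.05,"ax": 0,"ay": 0,"az": 0},{"x": 3.2,"y": 0.1,"z": 0.05,"ax": 0,"ay": 0,"az": 0},{"x": 4.8,"y": 0.1,"z": 0.05,"ax": 0,"ay": 0,"az": 0},{"x": 6.2,"y": 0.1,"z": 0.05,"ax": 0,"ay": 0,"az": 0},{"x": 6.8,"y": 0.1,"z": 0.05,"ax": 0,"ay": 0,"az": 0}]'

```text
time: 34.42
tool_pos: [0.5441, -0.2169, 0.0133]
tool_rot: [0.705, -0.015, 0.709, 0.02]
contact_force: [0.7, 0.1, -1.1]
gripper_width: 1.001
```

Call:
drive_tool --series '[{"x": 0.1,"y": 0,"z": 0,"ax": 0,"ay": 0,"az": 0},{"x": 0.2,"y": 0,"z": 0,"ax": 0,"ay": 0,"az": 0},{"x": 0.2,"y": 0,"z": 0,"ax": 0,"ay": 0,"az": 0}]'

```text
time: 34.67
tool_pos: [0.5491, -0.2197, 0.016]
tool_rot: [0.708, -0.017, 0.706, 0.018]
contact_force: [0.0, -0.7, -0.6]
gripper_width: 0.997
```

Run:
```python
from h import *
st(); move([.55,-.225,.0145],Rp)
```

```text
t 34.67 tcp [ 0.5491 -0.2197  0.016 ] q [-0.508  0.2    1.839  0.003  1.1   -2.128] F [ 0.  -0.7 -0.6] g 0.997
shift [ 0.06 -0.21  0.03]
turn [-0.01  0.04 -0.01]
```

Call:
drive_tool --hand 0.3 --series '[{"x": 0,"y": -0.2,"z": 0,"ax": 0,"ay": 0,"az": 0},{"x": 0,"y": -0.2,"z": 0,"ax": 0,"ay": 0,"az": 0},{"x": 0,"y": -0.2,"z": 0,"ax": 0,"ay": 0,"az": 0},{"x": 0,"y": -0.2,"z": 0,"ax": 0,"ay": 0,"az": 0},{"x": 0,"y": -0.2,"z": 0,"ax": 0,"ay": 0,"az": 0}]'

```text
time: 35.08
tool_pos: [0.5503, -0.2256, 0.0176]
tool_rot: [0.709, -0.017, 0.705, 0.017]
contact_force: [0.4, -0.8, 6.6]
gripper_width: 0.564
```

Call:
drive_tool --series '[{"x": -0.3,"y": 0,"z": 0,"ax": 0,"ay": 0,"az": 0},{"x": -1.2,"y": 0,"z": 0,"ax": 0,"ay": 0,"az": 0},{"x": -2.6,"y": 0,"z": 0,"ax": 0,"ay": 0,"az": 0},{"x": -4.2,"y": 0,"z": 0,"ax": 0,"ay": 0,"az": 0},{"x": -6,"y": 0,"z": 0,"ax": 0,"ay": 0,"az": 0}]'

```text
time: 35.5
tool_pos: [0.547, -0.2239, 0.1623]
tool_rot: [0.707, -0.016, 0.707, 0.018]
contact_force: [0.9, -0.5, -1.0]
gripper_width: 0.562
```

Run:
```python
from h import *
st(); print(slot(2)); move(slot(2)+[0,0,.13],Rp); snap('wrist','w22')
```

```text
t 35.5 tcp [ 0.547  -0.2239  0.1623] q [-0.516  0.026  1.758  0.003  1.36  -2.136] F [ 0.9 -0.5 -1. ] g 0.562
[0.53889904 0.16885231 0.0175    ]
shift [ 0.65 15.71  0.44]
turn [-0.01 -0.   -0.04]
```

View pics/w22.png

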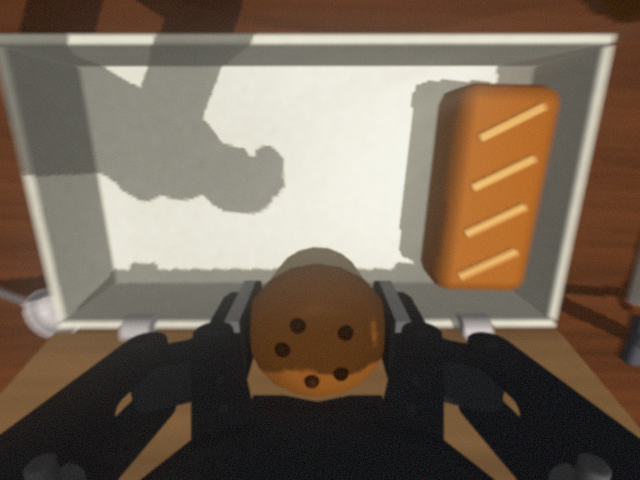

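Call:
drive_tool --series '[{"x": 0.4,"y": 15.7,"z": 0.4,"ax": 0,"ay": 0,"az": 0},{"x": 0.4,"y": 15.7,"z": 0.4,"ax": 0,"ay": 0,"az": 0},{"x": 0.4,"y": 15.7,"z": 0.4,"ax": 0,"ay": 0,"az": 0},{"x": 0.4,"y": 15.7,"z": 0.4,"ax": 0,"ay": 0,"az": 0},{"x": 0.4,"y": 15.7,"z": 0.4,"ax": 0,"ay": 0,"az": 0}]'

```text
time: 35.97
tool_pos: [0.5428, -0.0147, 0.157]
tool_rot: [0.708, -0.016, 0.706, 0.017]
contact_force: [0.9, -0.1, -0.6]
gripper_width: 0.568
```

Call:
drive_tool --series '[{"x": 0.2,"y": 7.3,"z": 0.2,"ax": 0,"ay": 0,"az": 0},{"x": 0.2,"y": 7.3,"z": 0.2,"ax": 0,"ay": 0,"az": 0},{"x": 0.2,"y": 7.3,"z": 0.2,"ax": 0,"ay": 0,"az": 0},{"x": 0.2,"y": 7.3,"z": 0.2,"ax": 0,"ay": 0,"az": 0},{"x": 0.2,"y": 7.3,"z": 0.2,"ax": 0,"ay": 0,"az": 0}]'

```text
time: 36.38
tool_pos: [0.5385, 0.1704, 0.1521]
tool_rot: [0.708, -0.017, 0.706, 0.02]
contact_force: [0.5, -0.3, 0.1]
gripper_width: 0.563
```

Run:
```python
from h import *
st(); move(slot(2)-[0,0,.001],Rp)
```

```text
t 36.38 tcp [0.5385 0.1704 0.1521] q [ 0.173 -0.03   1.831  0.003  1.338 -1.451] F [ 0.5 -0.3  0.1] g 0.563
shift [ 5.42 -0.08  0.  ]
turn [ 0.03  0.02 -0.04]
```

Call:
drive_tool --series '[{"x": 1.5,"y": -0.1,"z": 0,"ax": 0,"ay": 0,"az": 0},{"x": 3,"y": -0.1,"z": 0,"ax": 0,"ay": 0,"az": 0},{"x": 4.2,"y": -0.1,"z": 0,"ax": 0,"ay": 0,"az": 0},{"x": 5,"y": -0.1,"z": 0,"ax": 0,"ay": 0,"az": 0},{"x": 5.2,"y": -0.1,"z": 0,"ax": 0,"ay": 0,"az": 0}]'

```text
time: 36.8
tool_pos: [0.5361, 0.1632, 0.0174]
tool_rot: [0.705, -0.017, 0.709, 0.017]
contact_force: [-1.8, 0.2, -0.2]
gripper_width: 0.563
```

Call:
drive_tool --series '[{"x": 0.1,"y": 0,"z": 0,"ax": 0,"ay": 0,"az": 0},{"x": 0.2,"y": 0,"z": 0,"ax": 0,"ay": 0,"az": 0},{"x": 0.2,"y": 0,"z": 0,"ax": 0,"ay": 0,"az": 0}]'

```text
time: 37.05
tool_pos: [0.5415, 0.1639, 0.0188]
tool_rot: [0.709, -0.016, 0.705, 0.018]
contact_force: [0.1, -0.4, -1.1]
gripper_width: 0.567
```

Call:
drive_tool --series '[{"x": 0.1,"y": 0,"z": 0,"ax": 0,"ay": 0,"az": 0},{"x": 0.1,"y": 0,"z": 0,"ax": 0,"ay": 0,"az": 0}]'

```text
time: 37.22
tool_pos: [0.542, 0.1639, 0.0166]
tool_rot: [0.709, -0.016, 0.705, 0.018]
contact_force: [0.4, -0.4, 2.3]
gripper_width: 0.562
```

Call:
drive_tool --hand 0.8 --series '[{"x": 0,"y": 0,"z": 0,"ax": 0,"ay": 0,"az": 0},{"x": 0,"y": 0,"z": 0,"ax": 0,"ay": 0,"az": 0},{"x": 0,"y": 0,"z": 0,"ax": 0,"ay": 0,"az": 0}]'

```text
time: 37.47
tool_pos: [0.5405, 0.1638, 0.0152]
tool_rot: [0.708, -0.016, 0.706, 0.018]
contact_force: [0.2, -0.7, -0.5]
gripper_width: 0.796
```

Call:
drive_tool --series '[{"x": -0.5,"y": 0,"z": 0,"ax": 0,"ay": 0,"az": 0},{"x": -1.6,"y": 0,"z": 0,"ax": 0,"ay": 0,"az": 0},{"x": -3.2,"y": 0,"z": 0,"ax": 0,"ay": 0,"az": 0},{"x": -4.8,"y": 0,"z": 0,"ax": 0,"ay": 0,"az": 0},{"x": -6.4,"y": 0,"z": 0,"ax": 0,"ay": 0,"az": 0}]'

```text
time: 37.88
tool_pos: [0.5393, 0.1634, 0.1772]
tool_rot: [0.708, -0.017, 0.706, 0.018]
contact_force: [0.5, -0.3, -0.1]
gripper_width: 0.801
```

Call:
drive_tool --series '[{"x": -1,"y": -1,"z": -1,"ax": 0,"ay": 0,"az": 0},{"x": -2.5,"y": -2,"z": -2,"ax": 0,"ay": 0,"az": 0},{"x": -4,"y": -3,"z": -3,"ax": 0,"ay": 0,"az": 0},{"x": -4,"y": -3,"z": -3,"ax": 0,"ay": 0,"az": 0}]'

```text
time: 38.22
tool_pos: [0.4678, 0.0834, 0.2799]
tool_rot: [0.71, -0.017, 0.704, 0.017]
contact_force: [0.6, -0.5, -0.2]
gripper_width: 0.801
```

Run:
```python
from h import *
st(); snap('wrist','w23'); snap('side','s23'); snap('top','t23')
p,r=tool(); d=np.array([.0004,.0013,-.0124]); move(pull(1.8)+d+[0,0,.1],Rd)
q=sensors.state()['joint_pos']; print(pull(1.8),[x.round(2).tolist() for x in ik(pull(1.8)+d+[0,0,.1],Rd,q,4)])
```

```text
t 38.22 tcp [0.4678 0.0834 0.2799] q [ 1.900e-02 -3.480e-01  1.892e+00  1.000e-03  1.588e+00 -1.599e+00] F [ 0.6 -0.5 -0.2] g 0.801
shift [ -4.52 -12.57   7.63]
turn [17.97  0.06 -0.09]
[ 0.672836   -0.2221273   0.30376378] [[-0.42, 0.21, 1.18, 0.0, 1.75, -0.47]]
```

View pics/s23.png

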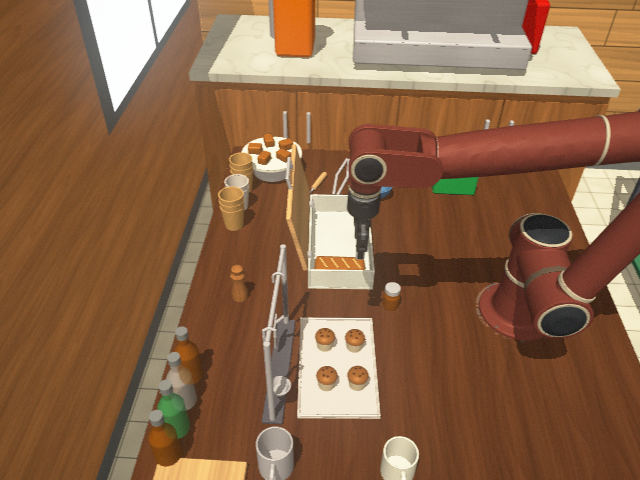

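View pics/w23.png

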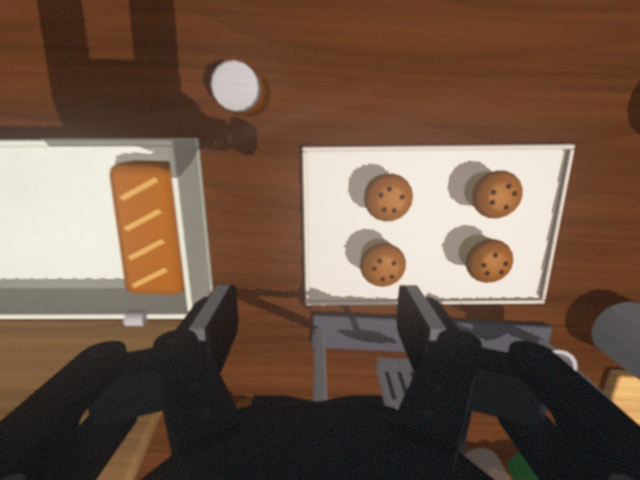

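Call:
drive_tool --hand 0.32 --series '[{"x": -4.5,"y": -4,"z": 0,"ax": 18,"ay": 0,"az": 0},{"x": -4.5,"y": -4,"z": 0,"ax": 18,"ay": 0,"az": 0},{"x": -4.5,"y": -4,"z": 0,"ax": 18,"ay": 0,"az": 0},{"x": -4.5,"y": -4,"z": 0,"ax": 18,"ay": 0,"az": 0},{"x": -4.5,"y": -4,"z": 0,"ax": 18,"ay": 0,"az": 0}]'

```text
time: 38.78
tool_pos: [0.4745, -0.0176, 0.3906]
tool_rot: [0.68, 0.205, 0.674, -0.203]
contact_force: [-0.3, 0.5, 0.1]
gripper_width: 0.321
```

Run:
```python
from h import *
st(); d=np.array([.0004,.0013,-.0124]); move(pull(1.8)+d+[0,0,.1],Rd)
```

```text
t 38.78 tcp [ 0.4745 -0.0176  0.3906] q [-1.950e-01 -3.590e-01  1.721e+00  1.000e-03  1.772e+00 -1.179e+00] F [-0.3  0.5  0.1] g 0.321
shift [ 0.03 -2.38 11.12]
turn [10.72  0.05 -0.08]
```

Call:
drive_tool --series '[{"x": 0,"y": -2.4,"z": 11.1,"ax": 10.7,"ay": 0,"az": 0},{"x": 0,"y": -2.4,"z": 11.1,"ax": 10.7,"ay": 0,"az": 0},{"x": 0,"y": -2.4,"z": 11.1,"ax": 10.7,"ay": 0,"az": 0},{"x": 0,"y": -2.4,"z": 11.1,"ax": 10.7,"ay": 0,"az": 0},{"x": 0,"y": -2.4,"z": 11.1,"ax": 10.7,"ay": 0,"az": 0}]'

```text
time: 39.2
tool_pos: [0.6211, -0.1639, 0.3839]
tool_rot: [0.581, 0.402, 0.583, -0.4]
contact_force: [-0.4, 0.8, 0.4]
gripper_width: 0.318
```

Run:
```python
from h import *
st(); d=np.array([.0004,.0013,-.0124]); move(pull(1.8)+d+[0,0,.09],Rd)
```

```text
t 39.2 tcp [ 0.6211 -0.1639  0.3839] q [-0.375  0.05   1.366  0.003  1.728 -0.738] F [-0.4  0.8  0.4] g 0.318
shift [0.09 1.14 2.87]
turn [ 3.6  -0.04  0.  ]
```

Call:
drive_tool --series '[{"x": 0,"y": 1.1,"z": 2.9,"ax": 3.6,"ay": 0,"az": 0},{"x": 0,"y": 1.1,"z": 2.9,"ax": 3.6,"ay": 0,"az": 0},{"x": 0,"y": 1.1,"z": 2.9,"ax": 3.6,"ay": 0,"az": 0},{"x": 0,"y": 1.1,"z": 2.9,"ax": 3.6,"ay": 0,"az": 0}]'

```text
time: 39.53
tool_pos: [0.6725, -0.2218, 0.381]
tool_rot: [0.511, 0.487, 0.516, -0.486]
contact_force: [0.3, 0.5, -0.8]
gripper_width: 0.32
```

Run:
```python
from h import *
st(); snap('wrist','w24'); snap('side','s24'); d=np.array([.0004,.0013,-.0124]); move(pull(1.8)+d,Rd)
for s in(.05,-.05): print(proj('w24',pull(1.8)+by*s).round(0),proj('s24',pull(1.8)+by*s).round(0))
crop('s24',270,120,350,200,7,'d5')
```

```text
t 39.53 tcp [ 0.6725 -0.2218  0.381 ] q [-0.425  0.209  1.197  0.003  1.742 -0.477] F [ 0.3  0.5 -0.8] g 0.32
shift [3.73 0.06 0.04]
turn [ 0.09 -0.04  0.  ]
[319. 170.] [287. 179.]
[319. 314.] [289. 159.]
```

View pics/w24.png

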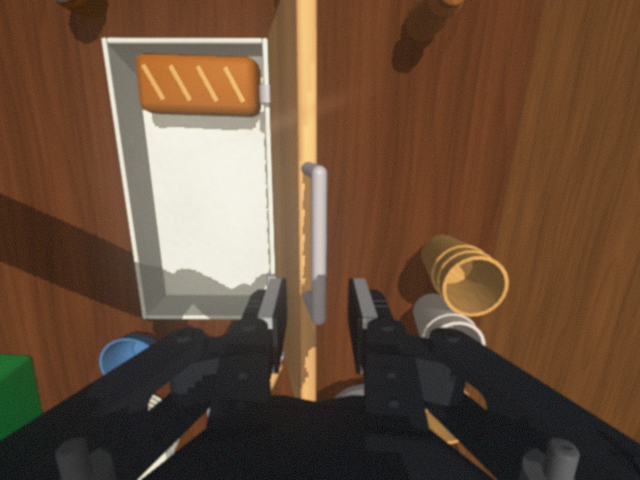

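View pics/d5.png

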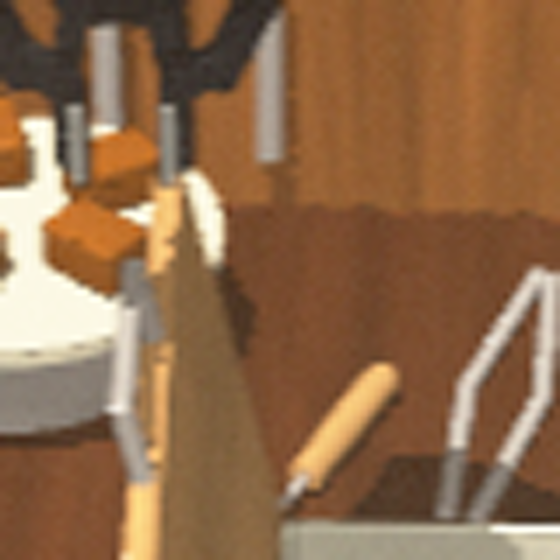

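Call:
drive_tool --series '[{"x": 1.2,"y": 0.05,"z": 0,"ax": 0,"ay": 0,"az": 0},{"x": 2.4,"y": 0.05,"z": 0,"ax": 0,"ay": 0,"az": 0},{"x": 3.2,"y": 0.05,"z": 0,"ax": 0,"ay": 0,"az": 0},{"x": 3.6,"y": 0.05,"z": 0,"ax": 0,"ay": 0,"az": 0},{"x": 3.6,"y": 0.05,"z": 0,"ax": 0,"ay": 0,"az": 0}]'

```text
time: 40.05
tool_pos: [0.6714, -0.219, 0.2937]
tool_rot: [0.513, 0.486, 0.516, -0.485]
contact_force: [-0.0, 1.7, -0.6]
gripper_width: 0.321
```

Run:
```python
from h import *
st();d=np.array([.0004,.0013,-.0124]); move(pull(1.8)+d,Rd); snap('wrist','w25')
```

```text
t 40.05 tcp [ 0.6714 -0.219   0.2937] q [-0.422  0.216  1.332  0.003  1.598 -0.479] F [-0.   1.7 -0.6] g 0.321
shift [0.09 0.07 0.08]
turn [ 0.09 -0.05  0.02]
```

View pics/w25.png

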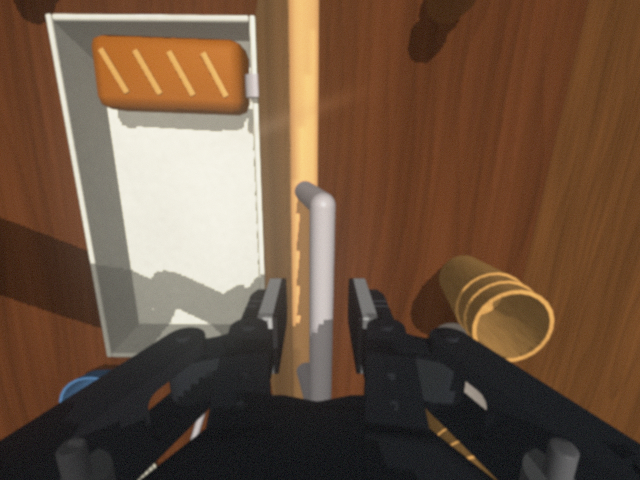

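Call:
drive_tool --hand 0 --series '[{"x": 0.06,"y": 0.07,"z": 0.05,"ax": 0,"ay": 0,"az": 0},{"x": 0.06,"y": 0.07,"z": 0.05,"ax": 0,"ay": 0,"az": 0},{"x": 0.06,"y": 0.07,"z": 0.05,"ax": 0,"ay": 0,"az": 0},{"x": 0.06,"y": 0.07,"z": 0.05,"ax": 0,"ay": 0,"az": 0},{"x": 0.06,"y": 0.07,"z": 0.05,"ax": 0,"ay": 0,"az": 0}]'

```text
time: 40.52
tool_pos: [0.6732, -0.2219, 0.2985]
tool_rot: [0.513, 0.486, 0.514, -0.486]
contact_force: [-8.8, 1.5, 2.0]
gripper_width: 0.082
```

Run:
```python
from h import *
st();p,r=tool(); b=p-hinge; print('rel pull1.8',p-pull(1.8),'rel1.78',p-pull(1.78))
for ph in (1.6,1.4,1.2,1.0,.8,.6,.4,.3,.2,.1,.05,0): print(ph,(r.inv().apply(pull(ph)-pull(1.8))/.025).round(2))
```

```text
t 40.52 tcp [ 0.6732 -0.2219  0.2985] q [-4.240e-01  2.190e-01  1.320e+00  1.000e-03  1.603e+00 -4.790e-01] F [-8.8  1.5  2. ] g 0.082
rel pull1.8 [ 0.00038526  0.00025071 -0.0053104 ] rel1.78 [ 0.00493671  0.0004757  -0.00646905]
1.6 [-0.3  -1.85 -0.01]
1.4 [-0.22 -3.73 -0.02]
1.2 [ 0.23 -5.55 -0.03]
1.0 [ 1.03 -7.25 -0.04]
0.8 [ 2.15 -8.76 -0.04]
0.6 [  3.55 -10.01  -0.05]
0.4 [  5.17 -10.96  -0.05]
0.3 [  6.05 -11.31  -0.05]
0.2 [  6.95 -11.57  -0.05]
0.1 [  7.87 -11.73  -0.05]
0.05 [  8.34 -11.78  -0.05]
0 [  8.81 -11.81  -0.05]
```

Call:
drive_tool --hand 0.25 --series '[{"x": 0,"y": 0,"z": 0,"ax": 0,"ay": 0,"az": 0},{"x": 0,"y": 0,"z": 0,"ax": 0,"ay": 0,"az": 0},{"x": 0.25,"y": 0,"z": 0,"ax": 0,"ay": 0,"az": 0},{"x": 0.25,"y": 0,"z": 0,"ax": 0,"ay": 0,"az": 0}]'

```text
time: 40.85
tool_pos: [0.6749, -0.2218, 0.289]
tool_rot: [0.514, 0.487, 0.513, -0.485]
contact_force: [-0.1, -0.0, -0.1]
gripper_width: 0.25
```

Call:
drive_tool --hand 0 --series '[{"x": 0,"y": 0,"z": 0,"ax": 0,"ay": 0,"az": 0},{"x": 0,"y": 0,"z": 0,"ax": 0,"ay": 0,"az": 0},{"x": 0,"y": 0,"z": 0,"ax": 0,"ay": 0,"az": 0},{"x": 0,"y": 0,"z": 0,"ax": 0,"ay": 0,"az": 0},{"x": 0,"y": 0,"z": 0,"ax": 0,"ay": 0,"az": 0}]'

```text
time: 41.27
tool_pos: [0.6731, -0.2219, 0.2889]
tool_rot: [0.512, 0.486, 0.514, -0.486]
contact_force: [-5.5, 0.2, 0.9]
gripper_width: 0.091
```

Run:
```python
from h import *
st();p,r=tool(); print('rel pull1.8',p-pull(1.8),r.as_matrix().round(3))
```

```text
t 41.27 tcp [ 0.6731 -0.2219  0.2889] q [-4.240e-01  2.230e-01  1.331e+00  1.000e-03  1.590e+00 -4.780e-01] F [-5.5  0.2  0.9] g 0.091
rel pull1.8 [ 0.00031305  0.00021554 -0.01482612] [[-0.002  0.999  0.054]
 [ 0.002  0.054 -0.999]
 [-1.    -0.002 -0.002]]
```

Call:
drive_tool --series '[{"x": -0.2,"y": -0.9,"z": 0,"ax": 0,"ay": 0,"az": 0},{"x": -0.27,"y": -1.85,"z": -0.01,"ax": 0,"ay": 0,"az": 0},{"x": -0.25,"y": -2.8,"z": -0.01,"ax": 0,"ay": 0,"az": 0},{"x": -0.15,"y": -3.7,"z": -0.02,"ax": 0,"ay": 0,"az": 0},{"x": -0.15,"y": -3.7,"z": -0.02,"ax": 0,"ay": 0,"az": 0}]'

```text
time: 41.68
tool_pos: [0.5804, -0.2266, 0.2949]
tool_rot: [0.514, 0.488, 0.512, -0.485]
contact_force: [-0.4, 1.2, 4.8]
gripper_width: 0.093
```

Run:
```python
from h import *
st();p,r=tool(); d=[.0003,.0002,-.0148]; print(p-pull(1.4)-d)
for ph in (1.3,1.2,1.1,1.0,.9,.8): print(ph,(r.inv().apply(pull(ph)+d-p)/.025).round(2))
```

```text
t 41.68 tcp [ 0.5804 -0.2266  0.2949] q [-0.493  0.016  1.546  0.003  1.577 -0.547] F [-0.4  1.2  4.8] g 0.093
[ 3.59847243e-04 -7.69540892e-05  4.73540225e-04]
1.3 [ 0.19 -0.94 -0.01]
1.2 [ 0.46 -1.84 -0.01]
1.1 [ 0.81 -2.71 -0.02]
1.0 [ 1.25 -3.54 -0.02]
0.9 [ 1.77 -4.32 -0.02]
0.8 [ 2.37 -5.05 -0.02]
```

Call:
drive_tool --series '[{"x": 0.2,"y": -0.92,"z": 0,"ax": 0,"ay": 0,"az": 0},{"x": 0.49,"y": -1.81,"z": 0,"ax": 0,"ay": 0,"az": 0},{"x": 0.85,"y": -2.67,"z": -0.01,"ax": 0,"ay": 0,"az": 0},{"x": 1.3,"y": -3.48,"z": -0.02,"ax": 0,"ay": 0,"az": 0},{"x": 1.3,"y": -3.48,"z": -0.02,"ax": 0,"ay": 0,"az": 0}]'

```text
time: 42.1
tool_pos: [0.4918, -0.231, 0.2615]
tool_rot: [0.513, 0.486, 0.514, -0.487]
contact_force: [-7.7, 3.6, 11.3]
gripper_width: 0.085
```

Run:
```python
from h import *
st();p,r=tool(); d=[.0003,.0002,-.0148]; print(p-pull(1.0)-d)
for ph in (.9,.8,.7,.6,.5,.4): print(ph,(r.inv().apply(pull(ph)+d-p)/.025).round(2))
```

```text
t 42.1 tcp [ 0.4918 -0.231   0.2615] q [-5.760e-01 -1.580e-01  1.766e+00 -1.000e-03  1.536e+00 -6.290e-01] F [-7.7  3.6 11.3] g 0.085
[-0.0002749  -0.00011866 -0.00168947]
0.9 [ 0.46 -0.77 -0.01]
0.8 [ 1.06 -1.49 -0.01]
0.7 [ 1.73 -2.15 -0.01]
0.6 [ 2.46 -2.74 -0.01]
0.5 [ 3.25 -3.25 -0.02]
0.4 [ 4.08 -3.69 -0.02]
```

Call:
drive_tool --series '[{"x": 0.43,"y": -0.79,"z": 0,"ax": 0,"ay": 0,"az": 0},{"x": 1.03,"y": -1.52,"z": 0,"ax": 0,"ay": 0,"az": 0},{"x": 1.7,"y": -2.18,"z": -0.01,"ax": 0,"ay": 0,"az": 0},{"x": 2.43,"y": -2.76,"z": -0.01,"ax": 0,"ay": 0,"az": 0},{"x": 2.43,"y": -2.76,"z": -0.01,"ax": 0,"ay": 0,"az": 0}]'

```text
time: 42.52
tool_pos: [0.4223, -0.2344, 0.1956]
tool_rot: [0.511, 0.485, 0.515, -0.488]
contact_force: [-6.7, -2.3, 2.6]
gripper_width: 0.088
```

Run:
```python
from h import *
st();p,r=tool(); d=[.0003,.0002,-.0148]; print(p-pull(.6)-d)
for ph in (.5,.4,.3,.2,.1,.05,0): print(ph,(r.inv().apply(pull(ph)+d-p)/.025).round(2))
```

```text
t 42.52 tcp [ 0.4223 -0.2344  0.1956] q [-0.659 -0.269  1.97  -0.003  1.446 -0.712] F [-6.7 -2.3  2.6] g 0.088
[-9.09868937e-04 -9.07842424e-05 -4.53698970e-03]
0.5 [ 0.61 -0.47 -0.  ]
0.4 [ 1.44 -0.9  -0.  ]
0.3 [ 2.32 -1.25 -0.  ]
0.2 [ 3.22 -1.5  -0.  ]
0.1 [ 4.15 -1.66 -0.  ]
0.05 [ 4.62 -1.71 -0.  ]
0 [ 5.09 -1.73 -0.  ]
```

Call:
drive_tool --series '[{"x": 0.61,"y": -0.49,"z": 0,"ax": 0,"ay": 0,"az": 0},{"x": 1.44,"y": -0.93,"z": 0,"ax": 0,"ay": 0,"az": 0},{"x": 2.32,"y": -1.27,"z": 0,"ax": 0,"ay": 0,"az": 0},{"x": 3.22,"y": -1.52,"z": 0,"ax": 0,"ay": 0,"az": 0},{"x": 3.22,"y": -1.52,"z": 0,"ax": 0,"ay": 0,"az": 0}]'

```text
time: 42.93
tool_pos: [0.3853, -0.2362, 0.1139]
tool_rot: [0.512, 0.485, 0.515, -0.487]
contact_force: [-7.4, -3.4, 1.6]
gripper_width: 0.085
```

Run:
```python
from h import *
st();p,r=tool(); d=[.0003,.0002,-.0148]; print(p-pull(.2)-d)
for ph in (.1,.05,0): print(ph,(r.inv().apply(pull(ph)+d-p)/.025).round(2))
```

```text
t 42.93 tcp [ 0.3853 -0.2362  0.1139] q [-7.130e-01 -2.730e-01  2.114e+00 -2.000e-03  1.305e+00 -7.670e-01] F [-7.4 -3.4  1.6] g 0.085
[ 9.02256899e-04  3.80934304e-05 -1.31633383e-03]
0.1 [ 0.87 -0.2   0.  ]
0.05 [ 1.34 -0.25  0.  ]
0 [ 1.81 -0.27  0.  ]
```

Slow final lowering.

Call:
drive_tool --series '[{"x": 0.45,"y": -0.1,"z": 0,"ax": 0,"ay": 0,"az": 0},{"x": 0.85,"y": -0.2,"z": 0,"ax": 0,"ay": 0,"az": 0},{"x": 1.15,"y": -0.25,"z": 0,"ax": 0,"ay": 0,"az": 0},{"x": 1.4,"y": -0.27,"z": 0,"ax": 0,"ay": 0,"az": 0},{"x": 1.4,"y": -0.27,"z": 0,"ax": 0,"ay": 0,"az": 0}]'

```text
time: 43.35
tool_pos: [0.3796, -0.2365, 0.0814]
tool_rot: [0.512, 0.486, 0.515, -0.487]
contact_force: [-8.8, -2.4, 0.1]
gripper_width: 0.091
```

Call:
drive_tool --series '[{"x": 0.1,"y": 0,"z": 0,"ax": 0,"ay": 0,"az": 0},{"x": 0.2,"y": 0,"z": 0,"ax": 0,"ay": 0,"az": 0},{"x": 0.3,"y": 0,"z": 0,"ax": 0,"ay": 0,"az": 0},{"x": 0.3,"y": 0,"z": 0,"ax": 0,"ay": 0,"az": 0}]'

```text
time: 43.68
tool_pos: [0.379, -0.2365, 0.0743]
tool_rot: [0.512, 0.485, 0.516, -0.487]
contact_force: [-12.6, -2.7, 1.8]
gripper_width: 0.091
```

Call:
drive_tool --series '[{"x": 0.06,"y": 0,"z": 0,"ax": 0,"ay": 0,"az": 0},{"x": 0.12,"y": 0,"z": 0,"ax": 0,"ay": 0,"az": 0},{"x": 0.12,"y": 0,"z": 0,"ax": 0,"ay": 0,"az": 0}]'

```text
time: 43.93
tool_pos: [0.3788, -0.2365, 0.0714]
tool_rot: [0.511, 0.485, 0.516, -0.487]
contact_force: [-13.1, -3.1, 0.4]
gripper_width: 0.088
```

Call:
drive_tool --series '[{"x": 0.06,"y": 0,"z": 0,"ax": 0,"ay": 0,"az": 0},{"x": 0.1,"y": 0,"z": 0,"ax": 0,"ay": 0,"az": 0},{"x": 0.1,"y": 0,"z": 0,"ax": 0,"ay": 0,"az": 0}]'

```text
time: 44.18
tool_pos: [0.3785, -0.2365, 0.0685]
tool_rot: [0.511, 0.485, 0.516, -0.487]
contact_force: [-11.4, -4.4, -0.5]
gripper_width: 0.09
```

Call:
drive_tool --series '[{"x": 0.06,"y": 0,"z": 0,"ax": 0,"ay": 0,"az": 0},{"x": 0.1,"y": 0,"z": 0,"ax": 0,"ay": 0,"az": 0},{"x": 0.1,"y": 0,"z": 0,"ax": 0,"ay": 0,"az": 0}]'

```text
time: 44.43
tool_pos: [0.3784, -0.2365, 0.0659]
tool_rot: [0.511, 0.484, 0.516, -0.487]
contact_force: [-11.6, -5.0, -1.4]
gripper_width: 0.089
```

Call:
drive_tool --series '[{"x": 0.06,"y": 0,"z": 0,"ax": 0,"ay": 0,"az": 0},{"x": 0.06,"y": 0,"z": 0,"ax": 0,"ay": 0,"az": 0}]'

```text
time: 44.6
tool_pos: [0.3783, -0.2365, 0.0644]
tool_rot: [0.511, 0.484, 0.516, -0.487]
contact_force: [-12.3, -4.8, -0.4]
gripper_width: 0.089
```

Run:
```python
from h import *
st(); snap('side','s26'); crop('s26',290,170,410,300,5,'d6')
```

```text
t 44.6 tcp [ 0.3783 -0.2365  0.0644] q [-0.723 -0.216  2.158 -0.004  1.207 -0.777] F [-12.3  -4.8  -0.4] g 0.089
```

View pics/d6.png

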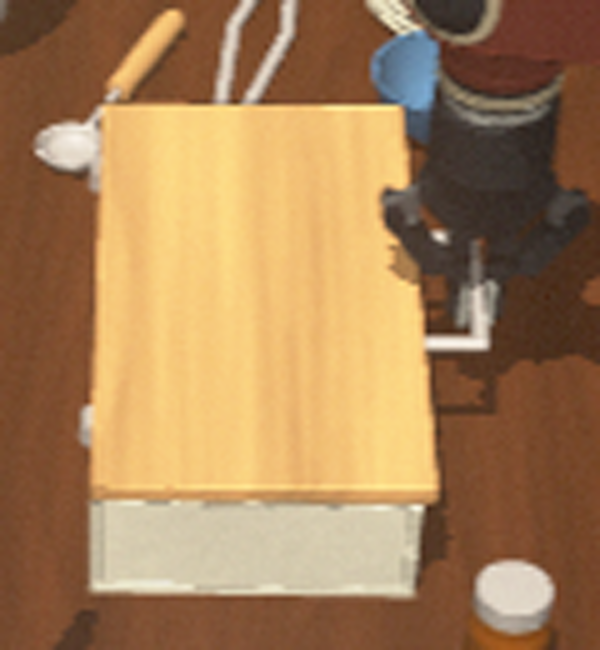

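Call:
drive_tool --series '[{"x": 0.06,"y": 0,"z": 0,"ax": 0,"ay": 0,"az": 0},{"x": 0.12,"y": 0,"z": 0,"ax": 0,"ay": 0,"az": 0},{"x": 0.12,"y": 0,"z": 0,"ax": 0,"ay": 0,"az": 0}]'

```text
time: 44.9
tool_pos: [0.3783, -0.2365, 0.0626]
tool_rot: [0.511, 0.484, 0.517, -0.487]
contact_force: [-15.1, -1.2, 6.8]
gripper_width: 0.089
```

Call:
drive_tool --series '[{"x": 0.06,"y": 0,"z": 0,"ax": 0,"ay": 0,"az": 0},{"x": 0.12,"y": 0,"z": 0,"ax": 0,"ay": 0,"az": 0},{"x": 0.12,"y": 0,"z": 0,"ax": 0,"ay": 0,"az": 0}]'

```text
time: 45.15
tool_pos: [0.3783, -0.2365, 0.0623]
tool_rot: [0.51, 0.484, 0.518, -0.488]
contact_force: [-25.6, 5.8, 26.6]
gripper_width: 0.087
```

Call:
drive_tool --series '[{"x": -0.13,"y": 0,"z": 0,"ax": 0,"ay": 0,"az": 0},{"x": -0.13,"y": 0,"z": 0,"ax": 0,"ay": 0,"az": 0}]'

```text
time: 45.32
tool_pos: [0.3783, -0.2365, 0.0626]
tool_rot: [0.511, 0.484, 0.516, -0.487]
contact_force: [-13.5, -3.2, -0.0]
gripper_width: 0.089
```

Call:
drive_tool --hand 0.28 --series '[{"x": 0,"y": 0,"z": 0,"ax": 0,"ay": 0,"az": 0},{"x": 0,"y": 0,"z": 0,"ax": 0,"ay": 0,"az": 0},{"x": 0,"y": 0,"z": 0,"ax": 0,"ay": 0,"az": 0},{"x": 0,"y": 0,"z": 0,"ax": 0,"ay": 0,"az": 0}]'

```text
time: 45.65
tool_pos: [0.3829, -0.2365, 0.0641]
tool_rot: [0.514, 0.487, 0.513, -0.485]
contact_force: [0.5, -0.5, -0.6]
gripper_width: 0.28
```

Run:
```python
from h import *
st(); snap('wrist','w27'); move(pull(0)+[0,0,-.015],Rd)
```

```text
t 45.65 tcp [ 0.3829 -0.2365  0.0641] q [-0.721 -0.213  2.156  0.004  1.196 -0.778] F [ 0.5 -0.5 -0.6] g 0.28
shift [-0.18 -0.19 -0.  ]
turn [ 0.07 -0.01 -0.04]
```

View pics/w27.png

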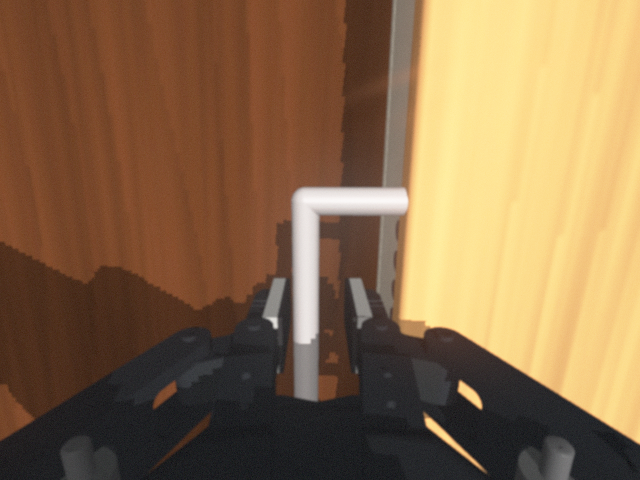

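Call:
drive_tool --series '[{"x": 0,"y": -0.17,"z": 0,"ax": 0,"ay": 0,"az": 0},{"x": -0.1,"y": -0.17,"z": 0,"ax": 0,"ay": 0,"az": 0},{"x": -0.8,"y": -0.17,"z": 0,"ax": 0,"ay": 0,"az": 0},{"x": -1.8,"y": -0.17,"z": 0,"ax": 0,"ay": 0,"az": 0},{"x": -3.4,"y": -0.17,"z": 0,"ax": 0,"ay": 0,"az": 0}]'

```text
time: 46.12
tool_pos: [0.3756, -0.2348, 0.1459]
tool_rot: [0.511, 0.487, 0.516, -0.485]
contact_force: [0.6, 0.1, -0.2]
gripper_width: 0.279
```

Call:
drive_tool --series '[{"x": -1.5,"y": -0.5,"z": 1,"ax": 0,"ay": 0,"az": 0},{"x": -3,"y": -0.5,"z": 2,"ax": 0,"ay": 0,"az": 0},{"x": -4.5,"y": -0.5,"z": 3.5,"ax": 0,"ay": 0,"az": 0},{"x": -4.5,"y": -0.5,"z": 4,"ax": 0,"ay": 0,"az": 0},{"x": -4.5,"y": -0.5,"z": 4,"ax": 0,"ay": 0,"az": 0}]'

```text
time: 46.53
tool_pos: [0.3716, -0.3424, 0.2667]
tool_rot: [0.516, 0.487, 0.509, -0.487]
contact_force: [-0.2, 0.2, 1.0]
gripper_width: 0.282
```

Run:
```python
from h import *
st(); snap('side','s28'); snap('top','t28'); snap('wrist','w28')
crop('s28',240,180,410,420,2.5,'d7'); crop('t28',150,180,310,300,5,'d8')
for p in (.05,-.05): print(proj('s28',pull(0)+by*p).round(1))
```

```text
t 46.53 tcp [ 0.3716 -0.3424  0.2667] q [-0.893 -0.265  1.849  0.002  1.548 -0.945] F [-0.2  0.2  1. ] g 0.282
[386.  240.1]
[383.6 219.1]
```

View pics/s28.png

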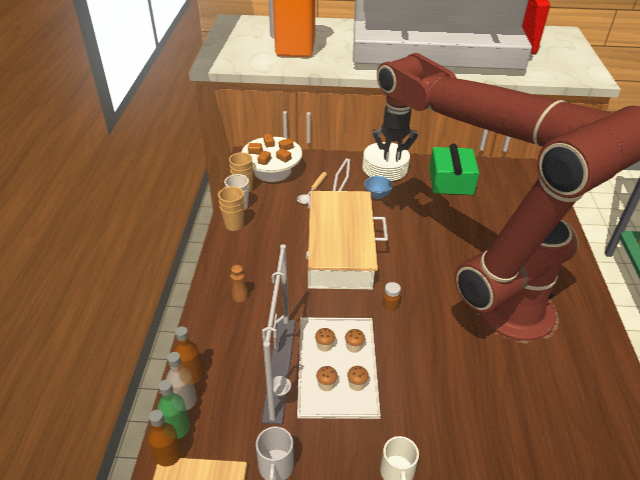

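View pics/d7.png

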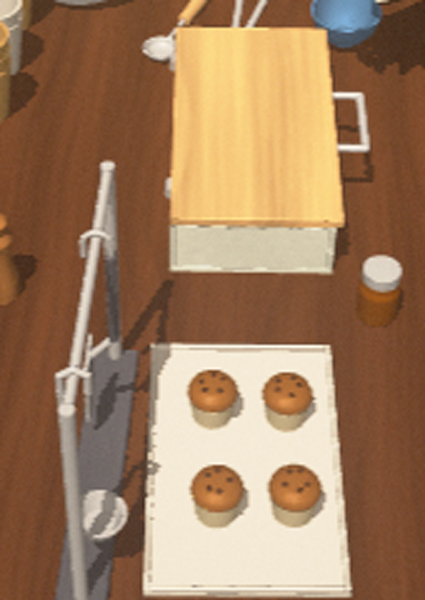

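View pics/t28.png

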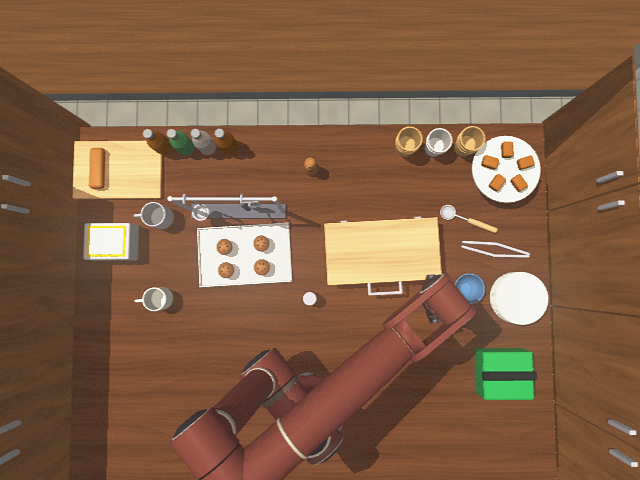

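Run:
```python
from h import *
a=cv2.imread('pics/side0.png').astype(int);b=cv2.imread('pics/s28.png').astype(int);c=cv2.imread('pics/side15.png') if 0 else cv2.imread('pics/s15.png').astype(int)
D=np.abs(a-b).max(2)
print('lid/pull diff frac',(D[195:288,305:390]>40).mean(),'jar',(D[280:312,380:405]>40).mean(),'mill',(D[262:305,228:250]>40).mean(),'bowl',(D[175:200,362:395]>40).mean(),'spoon/tongs',(D[158:195,295:352]>40).mean(),'mugs',(D[425:480,255:420]>40).mean())
print('lifter s15 vs s28',(np.abs(c-b).max(2)[260:360,262:292]>40).mean())
workorder.job_done()
```

```text
lid/pull diff frac 0.003795066413662239 jar 0.0 mill 0.0 bowl 0.06060606060606061 spoon/tongs 0.0 mugs 0.0
lifter s15 vs s28 0.0
the job is handed in; nothing more can be done
```

The job is done and handed in at about 47 s, well inside the 210 s limit.

1. **Lifter:** it hangs by its hook on the rail at about y = 0.19. Its position did not change between a picture taken about 12 s after I let go and the final one.
2. **Lid, opening:** I swung it over by its pull to the stop at 1.8 rad, and it stayed open on its own.
3. **Muffins:** all four were in the bin. They now stand upright on the tray in two rows, each lowered until it touched before I let go. None looked out of place in the pictures I took before each grasp.
4. **Lid, closing:** I held the pull the whole way down and pressed until it stopped moving, with about 27 N of upward force, then let go.

**Last checks:**
- In the side camera, the lid and pull match the starting picture, with 0.4% of pixels differing.
- The jar, mill, spoon, tongs and both mugs/jug show no change.
- The bowl region differed by 6%. I took this for the arm and its shadow beside it, because the top view shows the bowl in place.
- The loaf was last seen in place just before I closed the lid.

**Where it differed from plan:**
- **Opening the lid:** it pulled with about 33 N at the wrist partway, because my swing radius was a few millimetres too large. I corrected it on the way.
- **Closing the lid:** the pull slid a few millimetres in the jaws at the end.
- **One muffin:** I gripped it too high at first and took it again lower before lifting.

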